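# Pick the desiccant canisters out of the tea and fill the grinder hopper

### The job

Take the sprung tongs and use them to pick every desiccant canister (short white cylinder) out of the tray of pressed tea balls, setting each one gently in the empty round dish; the gripper's fingers must never touch a canister. When the tray holds only tea, tip all the tea balls from the tray over its sloping lip into the grinder hopper, and finish with the empty tray flat on the worktop again and the tongs lying on their wooden rest. Do not disturb the jar, the tape roll or the dropper bottle.

Things in the scene. Friction and masses are not known exactly. Their poses are not given: they have to be found in the camera images.
- tongs: steel tongs 165 mm long, 69 g, two hinged spring arms that close along y. Origin midway between the arms, level with the underside of the tips (mm): x to the tips, z up. Rear heel x=-82..-68, z=45..59. Arms at z=46..58 bend down in front to the tips (x=67..83, z=0..16, each 4 thick). Open, untouched: 50 over the outsides of the grip pads, 40 between the tips
- tongs_grip (a point): middle of the tongs' grip, (0, 0, 52) mm of the tongs: squeeze here from above, along y. Black outer grip pads: x=-16..16, z=43..61 mm. The tips close 2.07 times as far as the pads: pads 47 mm, tips 34 mm apart; pads 40 mm, tips 20 mm; closed on nothing, pads under 37 mm. Slacken to 47 mm to release a canister yet keep the tongs
- tongs_tips (a point): point between the tips, (75, 0, 8) mm of the tongs. Spring force at each pad: 4 N open, 6.5 N at 47 mm, 10 N at 40 mm; a grip of 30 to 40 N on the pads then holds a canister firmly between the tips
- rest: fixed wooden tongs rest: base plate 196 x 76 x 6 mm, origin under its centre, x towards the tips of the tongs that lie on it; a rear block (x=-88..-66 mm, 66 mm wide) with its top at z=51 mm carries the heel, the tips stand on the base plate. The tongs lie right with their origin 6 mm above the rest's origin and the x axes the same way
- tray: loose aluminium tray, 118 mm wide (y), about 150 g, origin under its centre (mm). Flat floor 4 thick, inside x=-71..74, y=-55..55; side walls 22 high, 4 thick; end wall at x=-73. At +x the floor rises at 20 degrees as an open pouring lip. At the -x end stands an upright grip plate 12 thick (x=-87..-75), 34 wide (y), top at z=74. It starts with the lip to the robot's left
- tray_grip (a point): point in the middle of the tray's grip plate, at (-81, 0, 56) mm of the tray; pinch the plate here from above across its 12 mm thickness, along the tray's x
- tray_lip (a point): middle of the edge of the tray's pouring lip, at (121, 0, 19) mm of the tray; no wall here. Tea balls roll out over it when this end is tipped down by more than about 30 degrees; 45 empties the tray quickly
- dish: loose round shallow aluminium dish, 103 mm across, 9 mm high, 50 g; origin under its centre. Its inside slopes slightly from the centre (2 mm high) to the rim; room for five canisters side by side
- hopper: fixed round steel funnel hopper of the grinder, origin under its centre on the worktop, rim at z=100 mm, mouth 170 mm across inside, closed floor at z=24 mm
- canister_1: desiccant canister: white plastic cylinder 20 mm across, 16 mm high, 12 g, standing on its flat end; origin at the centre of its underside. May be absent
- canister_2: desiccant canister: white plastic cylinder 20 mm across, 16 mm high, 12 g, standing on its flat end; origin at the centre of its underside. May be absent
- canister_3: desiccant canister: white plastic cylinder 20 mm across, 16 mm high, 12 g, standing on its flat end; origin at the centre of its underside. May be absent
- canister_4: desiccant canister: white plastic cylinder 20 mm across, 16 mm high, 12 g, standing on its flat end; origin at the centre of its underside. May be absent
- canister_5: desiccant canister: white plastic cylinder 20 mm across, 16 mm high, 12 g, standing on its flat end; origin at the centre of its underside. May be absent
- tea_1: pressed tea ball, dark brown-green, 22 mm across, 10 g, origin at its centre; rolls. May be absent
- tea_2: pressed tea ball, dark brown-green, 22 mm across, 10 g, origin at its centre; rolls. May be absent
- tea_3: pressed tea ball, dark brown-green, 22 mm across, 10 g, origin at its centre; rolls. May be absent
- tea_4: pressed tea ball, dark brown-green, 22 mm across, 10 g, origin at its centre; rolls. May be absent
- spice_jar: bystander: spice jar, 45 mm across, 100 mm high, origin under it
- tape: bystander: roll of brown tape lying flat, 96 mm across, 48 mm high, origin under it
- dropper_bottle: bystander: dropper bottle, 33 mm across, 102 mm high, origin under it

How it is judged (in metres and radians):
On the way, in this order (a step that is already met when the one before it is completed fails the run):
1. every canister is in the dish while all the tea is still in the tray (horizontal distance between each of canister_1, canister_2, canister_3, canister_4, canister_5 and dish below 0.045 m and height (world z) of each of canister_1, canister_2, canister_3, canister_4, canister_5 below 0.03 m and x of tea_1 in the frame of tray between -0.075 and 0.12 m and y of tea_1 in the frame of tray between -0.06 and 0.06 m and z of each of tea_1, tea_2, tea_3, tea_4 in the frame of tray below 0.04 m and x of tea_2 in the frame of tray between -0.075 and 0.12 m and y of tea_2 in the frame of tray between -0.06 and 0.06 m and x of tea_3 in the frame of tray between -0.075 and 0.12 m and y of tea_3 in the frame of tray between -0.06 and 0.06 m and x of tea_4 in the frame of tray between -0.075 and 0.12 m and y of tea_4 in the frame of tray between -0.06 and 0.06 m), for 0.2 s.
2. the tray is tipped (over 0.25 rad) with its lip above the hopper (lip within 100 mm of the hopper's axis) (angle between tray's own z axis and vertical above 0.25 rad and horizontal distance between tray_lip and hopper below 0.1 m), for 0.05 s.
3. all the tea balls are in the hopper (horizontal distance between each of tea_1, tea_2, tea_3, tea_4 and hopper below 0.08 m and height (world z) of each of tea_1, tea_2, tea_3, tea_4 below 0.1 m), for 0.2 s.
At the end, for the whole second after the job is handed in: Canisters in the dish (within 45 mm of its centre, below 30 mm), tea balls in the hopper (within 80 mm of its axis, below the rim), tray on the worktop (tilt under 0.08 rad, within 10 mm), tongs lying on their rest (within 35 mm and 0.35 rad of its middle and direction, tilt under 0.15 rad) (all of step 3 and horizontal distance between each of canister_1, canister_2, canister_3, canister_4, canister_5 and dish below 0.045 m and height (world z) of each of canister_1, canister_2, canister_3, canister_4, canister_5 below 0.03 m and height (world z) of tray between -0.01 and 0.01 m and angle between tray's own z axis and vertical below 0.08 rad and linear speed of each of tray, tongs below 0.03 m/s and horizontal distance between tongs and rest below 0.035 m and z of tongs in the frame of rest between 0 and 0.014 m and angle between tongs's own z axis and vertical below 0.15 rad and angle between the x axis of tongs and the x axis of rest, either way round below 0.35 rad); the robot touches nothing.
It fails at once if the gripper's fingers touch a canister (contact force between the fingers and canister_1 above 0.3 N or contact force between the fingers and canister_2 above 0.3 N or contact force between the fingers and canister_3 above 0.3 N or contact force between the fingers and canister_4 above 0.3 N or contact force between the fingers and canister_5 above 0.3 N).
It fails at once if a canister is more than 80 mm above the worktop without being held in the tongs (dropped, thrown, or lifted with the tray) ((height (world z) of canister_1 above 0.08 m and contact force between tongs and canister_1 below 0.02 N) or (height (world z) of canister_2 above 0.08 m and contact force between tongs and canister_2 below 0.02 N) or (height (world z) of canister_3 above 0.08 m and contact force between tongs and canister_3 below 0.02 N) or (height (world z) of canister_4 above 0.08 m and contact force between tongs and canister_4 below 0.02 N) or (height (world z) of canister_5 above 0.08 m and contact force between tongs and canister_5 below 0.02 N)).
It fails at once if the jar, the tape roll or the dropper bottle is moved by more than 30 mm or knocked over (distance of any of spice_jar, tape, dropper_bottle from where it was at the start of the episode above 0.03 m or angle between any of spice_jar, tape, dropper_bottle's own z axis and vertical above 0.5 rad).
Of canister_1, canister_2, canister_3, canister_4, canister_5 only 3 to 5 are there at a start; the rules pass over those that are not, and their reading is None.
Of tea_1, tea_2, tea_3, tea_4 only 3 to 4 are there at a start; the rules pass over those that are not, and their reading is None.
At some moment in a run one of dish, tray may be knocked a few centimetres aside while the robot is not near it.
It also fails if it takes over 210 s, if anything falls off the work surface, if the arm or the gripper's body presses on something with over 40 N, if the wrist force passes 120 N, or if a joint passes its speed limit or range.

### The arm

A 6-joint arm with a two-finger parallel gripper is mounted at the origin on a cart in front of the work surface, level with it; the furniture and walls round the work are solid. World frame = base frame: x ahead of the robot, y to its left, z up, the work surface at z = 0. Lengths are in mm, angles in rad, forces in N, time in s.
With the tool pointing down it reaches from about 250 to 725 mm from the base axis. Payload 9.7 kg.
Tool frame: the origin (TCP) lies midway between the tips of the shut fingers; the grasp point (between the pads) lies 19 mm behind it; z points along the fingers, y is the direction in which the jaws open and shut (so a half turn about z gives the same grasp; the last joint's range is limited). The gripper opens to 85 mm and grips with 20 to 120 N. Pads are 22 mm wide; open, the fingers measure 114 mm over their backs; the gripper's body (76 mm by 85 mm) begins 54 mm behind the grasp point. The pads swing forward as they close: fully open they stand 13 mm farther back than shut.
Start: joints at [-1.15, 0.087, 0.176, 1.66, 0, 1.571], TCP at [224.667, -502.018, 231.284] pointing down, gripper open.
Joint ranges: [-3.13, 3.13], [-0.85, 1.81], [-1.15, 1.24], [-2.2, 2.28], [-1.44, 1.52], [-3.14, 3.14]. Speed limits (rad/s): [2.22, 2.22, 2.57, 3.14, 3.14, 3.14].

### API

Orientations are given as [roll, pitch, yaw] about the fixed x, y, z axes, in that order (R = Rz(yaw) Ry(pitch) Rx(roll)).
In Python, from station import sense, capture, camera_model, sign_off gives the robot as it stands.
- The arm moves only by the tool move_arm, never from a script. Its argument "rows" is a list of rows, each a list of 5 numbers: the gripper's target within -1 to 1 (shut at 1, half-way at 0, fully open at -1), then the shift along the tool's x, y, z each as a share of 20 mm, from -1 to 1, then the turn about the tool's z as a share of 90 degrees, from -1 to 1. A call has 1 to 5 rows; each row shifts and turns the commanded pose from where the row before left it, along the tool's axes as they then stand; what a row does not reach is not made up. A row lasts 1/8 s, in which the tool goes at most 62.5 mm and 10.7 degrees, less where a joint would pass 70% of its speed; a pose out of reach is approached as far as the arm can. A call with a number of a shift or a turn outside -1 to 1 is refused whole. A call with a gripper value outside its range is refused whole. The fingers move at their own pace and stop on an object; the grip force is fixed at half the most. Time passes only in rows, so rows that do not move let the fingers close. It gives the time, the measured TCP pose, the force and the opening at its end, in the units of the state.
- sense(): the state, without advancing time (a new reading comes with each control period).
- capture(name): name is "scene" or "top" or "wrist"; returns (picture, depth): 480x640x3 uint8, red, green, blue; 480x640 float32, mm along the optical axis (not along the pixel's ray), 0 where there is no reading.
- camera_model(name): a dict with "fovy" (degrees; the focal length in pixels is half the picture's height over the tangent of half this angle, whatever the lens; pixels are square), "cx", "cy" (the principal point, pixels), "R" (3x3) and "t" (3): a world point X has camera coordinates R X + t; the wrist camera has in their place "tool_from_camera" (4x4, takes a point from camera to tool coordinates, whose origin is the TCP and whose axes are the flange's). Camera axes: x right, y down, z forward; pixel columns grow to the right and rows downward; lengths in mm; the calibration is good to about 2 mm. A picture is of the moment at which its call begins: read the wrist's pose just before it. camera_model takes no time and is no camera call.
- sign_off(): hands the job in, once; it reports no verdict.
The state is a dict: "time": time; "joints": joint angles; "qd": joint speeds; "joint_torque": joint torques, N m; "tcp_pos": TCP position; "eef_rot": TCP orientation; "wrist_force": force on the tool from outside, world axes, zero at the start; "moment": the same for the moment, N m; "finger_gap": opening from 0.0 (shut) to 1.0 (fully open).
Only numpy, scipy, OpenCV 4.12 (cv2) and the standard library are available. Lean on these libraries where they do the work, as an engineer would, in place of code of your own. Each camera call takes 0.05 s, during which the arm holds its last target.

## Working session

There is one attempt and no reset: what is moved stays moved. The work goes in short steps, Python scripts to look and compute and a tool call to move; the robot and the scene stay as the last step left them, time stands still between calls to the robot, and variables do not carry over. Pictures are saved under pics/ and viewed, and the job is handed in when it is done.

Besides the shell and the picture viewer there is one more tool, called after "Call:" in YAML: its name, and indented under it one key for each argument. move_arm: Moves the arm, as the interface text tells. Its arguments: {"type":"object","properties":{"rows":{"type":"array","items":{"type":"array","items":{"type":"number"}}}},"required":["rows"]}

```bash
ls; mkdir -p pics
cat > h.py <<'E'
import numpy as np,cv2
from station import sense,capture,camera_model,sign_off
from scipy.spatial.transform import Rotation as Ro
def snap(name,fn):
    s=sense();p,d=capture(name);cv2.imwrite(f'pics/{fn}.png',p[:,:,::-1]);np.savez(f'pics/{fn}.npz',p=p,d=d,tp=s['tcp_pos'],tr=s['eef_rot']);return s,p,d
def world(name,u,v,z,fn=None,depth=None):
    """ray-plane at z, or with depth"""
    m=camera_model(name);f=240/np.tan(np.radians(m['fovy'])/2)
    r=np.array([(u-m['cx'])/f,(v-m['cy'])/f,1.])
    if name=='wrist':
        q=np.load(f'pics/{fn}.npz');T=np.array(m['tool_from_camera']);Rt=Ro.from_euler('xyz',q['tr']).as_matrix()
        o=Rt@T[:3,3]+q['tp'];dr=Rt@T[:3,:3]@r
    else:
        R=np.array(m['R']);t=np.array(m['t']);o=-R.T@t;dr=R.T@r
    k=depth if depth is not None else (z-o[2])/dr[2]
    return o+k*dr
E
python3 - <<'E'
from h import *
print(sense())
for n in ['scene','top']:
    snap(n,n+'0');print(n,camera_model(n))
print(camera_model('wrist'))
E
```

```text
pics
{'time': 0.0, 'joints': array([-1.14998612e+00,  8.74701269e-02,  1.75149688e-01,  1.65982508e+00,
       -2.15988613e-05,  1.57083030e+00]), 'qd': array([-5.13048652e-05, -9.41811115e-04,  1.22688699e-03, -2.75771468e-04,
       -5.54749255e-04, -2.12992033e-03]), 'joint_torque': array([-8.89041730e-04, -5.20394969e+01,  4.64799929e+01,  1.64119672e-02,
       -5.72238790e-07, -1.84013615e-06]), 'tcp_pos': array([ 224.57387714, -501.80603294,  230.58553924]), 'eef_rot': array([-3.14024346e+00,  2.16446720e-05,  4.20776267e-01]), 'wrist_force': array([ 0.23224251,  0.15964785, -0.27978543]), 'moment': array([ 0.03742208, -0.01267078,  0.03293146]), 'finger_gap': 1.0001862302701159}
scene {'fovy': 49.8747496958837, 'cx': 313.2055900387302, 'cy': 246.2352439153869, 'R': array([[-0.74230876, -0.67005499,  0.0020007 ],
       [-0.39556608,  0.43580706, -0.80845512],
       [ 0.54083747, -0.60091473, -0.58855443]]), 't': array([394.78537567, 282.71110123, 842.60835217])}
top {'fovy': 53.01006046173498, 'cx': 327.77381789531086, 'cy': 248.06173239886937, 'R': array([[ 0.0160919 , -0.9997114 ,  0.01783736],
       [-0.98447655, -0.01895999, -0.17448911],
       [ 0.17477695, -0.0147526 , -0.98449753]]), 't': array([ -16.16120841,  548.00699337, 1003.56444298])}
{'fovy': 66.30377347331039, 'cx': 326.48843519480226, 'cy': 240.236235084563, 'tool_from_camera': array([[ 1.41927086e-03, -9.47917584e-01, -3.18512542e-01,
         8.26429311e+01],
       [ 9.99997892e-01,  1.81800004e-03, -9.54582019e-04,
        -1.63430796e+00],
       [ 1.48392090e-03, -3.18510515e-01,  9.47918166e-01,
        -1.42124768e+02],
       [ 0.00000000e+00,  0.00000000e+00,  0.00000000e+00,
         1.00000000e+00]])}
```

View pics/top0.png

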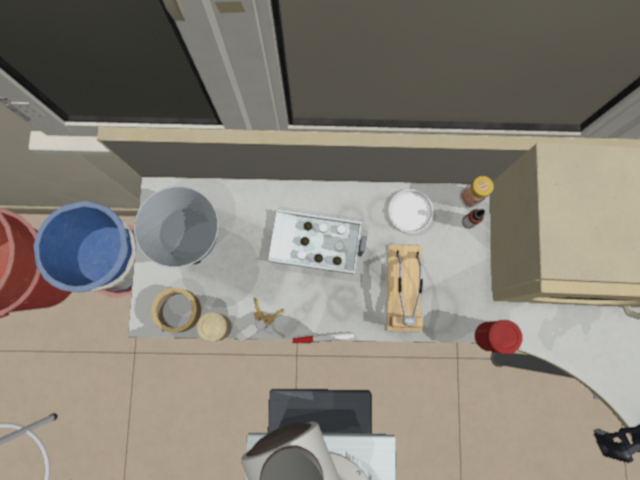

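View pics/scene0.png

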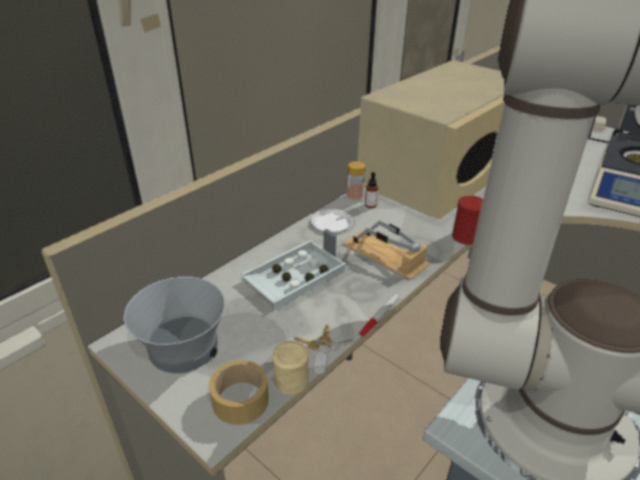

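Run:
```python
import cv2
p=cv2.imread('pics/top0.png')
cv2.imwrite('pics/c1.png',cv2.resize(p[170:350,255:445],None,fx=4.2,fy=3.3 if 0 else 4.2,interpolation=cv2.INTER_CUBIC)[:600] if 0 else cv2.resize(p[195:345,255:445],None,fx=4,fy=4,interpolation=cv2.INTER_CUBIC))
```

```text
(no output)
```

View pics/c1.png

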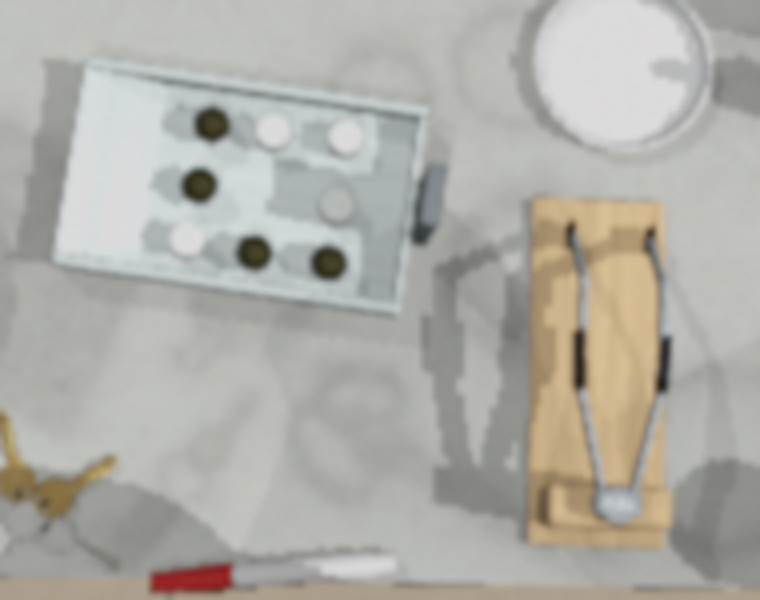

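Run:
```python
from h import *
def cr(u,v): return 255+u/4,195+v/4
def W(u,v,z): return world('top',u,v,z).round(1)
print('can',[W(*cr(*a),20)[:2] for a in [(272,131),(345,137),(336,204),(187,239)]])
print('tea',[W(*cr(*a),17)[:2] for a in [(212,124),(199,185),(254,252),(328,262)]])
print('plate top',W(*cr(430,205),74))
print('wall corners lip', W(*cr(88,62),20),W(*cr(55,264),20),'rear',W(*cr(426,110),22),W(*cr(398,310),22))
print('dish',W(*cr(622,68),9))
print('rest corners',[W(*cr(*a),6)[:2] for a in [(530,198),(662,202),(662,545),(530,541)]])
print('pads',W(*cr(580,360),61+6),W(*cr(664,364),67),'tips',W(*cr(571,230),22),W(*cr(650,234),22),'heel',W(*cr(618,503),65))
print('hopper rim', W(137,230,100),W(217,228,100),W(178,190,100),W(178,265,100))
q=np.load('pics/top0.npz')['d']
for u,v in [(178,182),(178,170),(178,150),(178,140),(178,132),(300,182),(300,160),(300,140),(300,133),(480,150),(178,228)]:
    print(u,v,q[v,u],world('top',u,v,0,depth=q[v,u]).round(0))
for n,u,v,z in [('jar',483,186,100),('drop',478,214,102),('tape',175,310,48)]: print(n,W(u,v,z))
```

```text
can [array([599.7,   4.6]), array([597. , -36.7]), array([558.4, -32.1]), array([536.9,  51.1])]
tea [array([603.7,  38.7]), array([568.4,  45.2]), array([530.7,  13.5]), array([525.8, -28.1])]
plate top [549.  -80.2  74. ]
wall corners lip [637.7 109.9  20. ] [521.4 124.2  20. ] rear [613.2 -82.3  22. ] [498.8 -67.2  22. ]
dish [ 643.3 -196.5    9. ]
rest corners [array([ 566.6, -143.3]), array([ 565.7, -218.9]), array([ 372.6, -215.5]), array([ 373.6, -142.3])]
pads [ 468.2 -160.8   67. ] [ 466.9 -205.5   67. ] tips [ 545.8 -164.    22. ] [ 544.4 -208.4   22. ] heel [ 393.5 -180.4   65. ]
hopper rim [569.5 390.9 100. ] [577.  225.8 100. ] [657.3 312.3 100. ] [497.8 301.1 100. ]
178 182 1125.04 [707. 345.  -3.]
178 170 1071.7451 [717. 330.  53.]
178 150 956.5411 [719. 296. 171.]
178 140 912.8933 [721. 283. 216.]
178 132 917.4116 [738. 285. 214.]
300 182 1125.9613 [712.  60.   1.]
300 160 1000.8795 [719.  55. 129.]
300 140 919.3327 [727.  52. 214.]
300 133 919.7088 [741.  53. 216.]
480 150 931.7775 [ 719. -296.  205.]
178 228 1079.3356 [592. 330.  23.]
jar [ 680.2 -335.4  100. ]
drop [ 617.8 -321.6  102. ]
tape [408.3 316.1  48. ]
```

Call:
move_arm:
  rows:
    - [-1,0,0,-1,0]
    - [-1,0,0,-1,0]
    - [-1,0,0,-1,0]
    - [-1,0,1,-1,0]
    - [-1,0,1,-1,0]

```text
time: 0.72
tcp_pos: [241.1, -538.8, 331.8]
eef_rot: [-3.141, 0.0, 0.421]
wrist_force: [-0.0, -0.9, -0.2]
finger_gap: 1.0
```

Call:
move_arm:
  rows:
    - [-1,0,1,0,0]
    - [-1,0,1,0,0]
    - [-1,0,1,0,0]
    - [-1,0,1,0,0]
    - [-1,0,1,0,0]

```text
time: 1.35
tcp_pos: [282.1, -630.3, 330.8]
eef_rot: [-3.141, 0.0, 0.421]
wrist_force: [-0.8, 0.2, 0.0]
finger_gap: 0.998
```

Call:
move_arm:
  rows:
    - [-1,0,1,0,0]
    - [-1,0,1,0,0]
    - [-1,0,1,0,0]
    - [-1,0,1,0,0]
    - [-1,0,0,0,0]

```text
time: 1.98
tcp_pos: [303.7, -678.7, 310.0]
eef_rot: [3.11, 0.0, 0.421]
wrist_force: [0.3, -0.4, 0.2]
finger_gap: 1.0
```

Call:
move_arm:
  rows:
    - [-1,0,1,0,0]
    - [-1,0,1,0,0]
    - [-1,0,1,0,0]
    - [-1,0,1,0,0]
    - [-1,0,1,0,0]

```text
time: 2.6
tcp_pos: [324.8, -725.8, 277.5]
eef_rot: [3.05, -0.0, 0.421]
wrist_force: [0.4, 0.8, 0.1]
finger_gap: 1.0
```

Call:
move_arm:
  rows:
    - [-1,0,1,0,0]
    - [-1,0,1,0,0]
    - [-1,0,1,0,0]
    - [-1,0,1,0,0]
    - [-1,0,1,0,0]

```text
time: 3.22
tcp_pos: [344.2, -769.0, 253.1]
eef_rot: [2.984, -0.0, 0.421]
wrist_force: [-0.8, 1.4, -0.2]
finger_gap: 1.0
```

```bash
python3 -c "
from h import *
print(sense())"
```

```text
{'time': 3.225, 'joints': array([-1.15001258e+00,  8.34670042e-01,  1.23410953e+00,  1.81285711e+00,
        2.20892805e-05,  1.57076827e+00]), 'qd': array([-5.57963551e-05,  5.14928948e-02,  1.36462035e-03, -1.62238472e-01,
        4.45106304e-05,  1.35730829e-03]), 'joint_torque': array([-3.00912670e-04, -9.12161636e+01,  4.37031913e+01, -1.29497174e+00,
       -3.21681250e-05,  8.91758987e-06]), 'tcp_pos': array([ 344.15899209, -769.032743  ,  253.09052514]), 'eef_rot': array([ 2.98421395e+00, -1.74183382e-05,  4.20814928e-01]), 'wrist_force': array([-0.78356353,  1.44093332, -0.17632387]), 'moment': array([0.12168243, 0.05129099, 0.01876997]), 'finger_gap': 0.9998474961958004}
```

Call:
move_arm:
  rows:
    - [-1,0,-1,0,0]
    - [-1,0,-1,0,0]
    - [-1,0,-1,0,0]
    - [-1,0,-1,0,0]
    - [-1,0,-1,0,0]

```text
time: 3.85
tcp_pos: [303.4, -677.9, 237.9]
eef_rot: [2.984, 0.0, 0.421]
wrist_force: [-0.3, -0.2, -0.1]
finger_gap: 1.0
```

Call:
move_arm:
  rows:
    - [-1,0,-1,0,0]
    - [-1,0,-1,0,0]
    - [-1,0,-1,0,0]
    - [-1,0,-1,0,0]
    - [-1,0,-1,0,0]

```text
time: 4.47
tcp_pos: [263.0, -587.8, 222.3]
eef_rot: [2.984, -0.0, 0.421]
wrist_force: [0.7, 0.0, 0.5]
finger_gap: 0.998
```

Call:
move_arm:
  rows:
    - [-1,0,-1,0,0]
    - [-1,0,-1,0,0]
    - [-1,0,0,0,0.0914]
    - [-1,0,0,0,0.0914]
    - [-1,0,0,0,0.0914]

```text
time: 5.1
tcp_pos: [247.2, -552.3, 216.3]
eef_rot: [2.999, -0.066, -0.01]
wrist_force: [0.4, -0.2, -0.4]
finger_gap: 1.006
```

```bash
cat >> h.py <<'E'
def T(dx,dy,dz,s=None):
    """world shift mm -> tool shift shares (of 20mm) total, and per row counts"""
    s=s or sense();R=Ro.from_euler('xyz',s['eef_rot']).as_matrix()
    v=R.T@np.array([dx,dy,dz],float)/20;n=int(np.ceil(abs(v).max()-1e-9)) or 1
    print('tool shares total',v.round(2),'rows',n,'each',(v/n).round(3));return v
def tilt(s=None):
    s=s or sense();R=Ro.from_euler('xyz',s['eef_rot']).as_matrix();print('pos',s['tcp_pos'].round(1),'toolz',R[:,2].round(3),'toolx',R[:,0].round(3),'F',s['wrist_force'].round(1),'gap',round(s['finger_gap'],3),'t',s['time'], 'j',s['joints'].round(2))
E
python3 -c "
from h import *
tilt();T(-131,292,0)"
```

```text
pos [ 247.2 -552.3  216.3] toolz [ 0.064 -0.143 -0.988] toolx [ 0.998 -0.01   0.066] F [ 0.4 -0.2 -0.4] gap 1.006 t 5.1 j [-1.15  0.05  0.1   1.46  0.    2.01]
tool shares total [ -6.68 -14.32  -2.51] rows 15 each [-0.445 -0.955 -0.167]
```

Call:
move_arm:
  rows:
    - [-1,-0.445,-0.955,-0.167,0]
    - [-1,-0.445,-0.955,-0.167,0]
    - [-1,-0.445,-0.955,-0.167,0]
    - [-1,-0.445,-0.955,-0.167,0]
    - [-1,-0.445,-0.955,-0.167,0]

```text
time: 5.72
tcp_pos: [202.8, -454.5, 216.3]
eef_rot: [2.998, -0.066, -0.005]
wrist_force: [0.5, -0.7, -0.3]
finger_gap: 1.002
```

Call:
move_arm:
  rows:
    - [-1,-0.445,-0.955,-0.167,0]
    - [-1,-0.445,-0.955,-0.167,0]
    - [-1,-0.445,-0.955,-0.167,0]
    - [-1,-0.445,-0.955,-0.167,0]
    - [-1,-0.445,-0.955,-0.167,0]

```text
time: 6.35
tcp_pos: [158.7, -357.4, 216.4]
eef_rot: [2.998, -0.066, -0.005]
wrist_force: [0.2, -1.1, 1.0]
finger_gap: 0.998
```

Call:
move_arm:
  rows:
    - [-1,-0.445,-0.955,-0.167,0]
    - [-1,-0.445,-0.955,-0.167,0]
    - [-1,-0.445,-0.955,-0.167,0]
    - [-1,-0.445,-0.955,-0.167,0]
    - [-1,-0.445,-0.955,-0.167,0]

```text
time: 6.98
tcp_pos: [114.6, -260.2, 216.4]
eef_rot: [2.998, -0.066, -0.005]
wrist_force: [-0.3, 0.2, 0.5]
finger_gap: 0.999
```

```bash
python3 -c "
from h import *
tilt()"
```

```text
pos [ 114.6 -260.2  216.4] toolz [ 0.064 -0.144 -0.988] toolx [ 0.998 -0.005  0.066] F [-0.3  0.2  0.5] gap 0.999 t 6.975 j [-1.16 -0.72 -0.47  1.66  0.    1.99]
```

Call:
move_arm:
  rows:
    - [-1,-0.445,-0.955,-0.167,0]
    - [-1,-0.445,-0.955,-0.167,0]
    - [-1,-0.445,-0.955,-0.167,0]
    - [-1,-0.445,-0.955,-0.167,0]
    - [-1,-0.445,-0.955,-0.167,0]

```text
time: 7.6
tcp_pos: [82.5, -191.1, 231.4]
eef_rot: [3.033, -0.05, -0.007]
wrist_force: [-0.1, -0.3, 0.6]
finger_gap: 0.997
```

```bash
python3 -c "
from h import *
tilt()"
```

```text
pos [  82.5 -191.1  231.4] toolz [ 0.049 -0.109 -0.993] toolx [ 0.999 -0.007  0.05 ] F [-0.1 -0.3  0.6] gap 0.997 t 7.6 j [-1.17 -0.85 -0.48  1.82  0.    1.98]
```

Call:
move_arm:
  rows:
    - [-1,-0.445,-0.955,-0.167,0]
    - [-1,-0.445,-0.955,-0.167,0]
    - [-1,-0.445,-0.955,-0.167,0]

```text
time: 7.98
tcp_pos: [69.2, -164.6, 252.3]
eef_rot: [3.073, -0.033, -0.009]
wrist_force: [1.0, -0.7, -0.1]
finger_gap: 1.004
```

```bash
python3 -c "
from h import *
tilt()"
```

```text
pos [  69.2 -164.6  252.3] toolz [ 0.033 -0.069 -0.997] toolx [ 0.999 -0.009  0.033] F [ 1.  -0.7 -0.1] gap 1.004 t 7.975 j [-1.18 -0.85 -0.43  1.91  0.    1.97]
```

Call:
move_arm:
  rows:
    - [1,0,0,-1,0]
    - [1,0,0,-1,0]
    - [1,-0.4,-0.9,-0.3,0]
    - [1,-0.4,-0.9,-0.3,0]
    - [1,-0.4,-0.9,-0.3,0]

```text
time: 8.6
tcp_pos: [49.3, -120.0, 316.4]
eef_rot: [3.09, -0.026, -0.009]
wrist_force: [-0.2, -0.6, -0.2]
finger_gap: -0.001
```

```bash
python3 -c "
from h import *
tilt()"
```

```text
pos [  49.3 -120.   316.4] toolz [ 0.026 -0.052 -0.998] toolx [ 1.    -0.009  0.026] F [-0.2 -0.6 -0.2] gap -0.001 t 8.6 j [-1.19 -0.85 -0.29  2.07  0.    1.96]
```

```bash
python3 -c "
from h import *
T(62,-150,-40);T(0,0,-130);T(-0.4,0.91,0)"
```

```text
tool shares total [3.11 7.35 2.47] rows 8 each [0.389 0.919 0.308]
tool shares total [-0.17 -0.34  6.49] rows 7 each [-0.025 -0.048  0.927]
tool shares total [-0.02 -0.05 -0.  ] rows 1 each [-0.02  -0.045 -0.003]
```

Call:
move_arm:
  rows:
    - [1,0.389,0.919,0.308,0]
    - [1,0.389,0.919,0.308,0]
    - [1,0.389,0.919,0.308,0]
    - [1,0.389,0.919,0.308,0]
    - [1,0.389,0.919,0.308,0]

```text
time: 9.22
tcp_pos: [89.0, -216.1, 290.5]
eef_rot: [3.09, -0.026, -0.009]
wrist_force: [-0.3, -0.3, 0.2]
finger_gap: -0.001
```

Call:
move_arm:
  rows:
    - [1,0.389,0.919,0.308,0]
    - [1,0.389,0.919,0.308,0]
    - [1,0.389,0.919,0.308,0]
    - [1,0,0,0.95,0]
    - [1,0,0,0.95,0]

```text
time: 9.85
tcp_pos: [113.0, -273.9, 237.1]
eef_rot: [3.09, -0.026, -0.009]
wrist_force: [-0.1, 0.9, -0.3]
finger_gap: 0.001
```

Call:
move_arm:
  rows:
    - [1,0,0,0.95,0]
    - [1,0,0,0.95,0]
    - [1,0,0,0.95,0]
    - [1,0,0,0.95,0]
    - [1,0,0,0,0]

```text
time: 10.48
tcp_pos: [114.6, -276.9, 161.0]
eef_rot: [3.092, -0.026, -0.009]
wrist_force: [-0.1, 0.1, 0.1]
finger_gap: 0.002
```

```bash
python3 -c "
from h import *
tilt()"
```

```text
pos [ 114.6 -276.9  161. ] toolz [ 0.025 -0.05  -0.998] toolx [ 1.    -0.009  0.026] F [-0.1  0.1  0.1] gap 0.002 t 10.475 j [-1.18 -0.6  -0.51  1.61  0.    1.97]
```

Call:
move_arm:
  rows:
    - [1,-0.4,-0.9,-0.06,0]
    - [1,-0.4,-0.9,-0.06,0]
    - [1,-0.4,-0.9,-0.06,0]
    - [1,-0.4,-0.9,-0.06,0]
    - [1,-0.4,-0.9,-0.06,0]

```text
time: 11.1
tcp_pos: [76.8, -189.9, 164.7]
eef_rot: [3.093, -0.025, -0.009]
wrist_force: [0.6, -2.9, -0.7]
finger_gap: 0.001
```

```bash
python3 -c "
from h import *
tilt()"
```

```text
pos [  76.8 -189.9  164.7] toolz [ 0.025 -0.049 -0.998] toolx [ 1.    -0.009  0.025] F [ 0.6 -2.9 -0.7] gap 0.001 t 11.1 j [-1.19 -0.85 -0.61  1.75  0.    1.96]
```

Call:
move_arm:
  rows:
    - [1,-0.4,-0.9,0.1,0]
    - [1,-0.4,-0.9,0.1,0]
    - [1,-0.4,-0.9,0.1,0]

```text
time: 11.48
tcp_pos: [67.1, -171.7, 168.3]
eef_rot: [3.135, -0.008, -0.01]
wrist_force: [0.3, 0.1, 0.4]
finger_gap: -0.002
```

```bash
python3 -c "
from h import *
tilt()"
```

```text
pos [  67.1 -171.7  168.3] toolz [ 0.008 -0.006 -1.   ] toolx [ 1.    -0.01   0.008] F [0.3 0.1 0.4] gap -0.002 t 11.475 j [-1.21 -0.85 -0.6   1.8   0.01  1.94]
```

Call:
move_arm:
  rows:
    - [-1,1,0,0,0]
    - [-1,1,0,0,0]
    - [-1,1,0,0,0]
    - [-1,1,0,0,0]
    - [-1,1,0,0,0]

```text
time: 12.1
tcp_pos: [167.8, -172.8, 169.0]
eef_rot: [3.135, -0.008, -0.009]
wrist_force: [-0.5, -0.5, -0.2]
finger_gap: 1.0
```

Call:
move_arm:
  rows:
    - [-1,1,0,0,0]
    - [-1,1,0,0,0]
    - [-1,1,0,0,0]
    - [-1,1,0,0,0]
    - [-1,1,0,0,0]

```text
time: 12.72
tcp_pos: [267.8, -173.8, 169.7]
eef_rot: [3.135, -0.008, -0.009]
wrist_force: [-0.5, -0.2, -0.6]
finger_gap: 0.999
```

Call:
move_arm:
  rows:
    - [-1,1,0,0,0]
    - [-1,1,0,0,0]
    - [-1,1,0,0,0]
    - [-1,1,0,0,0]
    - [-1,1,0,0,0]

```text
time: 13.35
tcp_pos: [367.8, -174.8, 170.5]
eef_rot: [3.135, -0.008, -0.01]
wrist_force: [-0.3, 0.4, 0.8]
finger_gap: 0.999
```

Call:
move_arm:
  rows:
    - [-1,1,0.35,0,0]
    - [-1,1,0,0,0]
    - [-1,1,0,0,0]
    - [-1,1,0,0,0]
    - [-1,0,0,0,0]

```text
time: 13.98
tcp_pos: [447.6, -182.5, 170.7]
eef_rot: [3.135, -0.007, -0.009]
wrist_force: [0.3, 0.0, 0.2]
finger_gap: 0.998
```

```bash
python3 -c "
from h import *
tilt();snap('wrist','w1')"
```

```text
pos [ 447.6 -182.5  170.7] toolz [ 0.007 -0.006 -1.   ] toolx [ 1.    -0.009  0.007] F [0.3 0.  0.2] gap 0.998 t 13.975 j [-0.39 -0.1  -0.12  1.53 -0.    2.77]
```

View pics/w1.png

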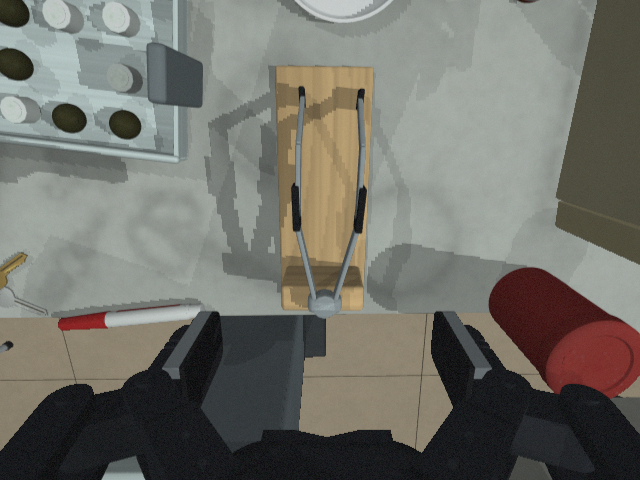

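```bash
python3 -c "
from h import *
W=lambda u,v,z: world('wrist',u,v,z,'w1').round(1)
print('padmid',W(296,208,67),W(360,210,67),'tips',W(302,97,22),W(361,99,22),'heel',W(324,303,65))
print('rest',W(278,67,6),W(373,67,6),W(282,308,6),W(365,308,6))
print('pads front/back',W(294,187,67),W(298,230,67),W(364,187,67),W(357,231,67))
"
```

```text
padmid [ 470.9 -160.4   67. ] [ 469.1 -204.3   67. ] tips [ 544.4 -164.    22. ] [ 542.7 -207.6   22. ] heel [ 397.  -178.9   65. ]
rest [ 566.7 -145.4    6. ] [ 566.2 -217.8    6. ] [ 361.  -139.1    6. ] [ 360.2 -216.9    6. ]
pads front/back [ 485.4 -159.5   67. ] [ 455.2 -161.3   67. ] [ 485.  -206.7   67. ] [ 454.1 -202.5   67. ]
```

Call:
move_arm:
  rows:
    - [-1,1,0,1,0.02]
    - [-1,0.1,0,1,0]
    - [-1,0,0,1,0]
    - [-1,0,0,1,0]
    - [-1,0,0,1,0]

```text
time: 14.65
tcp_pos: [469.1, -183.6, 71.0]
eef_rot: [3.135, -0.008, -0.041]
wrist_force: [0.0, 0.2, -0.8]
finger_gap: 1.006
```

Call:
move_arm:
  rows:
    - [-1,0,0,1,0]
    - [-1,0,0,0.63,0]
    - [-0.1,0,0,0,0]
    - [-0.1,0,0,0,0]
    - [-0.1,0,0,0,0]

```text
time: 15.28
tcp_pos: [470.8, -184.0, 40.1]
eef_rot: [3.135, -0.011, -0.041]
wrist_force: [-1.0, 0.4, 4.3]
finger_gap: 0.55
```

```bash
python3 -c "
from h import *
tilt();snap('wrist','w2')"
```

```text
pos [ 470.8 -184.    40.1] toolz [ 0.01  -0.008 -1.   ] toolx [ 0.999 -0.041  0.011] F [-1.   0.4  4.3] gap 0.55 t 15.275 j [-0.37 -0.02 -0.3   1.27 -0.    2.81]
```

View pics/w2.png

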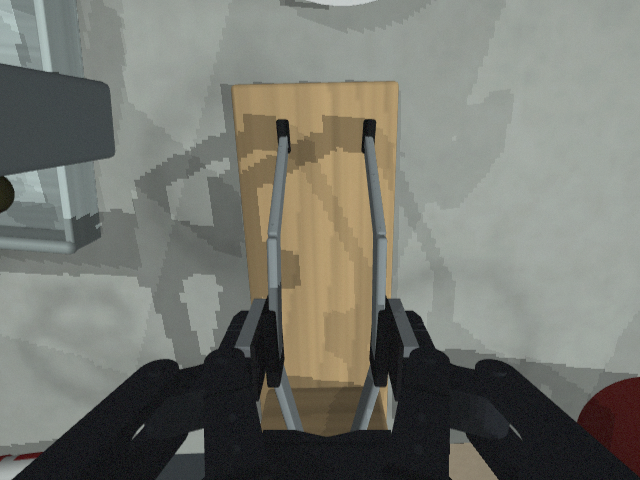

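Call:
move_arm:
  rows:
    - [-0.06,0,0,0,0]
    - [-0.06,0,0,0,0]
    - [-0.06,0,0,-0.5,0]
    - [-0.06,0,0,-1,0]
    - [-0.06,0,0,-1,0]

```text
time: 15.95
tcp_pos: [469.7, -183.3, 89.9]
eef_rot: [3.135, -0.009, -0.041]
wrist_force: [0.8, 0.4, -1.3]
finger_gap: 0.532
```

Call:
move_arm:
  rows:
    - [-0.06,0,0,-1,0]
    - [-0.06,0,0,-1,0]
    - [-0.06,0,0,0,0]

```text
time: 16.32
tcp_pos: [470.2, -183.4, 130.6]
eef_rot: [3.134, -0.011, -0.041]
wrist_force: [0.1, -0.7, -2.0]
finger_gap: 0.533
```

```bash
python3 -c "
from h import *
tilt();snap('wrist','w3');snap('scene','s3')"
```

```text
pos [ 470.2 -183.4  130.6] toolz [ 0.011 -0.008 -1.   ] toolx [ 0.999 -0.041  0.011] F [ 0.1 -0.7 -2. ] gap 0.533 t 16.325 j [-0.37 -0.05 -0.16  1.45 -0.    2.81]
```

View pics/w3.png

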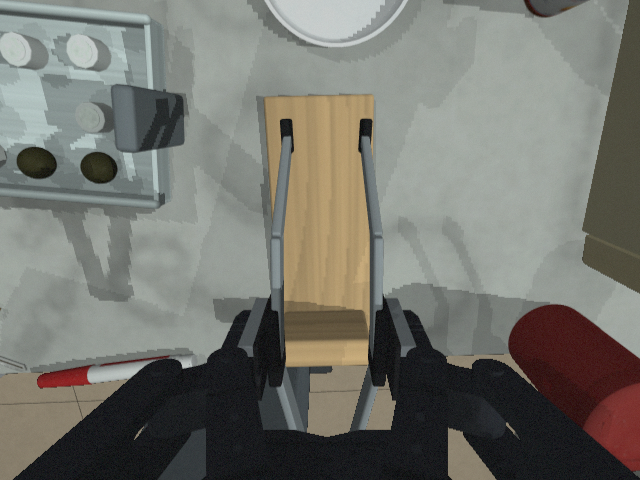

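View pics/s3.png

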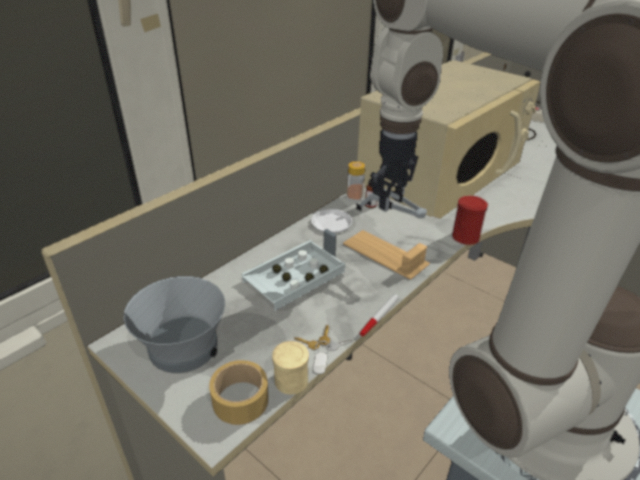

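```bash
python3 -c "
from h import *
d=np.load('pics/w3.npz')['d']
for u,v in [(287,128),(287,136),(365,128),(366,136),(289,148),(365,148),(277,238),(377,238)]:
  P=world('wrist',u,v,0,'w3',depth=float(d[v,u]));print(u,v,d[v,u],P.round(1),(P-sense()['tcp_pos']).round(1))
W=lambda u,v,z: world('wrist',u,v,z,'w3').round(1)
print([W(*a,20) for a in [(17,44),(82,45),(93,115)]])
"
```

```text
287 128 154.99385 [ 548.3 -168.1  111.5] [ 79.  15. -17.]
287 136 154.21768 [ 545.2 -168.   113.4] [ 75.8  15.  -15.2]
365 128 155.03818 [ 547.  -201.   111.7] [ 77.7 -17.9 -16.9]
366 136 155.50082 [ 543.8 -201.3  112.2] [ 74.4 -18.3 -16.3]
289 148 152.72731 [ 540.4 -168.8  116.4] [ 71.1  14.2 -12.1]
365 148 151.2399 [ 539.3 -200.2  118.2] [ 69.9 -17.2 -10.3]
277 238 127.22488 [ 512.7 -166.   152.3] [43.3 17.1 23.8]
377 238 126.92445 [ 511.4 -200.5  152.8] [ 42.  -17.5  24.3]
[array([603.1,   3.3,  20. ]), array([601. , -36.5,  20. ]), array([560.2, -33.6,  20. ])]
```

```bash
python3 -c "
from h import *
T(56.3,189,0);T(0,0,-55)"
```

```text
tool shares total [ 2.43 -9.56 -0.04] rows 10 each [ 0.243 -0.956 -0.004]
tool shares total [-0.02 -0.02  2.75] rows 3 each [-0.008 -0.006  0.917]
```

Call:
move_arm:
  rows:
    - [-0.06,0.243,-0.956,0,0]
    - [-0.06,0.243,-0.956,0,0]
    - [-0.06,0.243,-0.956,0,0]
    - [-0.06,0.243,-0.956,0,0]
    - [-0.06,0.243,-0.956,0,0]

```text
time: 17.05
tcp_pos: [497.3, -87.9, 127.2]
eef_rot: [3.135, -0.007, -0.041]
wrist_force: [-0.3, -0.4, -1.4]
finger_gap: 0.53
```

Call:
move_arm:
  rows:
    - [-0.06,0.243,-0.956,0,0]
    - [-0.06,0.243,-0.956,0,0]
    - [-0.06,0.243,-0.956,0,0]
    - [-0.06,0.243,-0.956,0,0]
    - [-0.06,0.243,-0.956,0,0]

```text
time: 17.68
tcp_pos: [525.3, -8.5, 127.6]
eef_rot: [-3.137, -0.008, -0.017]
wrist_force: [-0.5, 0.5, 0.3]
finger_gap: 0.526
```

Call:
move_arm:
  rows:
    - [-0.06,0,0,0.917,0]
    - [-0.06,0,0,0.917,0]
    - [-0.06,0,0,0.917,0]
    - [-0.06,0,0,0,0]

```text
time: 18.18
tcp_pos: [524.5, -9.1, 70.9]
eef_rot: [-3.137, -0.005, -0.019]
wrist_force: [0.1, -0.5, -0.4]
finger_gap: 0.529
```

```bash
python3 -c "
from h import *
tilt();snap('wrist','w4')"
```

```text
pos [524.5  -9.1  70.9] toolz [ 0.005  0.004 -1.   ] toolx [ 1.    -0.019  0.005] F [ 0.1 -0.5 -0.4] gap 0.529 t 18.175 j [-0.02  0.02 -0.2   1.34  0.    3.14]
```

View pics/w4.png

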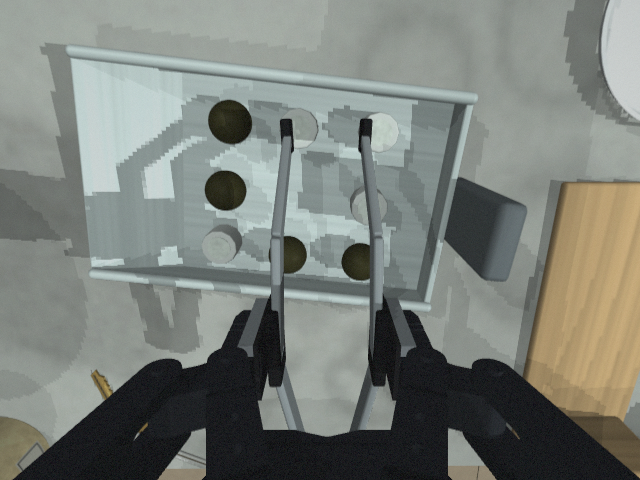

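```bash
cat >> h.py <<'E'
def tipTCP(x,y,yaw,lx=75.,ly=1.6):
    c,s=np.cos(yaw),np.sin(yaw);return np.array([x-(lx*c-ly*s),y-(lx*s+ly*c)])
E
python3 -c "
from h import *
W=lambda u,v,z: world('wrist',u,v,z,'w4').round(1)
print('can',[W(*a,20)[:2] for a in [(301,127),(384,131),(369,203),(219,242)]])
print('tea',[W(*a,15)[:2] for a in [(230,122),(225,190),(288,255),(359,261)]])
print('plate',W(495,228,74),'corner',W(474,98,22),W(432,306,22),W(69,48,22),W(92,276,22))
t=tipTCP(600.5,4,0.12);print(t)
p=sense()['tcp_pos'];T(t[0]-p[0],t[1]-p[1],0)
"
```

```text
can [array([601.9,   4.5]), array([599.2, -37.3]), array([562.3, -30.5]), array([541.5,  52.5])]
tea [array([604.9,  41.3]), array([569.7,  47.6]), array([531.4,  15.1]), array([527. , -25.8])]
plate [563.5 -74.5  74. ] corner [613.8 -80.2  22. ] [501. -68.  22.] [639.3 111.9  22. ] [523.  126.6  22. ]
[526.23089184  -6.56690936]
tool shares total [ 0.05 -0.13  0.  ] rows 1 each [ 0.051 -0.126  0.001]
```

Call:
move_arm:
  rows:
    - [-0.06,0.11,-0.15,0,-0.0885]
    - [-0.06,0,0,0.2,0]
    - [-0.06,0,0,0,0]

```text
time: 18.6
tcp_pos: [528.0, -6.0, 69.1]
eef_rot: [-3.138, -0.009, 0.117]
wrist_force: [0.3, 0.7, -1.2]
finger_gap: 0.533
```

```bash
python3 -c "
from h import *
tilt();snap('wrist','w5')"
```

```text
pos [528.   -6.   69.1] toolz [ 0.009  0.004 -1.   ] toolx [0.993 0.117 0.009] F [ 0.3  0.7 -1.2] gap 0.533 t 18.6 j [-0.01  0.03 -0.2   1.34  0.    3.01]
```

View pics/w5.png

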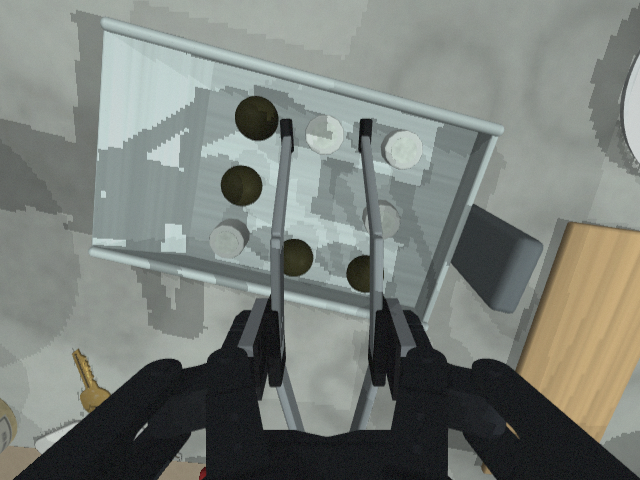

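Call:
move_arm:
  rows:
    - [-0.06,0,0,0.75,0]
    - [-0.06,0,0,0.75,0]
    - [-0.06,0,0,0,0]
    - [0.2,0,0,0,0]
    - [0.2,0,0,0,0]

```text
time: 19.27
tcp_pos: [528.7, -5.7, 39.6]
eef_rot: [-3.138, -0.01, 0.12]
wrist_force: [-0.9, 0.4, 0.3]
finger_gap: 0.452
```

Call:
move_arm:
  rows:
    - [0.2,0,0,0,0]
    - [0.2,0,0,0,0]

```text
time: 19.52
tcp_pos: [528.5, -5.7, 39.4]
eef_rot: [-3.138, -0.01, 0.12]
wrist_force: [-0.5, 0.1, -1.3]
finger_gap: 0.454
```

```bash
python3 -c "
from h import *
tilt();snap('wrist','w6')"
```

```text
pos [528.5  -5.7  39.4] toolz [ 0.009  0.005 -1.   ] toolx [0.993 0.12  0.01 ] F [-0.5  0.1 -1.3] gap 0.454 t 19.525 j [-0.01  0.04 -0.25  1.28  0.    3.01]
```

View pics/w6.png

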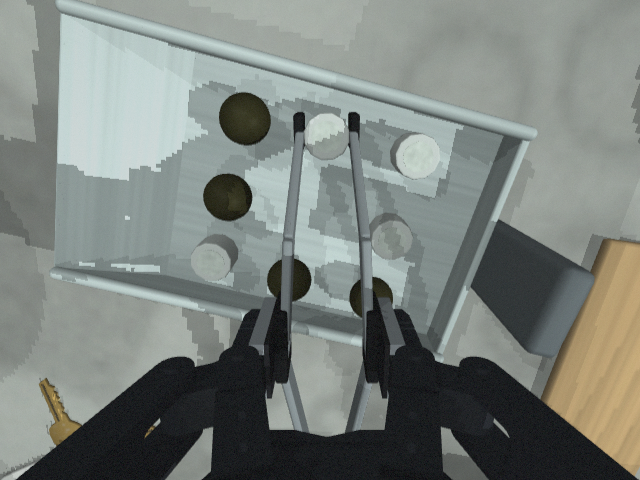

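```bash
python3 -c "
from h import *
T(59.5,-180.5,0)"
```

```text
tool shares total [ 1.87  9.32 -0.01] rows 10 each [ 0.187  0.932 -0.001]
```

Call:
move_arm:
  rows:
    - [0.2,0,0,-0.5,0]
    - [0.2,0,0,-1,0]
    - [0.2,0,0,-1,0]
    - [0.2,0,0,-1,0]
    - [0.2,0,0,0,0]

```text
time: 20.2
tcp_pos: [528.8, -6.1, 111.2]
eef_rot: [-3.139, -0.013, 0.12]
wrist_force: [0.4, -0.1, -1.5]
finger_gap: 0.449
```

```bash
python3 -c "
from h import *
tilt();snap('wrist','w7')"
```

```text
pos [528.8  -6.1 111.2] toolz [ 0.012  0.004 -1.   ] toolx [0.993 0.12  0.013] F [ 0.4 -0.1 -1.5] gap 0.449 t 20.2 j [-0.01  0.01 -0.13  1.41  0.    3.01]
```

View pics/w7.png

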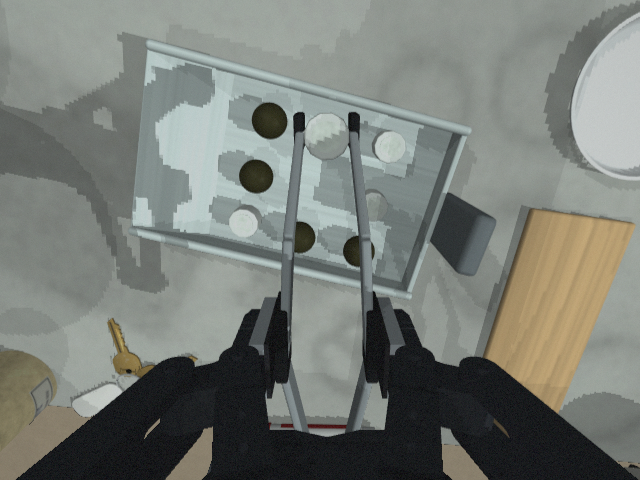

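Call:
move_arm:
  rows:
    - [0.2,0.187,0.932,0,0]
    - [0.2,0.187,0.932,0,0]
    - [0.2,0.187,0.932,0,0]
    - [0.2,0.187,0.932,0,0]
    - [0.2,0.187,0.932,0,0]

```text
time: 20.88
tcp_pos: [557.8, -97.9, 108.9]
eef_rot: [-3.138, -0.009, 0.12]
wrist_force: [-0.7, 0.3, -0.7]
finger_gap: 0.451
```

Call:
move_arm:
  rows:
    - [0.2,0.187,0.932,0,0]
    - [0.2,0.187,0.932,0,0]
    - [0.2,0.187,0.932,0,0]
    - [0.2,0.187,0.932,0,0]
    - [0.2,0.187,0.932,0,0]

```text
time: 21.5
tcp_pos: [587.6, -187.8, 108.9]
eef_rot: [-3.138, -0.009, 0.12]
wrist_force: [-0.3, 0.5, -0.6]
finger_gap: 0.453
```

Call:
move_arm:
  rows:
    - [0.2,0,0,1,0]
    - [0.2,0,0,1,0]
    - [0.2,0,0,0,0]

```text
time: 21.88
tcp_pos: [586.8, -186.7, 67.2]
eef_rot: [-3.137, -0.007, 0.12]
wrist_force: [-0.0, -0.5, -0.2]
finger_gap: 0.45
```

```bash
python3 -c "
from h import *
tilt();snap('wrist','w8')"
```

```text
pos [ 586.8 -186.7   67.2] toolz [ 0.006  0.005 -1.   ] toolx [0.993 0.12  0.007] F [-0.  -0.5 -0.2] gap 0.45 t 21.875 j [-0.31  0.24  0.03  1.36  0.01  2.71]
```

View pics/w8.png

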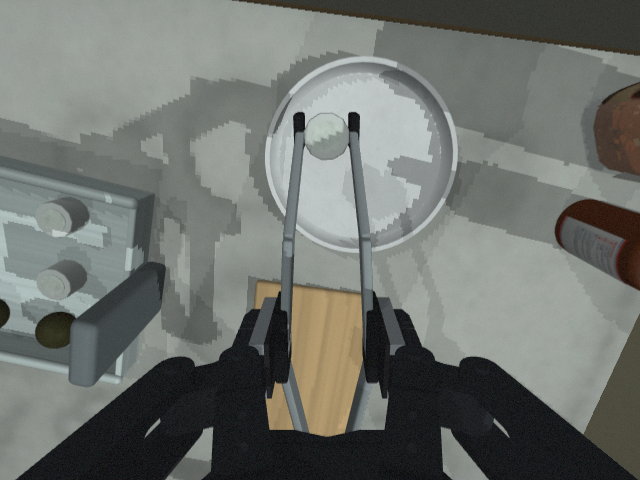

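```bash
python3 -c "
from h import *
W=lambda u,v,z: world('wrist',u,v,z,'w8').round(1)
print(W(266,155,9),W(458,155,9),W(361,57,9),W(361,250,9))
d=np.load('pics/w8.npz')['d'];print(world('wrist',326,135,0,'w8',depth=float(d[135,326])))"
```

```text
[ 645.1 -144.7    9. ] [ 657.6 -246.5    9. ] [ 698.2 -188.     9. ] [ 598.  -203.2    9. ]
[ 660.82079412 -175.42693499   47.92667498]
```

Call:
move_arm:
  rows:
    - [0.2,0.25,0,0.7,0]
    - [0.2,0,0,0.5,0]
    - [0.2,0,0,0.2,0]
    - [0.2,0,0,0,0]

```text
time: 22.42
tcp_pos: [592.8, -185.7, 41.2]
eef_rot: [-3.138, -0.01, 0.12]
wrist_force: [-0.8, 0.0, 2.3]
finger_gap: 0.45
```

Call:
move_arm:
  rows:
    - [0.05,0,0,0,0]
    - [-0.1,0,0,0,0]
    - [-0.1,0,0,0,0]
    - [-0.1,0,0,0,0]

```text
time: 22.92
tcp_pos: [592.8, -185.7, 40.9]
eef_rot: [-3.138, -0.009, 0.12]
wrist_force: [0.5, 0.2, -0.4]
finger_gap: 0.553
```

Call:
move_arm:
  rows:
    - [-0.1,0,0,-0.5,0]
    - [-0.1,0,0,-1,0]
    - [-0.1,0,0,-1,0]
    - [-0.1,0,0,-1,0]
    - [-0.08,0,0,0,0]

```text
time: 23.55
tcp_pos: [593.4, -186.4, 114.1]
eef_rot: [-3.14, -0.013, 0.12]
wrist_force: [0.3, 0.0, -1.0]
finger_gap: 0.543
```

```bash
python3 -c "
from h import *
tilt();snap('wrist','w9');snap('top','t9')"
```

```text
pos [ 593.4 -186.4  114.1] toolz [ 0.013  0.003 -1.   ] toolx [0.993 0.12  0.013] F [ 0.3  0.  -1. ] gap 0.543 t 23.55 j [-0.31  0.23  0.12  1.44  0.01  2.71]
```

View pics/w9.png

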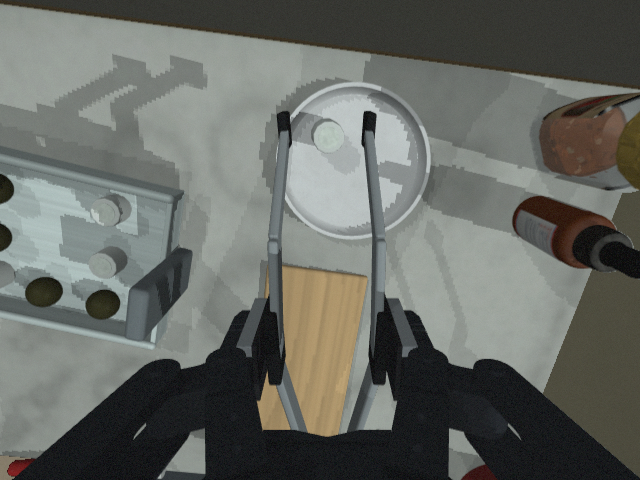

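```bash
python3 -c "
from h import *
W=lambda u,v,z: world('wrist',u,v,z,'w9').round(1)
print('placed',W(328,133,20),'dish',W(278,160,9),W(431,160,9),W(354,82,9),W(354,238,9))
print('B',W(107,210,20),'C',W(104,262,20))
"
python3 - <<'E'
import cv2
p=cv2.imread('pics/t9.png')
cv2.imwrite('pics/c9.png',cv2.resize(p[180:290,260:450],None,fx=4,fy=4,interpolation=cv2.INTER_CUBIC))
E
```

```text
placed [ 666.4 -176.3   20. ] dish [ 645.  -145.5    9. ] [ 657.4 -246.2    9. ] [ 698.4 -188.7    9. ] [ 597.5 -203.4    9. ]
B [600.1 -37.   20. ] C [562.4 -32.7  20. ]
```

View pics/c9.png

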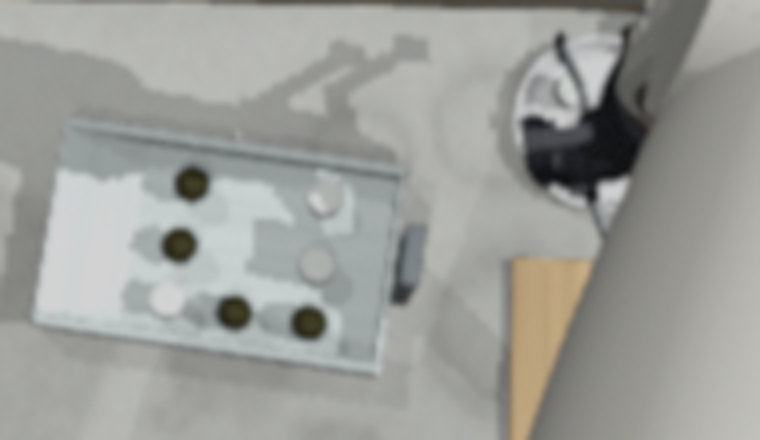

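Call:
move_arm:
  rows:
    - [-0.06,-0.33,-0.913,0,0]
    - [-0.06,-0.33,-0.913,0,0]
    - [-0.06,-0.33,-0.913,0,0]
    - [-0.06,-0.33,-0.913,0,0]

```text
time: 24.15
tcp_pos: [556.5, -115.5, 110.8]
eef_rot: [-3.138, -0.009, 0.12]
wrist_force: [-0.1, -0.2, -0.3]
finger_gap: 0.532
```

Call:
move_arm:
  rows:
    - [-0.06,-0.33,-0.913,0,0]
    - [-0.06,-0.33,-0.913,0,0]
    - [-0.06,-0.33,-0.913,0,0]
    - [-0.06,-0.33,-0.913,0,0]
    - [-0.06,0,0,0,0]

```text
time: 24.78
tcp_pos: [521.8, -46.1, 111.2]
eef_rot: [-3.138, -0.01, 0.122]
wrist_force: [0.6, 0.9, -1.2]
finger_gap: 0.527
```

Call:
move_arm:
  rows:
    - [-0.06,0,0,1,0]
    - [-0.06,0,0,1,0]
    - [-0.06,0,0,0,0]

```text
time: 25.15
tcp_pos: [521.8, -47.3, 69.6]
eef_rot: [-3.138, -0.007, 0.12]
wrist_force: [-0.5, 0.3, -0.2]
finger_gap: 0.527
```

```bash
python3 -c "
from h import *
tilt();snap('wrist','w10')"
```

```text
pos [521.8 -47.3  69.6] toolz [ 0.006  0.005 -1.   ] toolx [0.993 0.12  0.007] F [-0.5  0.3 -0.2] gap 0.527 t 25.15 j [-0.09  0.02 -0.21  1.34  0.01  2.93]
```

View pics/w10.png

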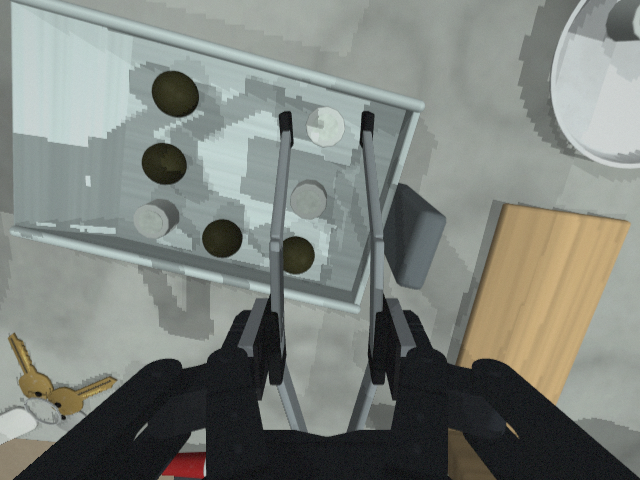

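Call:
move_arm:
  rows:
    - [-0.06,0,0,0.75,0]
    - [-0.06,0,0,0.75,0]
    - [-0.06,0,0,0,0]
    - [0.2,0,0,0,0]
    - [0.2,0,0,0,0]

```text
time: 25.82
tcp_pos: [523.1, -47.1, 41.4]
eef_rot: [-3.138, -0.01, 0.12]
wrist_force: [0.5, -1.2, -0.7]
finger_gap: 0.447
```

Call:
move_arm:
  rows:
    - [0.2,0,0,0,0]
    - [0.2,0,0,0,0]
    - [0.2,0,0,-0.5,0]
    - [0.2,0,0,-1,0]
    - [0.2,0,0,-1,0]

```text
time: 26.45
tcp_pos: [522.5, -47.2, 92.2]
eef_rot: [-3.138, -0.01, 0.12]
wrist_force: [0.7, -0.3, -1.3]
finger_gap: 0.452
```

Call:
move_arm:
  rows:
    - [0.2,0,0,-1,0]
    - [0.2,0,0,0,0]

```text
time: 26.7
tcp_pos: [523.3, -47.5, 113.0]
eef_rot: [-3.139, -0.013, 0.12]
wrist_force: [-0.0, -0.3, -1.0]
finger_gap: 0.451
```

```bash
python3 -c "
from h import *
tilt();snap('wrist','w11')
p=sense()['tcp_pos'];q=np.load('pics/w11.npz')
d=q['d'];c=world('wrist',326,135,0,'w11',depth=float(d[135,326]));print(c,c-p)
t=np.array([666,-215])-(c-p)[:2];T(t[0]-p[0],t[1]-p[1],0)"
```

```text
pos [523.3 -47.5 113. ] toolz [ 0.012  0.004 -1.   ] toolx [0.993 0.12  0.013] F [-0.  -0.3 -1. ] gap 0.451 t 26.7 j [-0.09  0.   -0.14  1.42  0.01  2.93]
[597.35553542 -36.24060126  92.23497663] [ 74.63237844  11.14476816 -19.40504864]
tool shares total [ 2.34  9.29 -0.  ] rows 10 each [ 0.234  0.929 -0.   ]
```

View pics/w11.png

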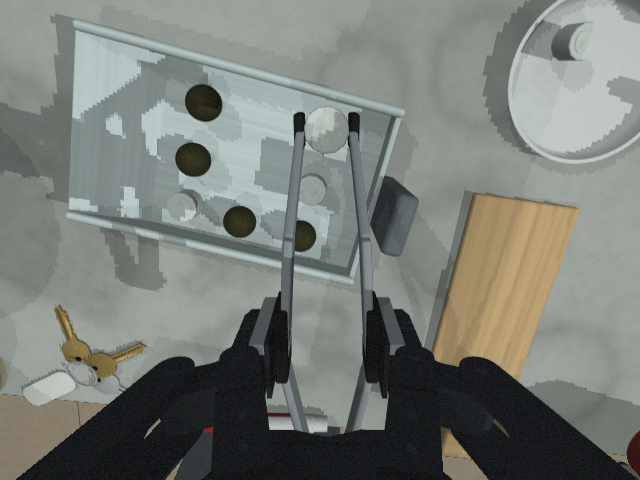

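Call:
move_arm:
  rows:
    - [0.2,0.234,0.929,0,0]
    - [0.2,0.234,0.929,0,0]
    - [0.2,0.234,0.929,0,0]
    - [0.2,0.234,0.929,0,0]
    - [0.2,0.234,0.929,0,0]

```text
time: 27.38
tcp_pos: [557.0, -138.3, 110.7]
eef_rot: [-3.138, -0.009, 0.12]
wrist_force: [0.1, -0.6, -0.1]
finger_gap: 0.449
```

Call:
move_arm:
  rows:
    - [0.2,0.234,0.929,0,0]
    - [0.2,0.234,0.929,0,0]
    - [0.2,0.234,0.929,0,0]
    - [0.2,0.234,0.929,0,0]
    - [0.2,0.234,0.929,0,0]

```text
time: 28.0
tcp_pos: [591.4, -227.4, 110.7]
eef_rot: [-3.138, -0.009, 0.12]
wrist_force: [0.1, -0.1, -1.2]
finger_gap: 0.452
```

Call:
move_arm:
  rows:
    - [0.2,0,0,1,0]
    - [0.2,0,0,1,0]
    - [0.2,0,0,0,0]

```text
time: 28.38
tcp_pos: [590.3, -225.7, 68.5]
eef_rot: [-3.136, -0.006, 0.12]
wrist_force: [-1.3, 0.3, -0.8]
finger_gap: 0.45
```

```bash
python3 -c "
from h import *
tilt();snap('wrist','w12')"
```

```text
pos [ 590.3 -225.7   68.5] toolz [ 0.005  0.006 -1.   ] toolx [0.993 0.12  0.006] F [-1.3  0.3 -0.8] gap 0.45 t 28.375 j [-0.37  0.28  0.08  1.37  0.01  2.65]
```

View pics/w12.png

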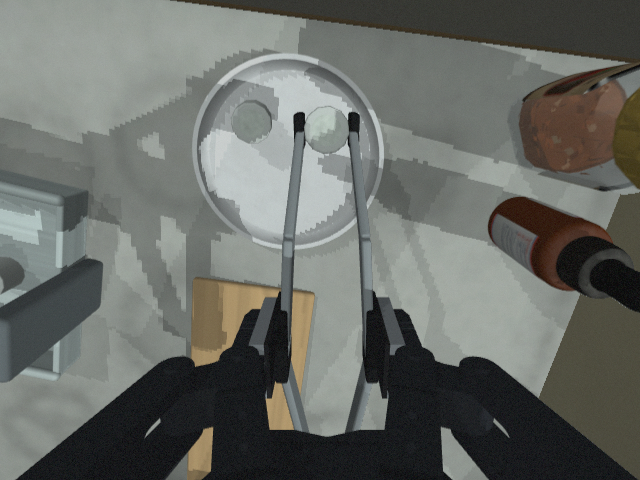

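Call:
move_arm:
  rows:
    - [0.2,0.05,0,0.7,0]
    - [0.2,0,0,0.5,0]
    - [0.2,0,0,0.22,0]
    - [0.2,0,0,0,0]

```text
time: 28.92
tcp_pos: [592.7, -225.6, 42.7]
eef_rot: [-3.138, -0.01, 0.12]
wrist_force: [-1.0, 1.5, 2.5]
finger_gap: 0.451
```

Call:
move_arm:
  rows:
    - [0.05,0,0,0,0]
    - [-0.1,0,0,0,0]
    - [-0.1,0,0,0,0]
    - [-0.1,0,0,0,0]

```text
time: 29.42
tcp_pos: [592.6, -225.8, 42.3]
eef_rot: [-3.138, -0.009, 0.12]
wrist_force: [-0.8, 0.1, -1.1]
finger_gap: 0.55
```

Call:
move_arm:
  rows:
    - [-0.1,0,0,-0.5,0]
    - [-0.1,0,0,-1,0]
    - [-0.1,0,0,-1,0]
    - [-0.1,0,0,-1,0]
    - [-0.08,0,0,-0.5,0]

```text
time: 30.05
tcp_pos: [592.6, -226.4, 125.1]
eef_rot: [-3.14, -0.012, 0.12]
wrist_force: [-0.1, 0.3, -0.9]
finger_gap: 0.544
```

```bash
python3 -c "
from h import *
tilt();snap('wrist','w13')"
```

```text
pos [ 592.6 -226.4  125.1] toolz [ 0.012  0.003 -1.   ] toolx [0.993 0.12  0.012] F [-0.1  0.3 -0.9] gap 0.544 t 30.05 j [-0.37  0.27  0.17  1.47  0.01  2.65]
```

View pics/w13.png

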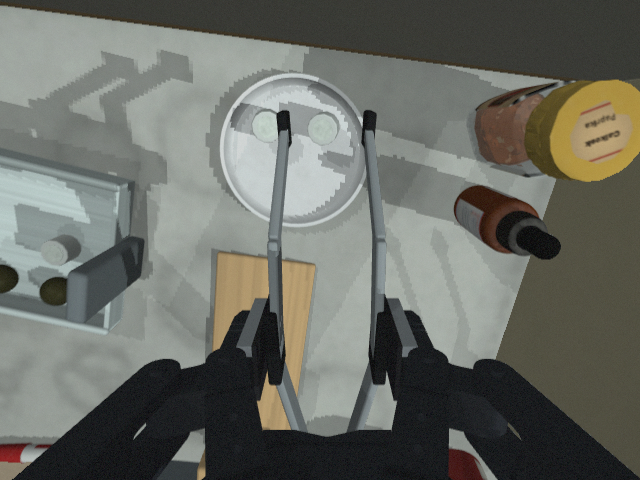

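Call:
move_arm:
  rows:
    - [-0.06,-0.411,-0.973,0,0]
    - [-0.06,-0.411,-0.973,0,0]
    - [-0.06,-0.411,-0.973,0,0]
    - [-0.06,-0.411,-0.973,0,0]
    - [-0.06,-0.411,-0.973,0,0]

```text
time: 30.72
tcp_pos: [538.9, -133.8, 122.1]
eef_rot: [-3.138, -0.009, 0.12]
wrist_force: [-1.4, 0.2, -0.7]
finger_gap: 0.533
```

Call:
move_arm:
  rows:
    - [-0.06,-0.411,-0.973,0,0]
    - [-0.06,-0.411,-0.973,0,0]
    - [-0.06,-0.411,-0.973,0,0]
    - [-0.06,-0.411,-0.973,0,0]
    - [-0.06,-0.411,-0.973,0,0]

```text
time: 31.35
tcp_pos: [486.2, -41.6, 122.3]
eef_rot: [-3.138, -0.009, 0.12]
wrist_force: [-0.5, -0.1, -0.4]
finger_gap: 0.531
```

Call:
move_arm:
  rows:
    - [-0.06,0,0,1,0]
    - [-0.06,0,0,1,0]
    - [-0.06,0,0,0.3,0]
    - [-0.06,0,0,0,0]

```text
time: 31.85
tcp_pos: [487.1, -42.3, 76.3]
eef_rot: [-3.138, -0.009, 0.12]
wrist_force: [0.8, -1.1, -0.3]
finger_gap: 0.532
```

```bash
python3 -c "
from h import *
tilt();snap('wrist','w14')"
```

```text
pos [487.1 -42.3  76.3] toolz [ 0.008  0.005 -1.   ] toolx [0.993 0.12  0.009] F [ 0.8 -1.1 -0.3] gap 0.532 t 31.85 j [-0.09 -0.07 -0.28  1.35  0.01  2.93]
```

View pics/w14.png

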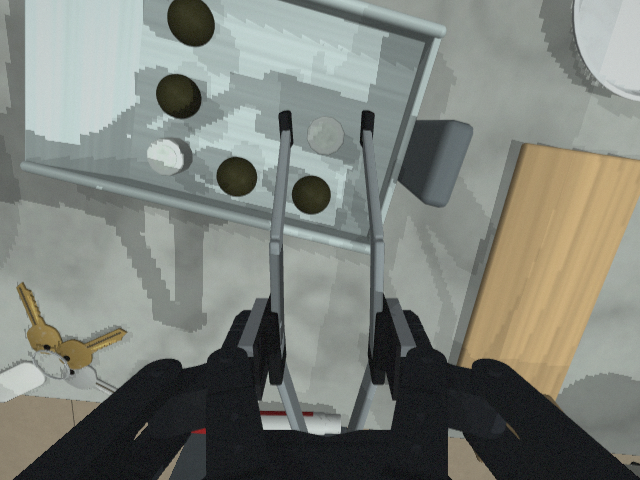

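Call:
move_arm:
  rows:
    - [-0.06,-0.1,0,0.9,0]
    - [-0.06,0,0,0.9,0]
    - [-0.06,0,0,0,0]
    - [0.2,0,0,0,0]
    - [0.2,0,0,0,0]

```text
time: 32.52
tcp_pos: [486.0, -42.7, 40.7]
eef_rot: [-3.138, -0.01, 0.12]
wrist_force: [0.2, -0.3, -0.8]
finger_gap: 0.45
```

Call:
move_arm:
  rows:
    - [0.2,0,0,0,0]
    - [0.2,0,0,0,0]
    - [0.2,0,0,-0.5,0]
    - [0.2,0,0,-1,0]
    - [0.2,0,0,-1,0]

```text
time: 33.15
tcp_pos: [485.3, -42.9, 91.5]
eef_rot: [-3.138, -0.01, 0.12]
wrist_force: [-0.1, -0.3, -1.2]
finger_gap: 0.453
```

Call:
move_arm:
  rows:
    - [0.2,0,0,-1,0]
    - [0.2,0,0,-0.5,0]
    - [0.2,0,0,0,0]

```text
time: 33.52
tcp_pos: [485.4, -43.0, 120.9]
eef_rot: [-3.138, -0.011, 0.12]
wrist_force: [-0.6, -0.0, 0.0]
finger_gap: 0.452
```

```bash
python3 -c "
from h import *
tilt();snap('wrist','w15')
p=sense()['tcp_pos'];q=np.load('pics/w15.npz')
d=q['d'];c=world('wrist',326,133,0,'w15',depth=float(d[133,326]));print(c,c-p)
t=np.array([629,-176])-(c-p)[:2];T(t[0]-p[0],t[1]-p[1],0)"
```

```text
pos [485.4 -43.  120.9] toolz [ 0.01   0.004 -1.   ] toolx [0.993 0.12  0.011] F [-0.6 -0.   0. ] gap 0.452 t 33.525 j [-0.09 -0.09 -0.21  1.44  0.01  2.93]
[560.28946436 -31.71744013 102.23672804] [ 75.29925352  11.30738768 -17.86958387]
tool shares total [ 2.55  7.57 -0.  ] rows 8 each [ 0.318  0.947 -0.   ]
```

View pics/w15.png

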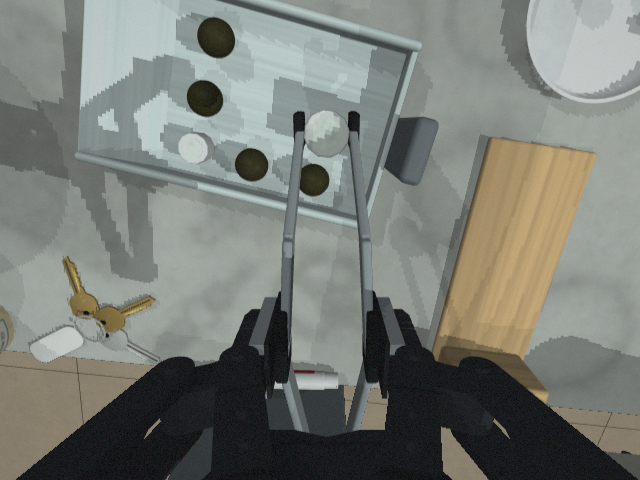

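Call:
move_arm:
  rows:
    - [0.2,0.318,0.947,0,0]
    - [0.2,0.318,0.947,0,0]
    - [0.2,0.318,0.947,0,0]
    - [0.2,0.318,0.947,0,0]

```text
time: 34.08
tcp_pos: [519.8, -116.8, 119.9]
eef_rot: [-3.138, -0.009, 0.119]
wrist_force: [-0.5, 0.1, -1.8]
finger_gap: 0.453
```

Call:
move_arm:
  rows:
    - [0.2,0.318,0.947,0,0]
    - [0.2,0.318,0.947,0,0]
    - [0.2,0.318,0.947,0,0]
    - [0.2,0.318,0.947,0,0]

```text
time: 34.58
tcp_pos: [554.2, -188.5, 120.1]
eef_rot: [-3.138, -0.009, 0.12]
wrist_force: [0.1, 0.1, -0.2]
finger_gap: 0.449
```

Call:
move_arm:
  rows:
    - [0.2,0,0,1,0]
    - [0.2,0,0,1,0]
    - [0.2,0,0,0.5,0]
    - [0.2,0,0,0,0]

```text
time: 35.08
tcp_pos: [553.9, -187.2, 69.7]
eef_rot: [-3.138, -0.008, 0.12]
wrist_force: [-0.2, 0.2, -0.7]
finger_gap: 0.453
```

```bash
python3 -c "
from h import *
tilt();snap('wrist','w16')"
```

```text
pos [ 553.9 -187.2   69.7] toolz [ 0.008  0.005 -1.   ] toolx [0.993 0.12  0.008] F [-0.2  0.2 -0.7] gap 0.453 t 35.075 j [-0.33  0.16 -0.05  1.35  0.01  2.69]
```

View pics/w16.png

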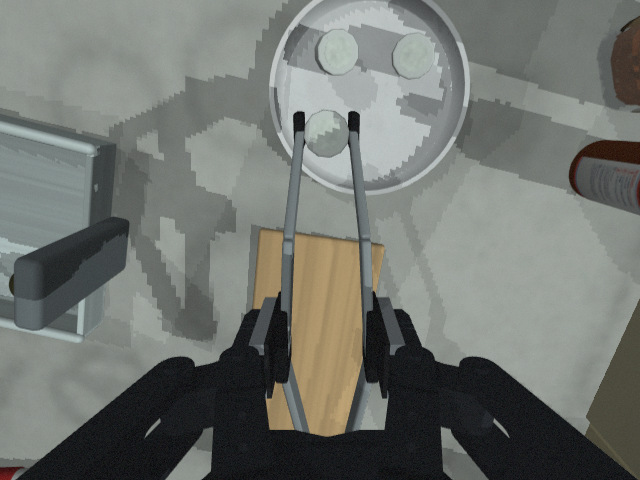

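Call:
move_arm:
  rows:
    - [0.2,0.05,0.15,0.7,0]
    - [0.2,0,0,0.5,0]
    - [0.2,0,0,0.2,0]
    - [0.2,0,0,0,0]

```text
time: 35.62
tcp_pos: [555.8, -189.8, 42.2]
eef_rot: [-3.138, -0.01, 0.12]
wrist_force: [0.3, 0.3, 0.5]
finger_gap: 0.452
```

Call:
move_arm:
  rows:
    - [0.05,0,0,0,0]
    - [-0.1,0,0,0,0]
    - [-0.1,0,0,0,0]
    - [-0.1,0,0,0,0]

```text
time: 36.12
tcp_pos: [555.7, -189.8, 42.2]
eef_rot: [-3.138, -0.009, 0.12]
wrist_force: [-0.3, -0.2, 0.2]
finger_gap: 0.554
```

Call:
move_arm:
  rows:
    - [-0.1,0,0,-0.5,0]
    - [-0.1,0,0,-1,0]
    - [-0.1,0,0,-1,0]
    - [-0.1,0,0,-1,0]
    - [-0.08,0,0,-0.5,0]

```text
time: 36.75
tcp_pos: [555.5, -190.4, 124.0]
eef_rot: [-3.139, -0.011, 0.12]
wrist_force: [0.4, -0.0, -1.1]
finger_gap: 0.544
```

```bash
python3 -c "
from h import *
tilt();snap('wrist','w17')"
```

```text
pos [ 555.5 -190.4  124. ] toolz [ 0.011  0.004 -1.   ] toolx [0.993 0.12  0.011] F [ 0.4 -0.  -1.1] gap 0.544 t 36.75 j [-0.33  0.15  0.04  1.45  0.01  2.69]
```

View pics/w17.png

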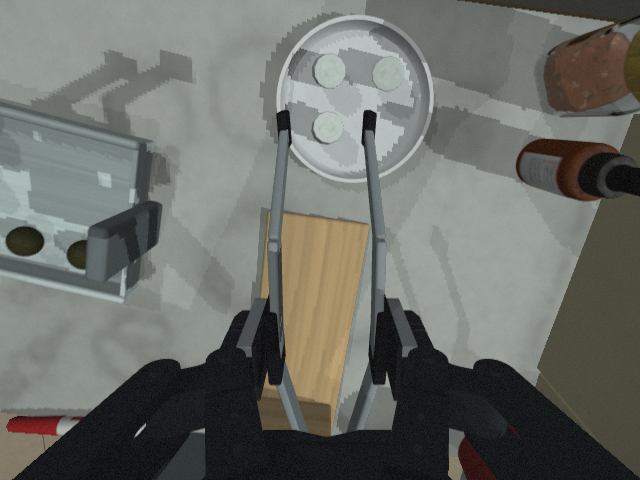

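Call:
move_arm:
  rows:
    - [-0.06,-0.251,-0.982,0,0]
    - [-0.06,-0.251,-0.982,0,0]
    - [-0.06,-0.251,-0.982,0,0]
    - [-0.06,-0.251,-0.982,0,0]
    - [-0.06,-0.251,-0.982,0,0]

```text
time: 37.42
tcp_pos: [517.7, -94.2, 122.3]
eef_rot: [-3.138, -0.009, 0.121]
wrist_force: [-0.1, -0.1, -0.9]
finger_gap: 0.533
```

Call:
move_arm:
  rows:
    - [-0.06,-0.251,-0.982,0,0]
    - [-0.06,-0.251,-0.982,0,0]
    - [-0.06,-0.251,-0.982,0,0]
    - [-0.06,-0.251,-0.982,0,0]
    - [-0.06,-0.251,-0.982,0,0]

```text
time: 38.05
tcp_pos: [481.1, -0.0, 122.4]
eef_rot: [-3.138, -0.009, 0.12]
wrist_force: [0.5, 0.7, -0.8]
finger_gap: 0.536
```

Call:
move_arm:
  rows:
    - [-0.06,0,0,0,-0.0382]
    - [-0.06,-0.29,-0.968,0,0]
    - [-0.06,-0.29,-0.968,1,0]
    - [-0.06,0,0,1,0]
    - [-0.06,0,0,0,0]

```text
time: 38.67
tcp_pos: [462.4, 35.5, 81.2]
eef_rot: [-3.139, -0.007, 0.181]
wrist_force: [-0.1, -0.1, -0.9]
finger_gap: 0.531
```

```bash
python3 -c "
from h import *
tilt();snap('wrist','w18')"
```

```text
pos [462.4  35.5  81.2] toolz [ 0.006  0.004 -1.   ] toolx [0.984 0.18  0.007] F [-0.1 -0.1 -0.9] gap 0.531 t 38.675 j [ 0.07 -0.13 -0.33  1.37  0.    3.04]
```

View pics/w18.png

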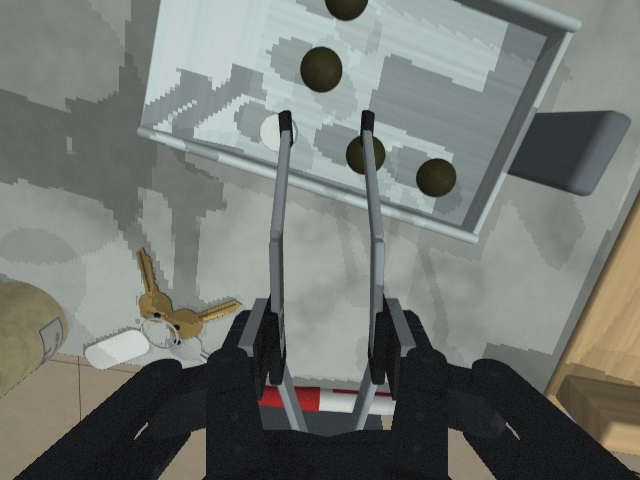

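```bash
python3 -c "
from h import *
W=lambda u,v,z: world('wrist',u,v,z,'w18').round(1)
print('D',W(278,131,20),'tea',W(347,0,15),W(321,69,15),W(366,155,15),W(436,177,15))
print('corners',W(578,26,22),W(474,240,22),W(139,132,22))
snap('top','t18')
p=cv2.imread('pics/t18.png')
cv2.imwrite('pics/c18.png',cv2.resize(p[180:330,260:450],None,fx=4,fy=4,interpolation=cv2.INTER_CUBIC))
"
```

```text
D [531.5  76.7  20. ] tea [598.8  52.6  15. ] [565.9  59.7  15. ] [527.5  27.4  15. ] [522.8 -14.2  15. ]
corners [606.3 -59.6  22. ] [492.4 -43.4  22. ] [517.8 148.7  22. ]
```

View pics/c18.png

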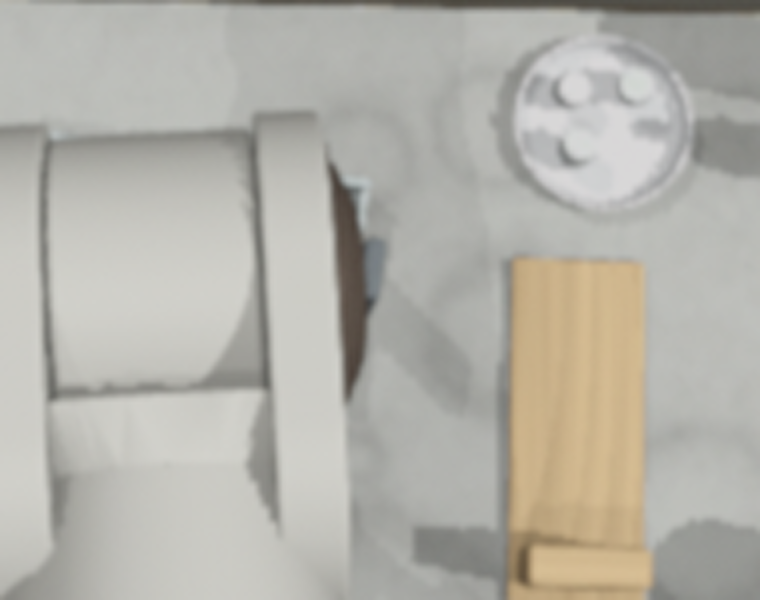

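Call:
move_arm:
  rows:
    - [-0.06,-0.04,-0.66,0,0]
    - [-0.06,-0.04,-0.66,0.5,0]
    - [-0.06,0,0,0,0]
    - [-0.06,0,0,0,0]

```text
time: 39.28
tcp_pos: [457.3, 60.9, 72.4]
eef_rot: [-3.139, -0.009, 0.181]
wrist_force: [1.0, 0.2, -1.5]
finger_gap: 0.531
```

```bash
python3 -c "
from h import *
tilt();snap('wrist','w19')"
```

```text
pos [457.3  60.9  72.4] toolz [ 0.009  0.004 -1.   ] toolx [0.984 0.18  0.009] F [ 1.   0.2 -1.5] gap 0.531 t 39.275 j [ 0.13 -0.14 -0.35  1.35  0.    3.09]
```

View pics/w19.png

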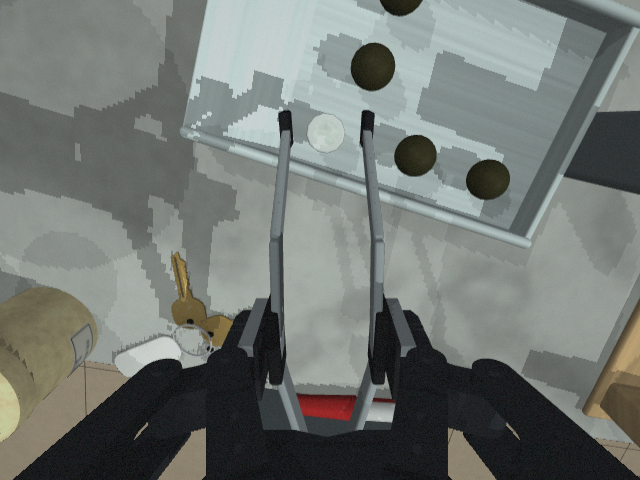

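Call:
move_arm:
  rows:
    - [-0.06,-0.1,0,0.8,0]
    - [-0.06,0,0,0.8,0]
    - [-0.06,0,0,0,0]
    - [0.2,0,0,0,0]
    - [0.2,0,0,0,0]

```text
time: 39.95
tcp_pos: [456.0, 60.5, 40.9]
eef_rot: [-3.139, -0.01, 0.18]
wrist_force: [-0.2, 0.9, -0.9]
finger_gap: 0.448
```

Call:
move_arm:
  rows:
    - [0.2,0,0,0,0]
    - [0.2,0,0,0,0]
    - [0.2,0,0,-0.5,0]
    - [0.2,0,0,-1,0]
    - [0.2,0,0,-1,0]

```text
time: 40.58
tcp_pos: [455.3, 60.3, 91.7]
eef_rot: [-3.139, -0.01, 0.18]
wrist_force: [-0.0, 0.1, -1.0]
finger_gap: 0.452
```

Call:
move_arm:
  rows:
    - [0.2,0,0,-1,0]
    - [0.2,0,0,-0.75,0]
    - [0.2,0,0,0,0]

```text
time: 40.95
tcp_pos: [455.6, 60.2, 126.7]
eef_rot: [-3.139, -0.012, 0.18]
wrist_force: [0.0, -0.5, -1.2]
finger_gap: 0.449
```

```bash
python3 -c "
from h import *
tilt();snap('wrist','w20')
p=sense()['tcp_pos'];q=np.load('pics/w20.npz')
d=q['d'];c=world('wrist',326,133,0,'w20',depth=float(d[133,326]));print(c,c-p)
# with yaw back to .12
R=Ro.from_euler('z',-.06).as_matrix();o=R@(c-p);print(o)
t=np.array([629,-213])-(c-p)[:2];T(t[0]-p[0],t[1]-p[1],0)"
```

```text
pos [455.6  60.2 126.7] toolz [ 0.011  0.005 -1.   ] toolx [0.984 0.179 0.012] F [ 0.  -0.5 -1.2] gap 0.449 t 40.95 j [ 0.13 -0.16 -0.26  1.45  0.    3.09]
[529.79711715  75.98249446 106.33142126] [ 74.63190532  15.86538928 -19.33545201]
[ 75.44896049  11.36161209 -19.33545201]
tool shares total [ 2.29 15.1  -0.02] rows 16 each [ 0.143  0.944 -0.001]
```

View pics/w20.png

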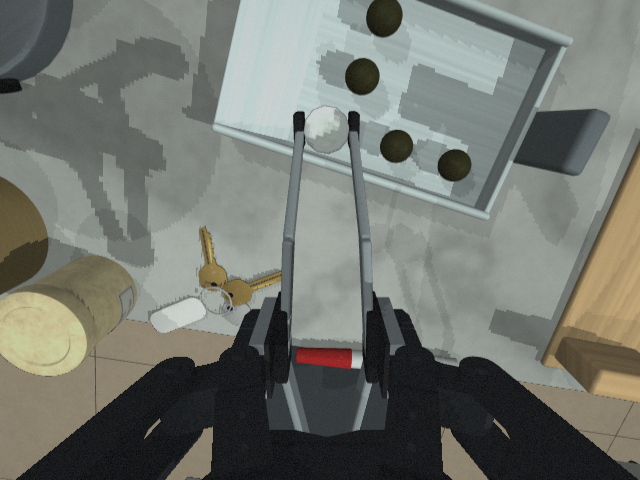

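Call:
move_arm:
  rows:
    - [0.2,0.143,0.953,0,0]
    - [0.2,0.143,0.953,0,0]
    - [0.2,0.143,0.953,0,0]
    - [0.2,0.143,0.953,0,0]

```text
time: 41.5
tcp_pos: [479.6, -13.4, 124.2]
eef_rot: [-3.138, -0.008, 0.18]
wrist_force: [-0.2, 0.3, -1.1]
finger_gap: 0.449
```

Call:
move_arm:
  rows:
    - [0.2,0.143,0.953,0,0]
    - [0.2,0.143,0.953,0,0]
    - [0.2,0.143,0.953,0,0]
    - [0.2,0.143,0.953,0,0]

```text
time: 42.0
tcp_pos: [505.2, -87.0, 125.1]
eef_rot: [-3.139, -0.009, 0.18]
wrist_force: [0.6, 0.6, -0.7]
finger_gap: 0.448
```

Call:
move_arm:
  rows:
    - [0.2,0.143,0.953,0,0]
    - [0.2,0.143,0.953,0,0]
    - [0.2,0.143,0.953,0,0]
    - [0.2,0.143,0.953,0,0]

```text
time: 42.5
tcp_pos: [530.1, -160.0, 125.1]
eef_rot: [-3.139, -0.01, 0.18]
wrist_force: [0.8, -0.2, -0.5]
finger_gap: 0.449
```

Call:
move_arm:
  rows:
    - [0.2,0.143,0.953,0,0]
    - [0.2,0.143,0.953,0,0]
    - [0.2,0.143,0.953,0,0]
    - [0.2,0.143,0.953,0,0]

```text
time: 43.0
tcp_pos: [555.0, -233.0, 125.0]
eef_rot: [-3.139, -0.009, 0.18]
wrist_force: [0.2, -0.3, -0.8]
finger_gap: 0.453
```

Call:
move_arm:
  rows:
    - [0.2,0,0,1,0]
    - [0.2,0,0,1,0]
    - [0.2,0,0,0.75,0]
    - [0.2,0,0,0,0]

```text
time: 43.5
tcp_pos: [554.5, -231.4, 68.8]
eef_rot: [-3.138, -0.008, 0.18]
wrist_force: [-0.3, 0.3, -0.6]
finger_gap: 0.453
```

```bash
python3 -c "
from h import *
tilt();snap('wrist','w21')"
```

```text
pos [ 554.5 -231.4   68.8] toolz [ 0.007  0.005 -1.   ] toolx [0.984 0.179 0.008] F [-0.3  0.3 -0.6] gap 0.453 t 43.5 j [-0.4   0.2  -0.01  1.36  0.01  2.56]
```

View pics/w21.png

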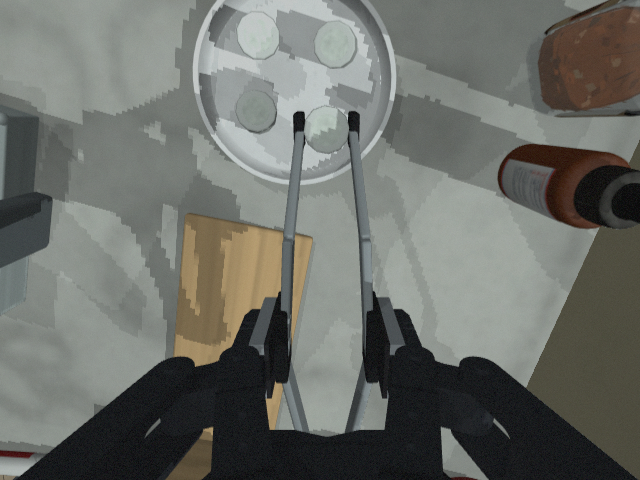

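Call:
move_arm:
  rows:
    - [0.2,0.2,0,0.7,0]
    - [0.2,0,0,0.5,0]
    - [0.2,0,0,0.15,0]
    - [0.2,0,0,0,0]

```text
time: 44.05
tcp_pos: [559.2, -230.6, 43.0]
eef_rot: [-3.139, -0.009, 0.18]
wrist_force: [-0.3, 0.2, -0.5]
finger_gap: 0.454
```

Call:
move_arm:
  rows:
    - [0.05,0,0,0,0]
    - [-0.1,0,0,0,0]
    - [-0.1,0,0,0,0]
    - [-0.1,0,0,0,0]

```text
time: 44.55
tcp_pos: [559.3, -230.7, 43.1]
eef_rot: [-3.139, -0.01, 0.18]
wrist_force: [-0.7, -0.2, -1.5]
finger_gap: 0.547
```

Call:
move_arm:
  rows:
    - [-0.1,0,0,-0.5,0]
    - [-0.1,0,0,-1,0]
    - [-0.1,0,0,-1,0]
    - [-0.1,0,0,-1,0]
    - [-0.08,0,0,-0.75,0]

```text
time: 45.18
tcp_pos: [558.8, -231.2, 129.7]
eef_rot: [-3.14, -0.011, 0.18]
wrist_force: [-0.3, -0.4, 0.4]
finger_gap: 0.545
```

Call:
move_arm:
  rows:
    - [-0.06,0,0,0,0.0745]
    - [-0.06,0,0,0,0.0745]
    - [-0.06,0,0,0,0]

```text
time: 45.55
tcp_pos: [558.5, -231.0, 128.3]
eef_rot: [-3.137, -0.009, -0.053]
wrist_force: [-0.4, -0.6, -0.8]
finger_gap: 0.531
```

```bash
python3 -c "
from h import *
tilt();snap('wrist','w22')"
```

```text
pos [ 558.5 -231.   128.3] toolz [ 0.009  0.004 -1.   ] toolx [ 0.999 -0.053  0.009] F [-0.4 -0.6 -0.8] gap 0.531 t 45.55 j [-0.4   0.2   0.1   1.47  0.01  2.8 ]
```

View pics/w22.png

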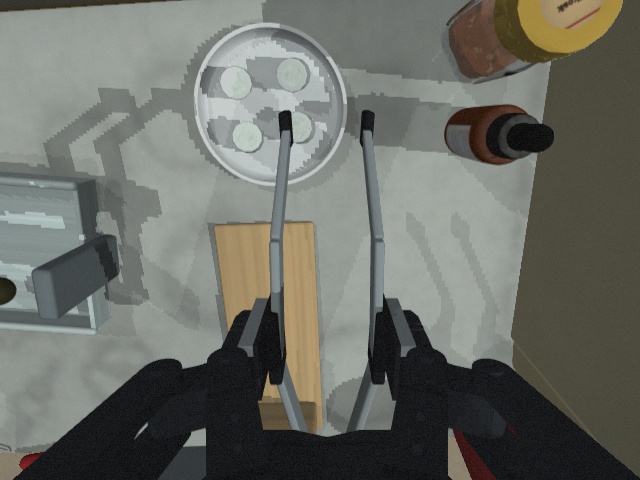

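Call:
move_arm:
  rows:
    - [-0.06,-0.92,-0.432,0,0]
    - [-0.06,-0.92,-0.432,0,0]
    - [-0.06,-0.92,-0.432,0,0]
    - [-0.06,-0.92,-0.432,0,0]
    - [-0.06,-0.92,-0.432,0,-0.015]

```text
time: 46.22
tcp_pos: [468.4, -182.6, 127.6]
eef_rot: [-3.137, -0.009, -0.027]
wrist_force: [0.3, -0.1, -0.2]
finger_gap: 0.527
```

Call:
move_arm:
  rows:
    - [-0.06,0,0,1,0]
    - [-0.06,0,0,1,0]
    - [-0.06,0,0,1,0]
    - [-0.06,0,0,0,0]

```text
time: 46.72
tcp_pos: [468.6, -182.3, 66.3]
eef_rot: [-3.136, -0.006, -0.028]
wrist_force: [0.1, 0.0, -1.2]
finger_gap: 0.529
```

```bash
python3 -c "
from h import *
tilt();snap('wrist','w23')"
```

```text
pos [ 468.6 -182.3   66.3] toolz [ 0.006  0.005 -1.   ] toolx [ 1.    -0.028  0.006] F [ 0.1  0.  -1.2] gap 0.529 t 46.725 j [-0.38 -0.03 -0.26  1.33  0.01  2.79]
```

View pics/w23.png

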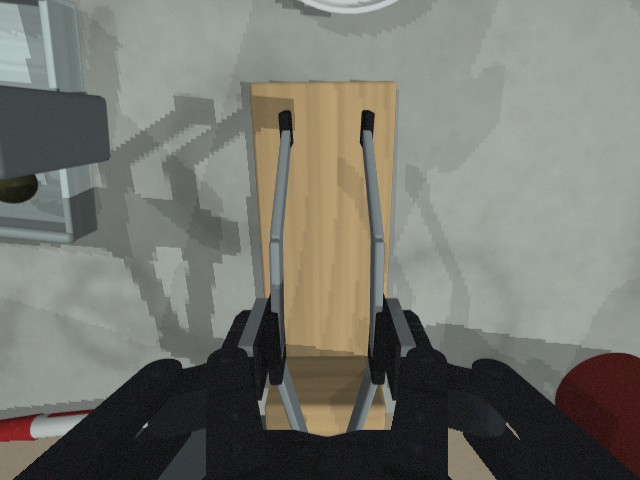

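Call:
move_arm:
  rows:
    - [-0.06,0,0,0.7,0]
    - [-0.06,0,0,0.4,0]
    - [-0.06,0,0,0.15,0]
    - [-0.08,0,0,0,0]
    - [-0.1,0,0,0,0]

```text
time: 47.4
tcp_pos: [469.9, -182.6, 42.7]
eef_rot: [-3.137, -0.009, -0.03]
wrist_force: [0.6, 0.0, -0.6]
finger_gap: 0.55
```

Call:
move_arm:
  rows:
    - [-0.3,0,0,0,0]
    - [-1,0,0,0,0]
    - [-1,0,0,0,0]
    - [-1,0,0,-0.5,0]
    - [-1,0,0,-1,0]

```text
time: 48.02
tcp_pos: [469.0, -182.5, 72.7]
eef_rot: [-3.136, -0.008, -0.03]
wrist_force: [0.5, -0.3, 0.6]
finger_gap: 0.998
```

Call:
move_arm:
  rows:
    - [-1,0,0,-1,0]
    - [-1,0,0,-1,0]
    - [-1,0,0,-1,0]
    - [-1,0,0,-1,0]
    - [-1,0,0,0,0]

```text
time: 48.65
tcp_pos: [469.6, -183.4, 154.4]
eef_rot: [-3.138, -0.012, -0.03]
wrist_force: [-0.5, -0.3, 0.6]
finger_gap: 1.002
```

```bash
python3 -c "
from h import *
tilt();snap('wrist','w24');snap('top','t24')
p=cv2.imread('pics/t24.png')
cv2.imwrite('pics/c24.png',cv2.resize(p[180:330,260:450],None,fx=4,fy=4,interpolation=cv2.INTER_CUBIC))"
```

```text
pos [ 469.6 -183.4  154.4] toolz [ 0.012  0.003 -1.   ] toolx [ 0.999 -0.03   0.012] F [-0.5 -0.3  0.6] gap 1.002 t 48.65 j [-0.38 -0.05 -0.11  1.5   0.01  2.8 ]
```

View pics/w24.png

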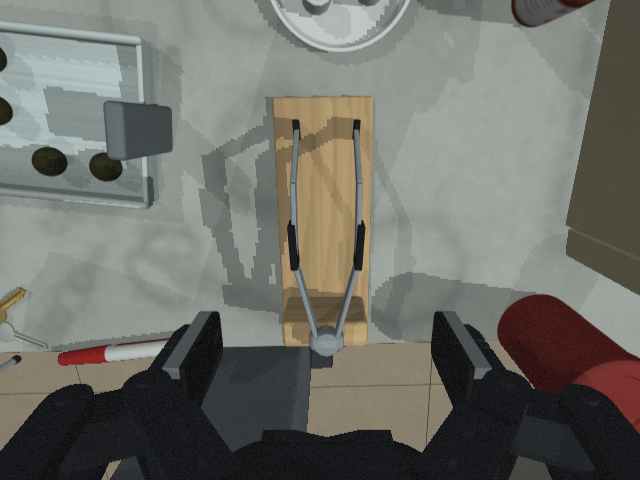

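View pics/c24.png

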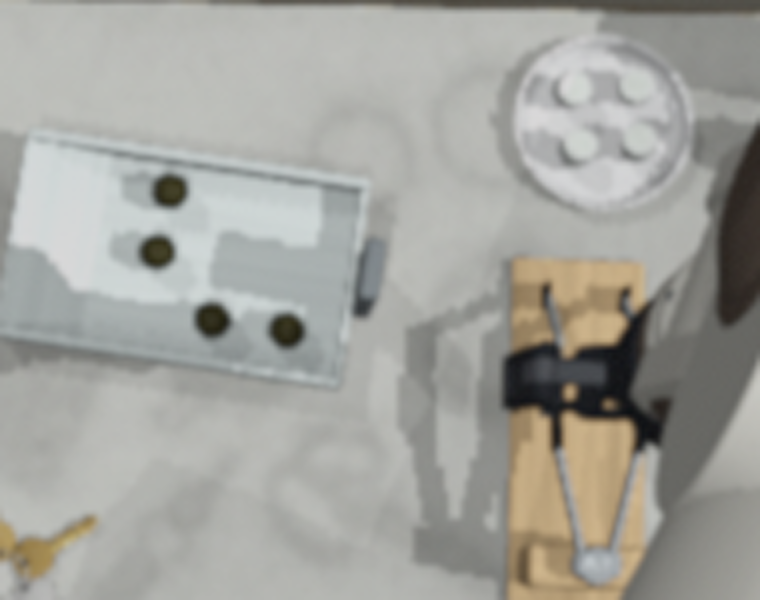

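```bash
cat > kin.py <<'E'
import numpy as np
from scipy.optimize import least_squares
D=[(.0875,.1751,1.6598,549.8,230.6),(.83467,1.23411,1.81286,842.5,253.1),(-.72,-.47,1.66,np.hypot(114.6,260.2),216.4),(-.85,-.29,2.07,np.hypot(49.3,120),316.4),(.24,.03,1.36,np.hypot(586.8,186.7),67.2),(-.13,-.33,1.37,np.hypot(462.4,35.5),81.2),(.27,.17,1.47,np.hypot(592.6,226.4),125.1),(-.05,-.11,1.5,np.hypot(469.6,183.4),154.4)]
def fk(p,j2,j3,j4):
    L1,L2,e,d,r0,h=p;a=j3-j2;t=np.pi/2+a-j4
    r=r0+L1*np.sin(j2)+L2*np.cos(a)-e*np.sin(a)+d*np.sin(t);z=h+L1*np.cos(j2)+L2*np.sin(a)+e*np.cos(a)-d*np.cos(t);return r,z,t
def res(p): return np.concatenate([[fk(p,*x[:3])[0]-x[3],fk(p,*x[:3])[1]-x[4]] for x in D]+[[p[5]/50-4,p[4]/50,p[2]/100]])
s=least_squares(res,[400,400,0,250,0,200]);P=s.x
if __name__=='__main__':
    print(P.round(1),res(P).round(1))
    for j2,j3 in [(-.4,1.0),(-.2,1.1),(-.1,1.2),(-.6,.8),(-.8,.6),(-.8,.4),(-.5,.5),(-.3,.5),(-.4,.9)]:
        print(j2,j3,np.round(fk(P,j2,j3,2.28),2))
E
python3 kin.py; python3 -c "
from h import *
W=lambda u,v,z: world('wrist',u,v,z,'w24').round(1)
print('plate top corners',W(105,101,74),W(171,103,74),W(172,157,74),W(107,160,74),'wallcorner',W(141,39,22),W(151,205,22))
V=lambda u,v,z: world('top',260+u/4,180+v/4,z).round(1)
print('top: corners',V(368,182,22),V(340,385,22),V(33,131,22),V(-2,335,22),'plate top mid',V(372,277,74))
print('tongs',[W(*a,z) for a,z in [((297,126),22),((356,126),22),((294,246),67),((360,246),67),((326,341),65)]])
"
```

```text
[420.7 517.9  38.6 425.2   1.7 154.2] [ 0.6  1.4 -0.2  0.7  0.3  0.   0.  -1.1  0.8  0.4 -1.   0.  -0.9 -3.8
  0.4  2.4 -0.9  0.   0.4]
-0.4 1.0 [1.5876e+02 7.3097e+02 6.9000e-01]
-0.2 1.1 [2.5630e+02 7.2282e+02 5.9000e-01]
-0.1 1.2 [2.9789e+02 7.2910e+02 5.9000e-01]
-0.6 0.8 [8.504e+01 6.907e+02 6.900e-01]
-0.8 0.6 [ 20.79 636.58   0.69]
-0.8 0.4 [5.1980e+01 5.6906e+02 4.9000e-01]
-0.5 0.5 [1.6925e+02 5.7279e+02 2.9000e-01]
-0.3 0.5 [2.4906e+02 5.3117e+02 9.0000e-02]
-0.4 0.9 [1.7605e+02 6.9799e+02 5.9000e-01]
plate top corners [564.5 -57.3  74. ] [562.3 -94.9  74. ] [532.2 -90.7  74. ] [531.5 -51.4  74. ] wallcorner [605.9 -60.3  22. ] [492.7 -47.   22. ]
top: corners [605.8 -60.8  22. ] [490.1 -46.1  22. ] [631.5 129.3  22. ] [514.5 144.3  22. ] plate top mid [542.1 -59.9  74. ]
tongs [array([ 547.2, -162. ,   22. ]), array([ 546. , -204.2,   22. ]), array([ 471.8, -159.6,   67. ]), array([ 470.6, -203.3,   67. ]), array([ 397.3, -178.7,   65. ])]
```

Call:
move_arm:
  rows:
    - [-1,0.53,-0.897,0,0]
    - [-1,0.53,-0.897,0,0]
    - [-1,0.53,-0.897,0,0]
    - [-1,0.53,-0.897,0,0]

```text
time: 49.25
tcp_pos: [513.2, -111.9, 152.0]
eef_rot: [-3.137, -0.007, -0.03]
wrist_force: [1.1, 0.2, 0.1]
finger_gap: 0.997
```

Call:
move_arm:
  rows:
    - [-1,0.53,-0.897,0,0]
    - [-1,0.53,-0.897,0,0]
    - [-1,0.53,-0.897,0,0]

```text
time: 49.62
tcp_pos: [547.3, -58.7, 153.5]
eef_rot: [-3.137, -0.008, -0.03]
wrist_force: [-0.2, -0.6, 0.5]
finger_gap: 1.004
```

Call:
move_arm:
  rows:
    - [-1,0,0,0,-0.114]
    - [-1,0,0,0,-0.114]
    - [-1,0,0,0,-0.114]
    - [-1,0,0,0,-0.114]
    - [-1,0,0,0,-0.114]

```text
time: 50.25
tcp_pos: [547.1, -59.2, 153.6]
eef_rot: [3.138, -0.009, 0.871]
wrist_force: [-1.1, 0.6, -0.6]
finger_gap: 0.998
```

Call:
move_arm:
  rows:
    - [-1,0,0,0,-0.114]
    - [-1,0,0,0,-0.114]
    - [-1,0,0,0,-0.114]
    - [-1,0,0,0,-0.114]
    - [-1,0,0,0,-0.114]

```text
time: 50.88
tcp_pos: [547.1, -59.2, 153.6]
eef_rot: [3.132, -0.003, 1.766]
wrist_force: [-0.6, 0.7, 0.2]
finger_gap: 1.002
```

Call:
move_arm:
  rows:
    - [-1,0,0,0,-0.114]
    - [-1,0,0,0,-0.114]
    - [-1,0,0,0,-0.114]
    - [-1,0,0,0,-0.114]
    - [-1,0,0,0,-0.114]

```text
time: 51.5
tcp_pos: [547.1, -59.2, 153.6]
eef_rot: [3.134, 0.006, 2.662]
wrist_force: [0.6, -0.4, 0.4]
finger_gap: 0.999
```

Call:
move_arm:
  rows:
    - [-1,0,0,0,-0.114]
    - [-1,0,0,0,-0.114]
    - [-1,0,0,0,0]

```text
time: 51.88
tcp_pos: [547.0, -59.3, 153.6]
eef_rot: [3.136, 0.008, 3.013]
wrist_force: [-0.3, -0.0, 0.3]
finger_gap: 1.001
```

```bash
python3 -c "
from h import *
tilt();snap('wrist','w25')"
```

```text
pos [547.  -59.3 153.6] toolz [ 0.009  0.005 -1.   ] toolx [-0.992  0.128 -0.008] F [-0.3 -0.   0.3] gap 1.001 t 51.875 j [-0.11  0.06  0.    1.5   0.01  0.02]
```

View pics/w25.png

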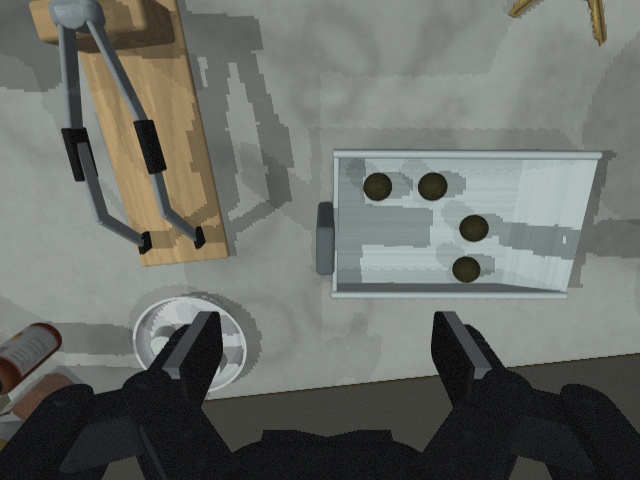

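```bash
python3 -c "
from h import *
W=lambda u,v,z: world('wrist',u,v,z,'w25').round(1)
print(W(318,203,74),W(332,203,74),W(317,273,74),W(332,273,74)); c=W(325,238,74);print(c)
print('rear wall',W(335,152,22),W(335,296,22))
p=sense()['tcp_pos'];T(547.3-p[0],-59.5-p[1],0);T(0,0,35-p[2])"
python3 - <<'E'
import cv2
p=cv2.imread('pics/w25.png');cv2.imwrite('pics/c25.png',cv2.resize(p[180:300,290:430],None,fx=5,fy=5,interpolation=cv2.INTER_CUBIC))
E
```

```text
[515.4 -57.9  74. ] [516.5 -49.4  74. ] [561.8 -64.9  74. ] [563.1 -55.1  74. ]
[538.5 -56.6  74. ]
rear wall [491.5 -43.   22. ] [607.3 -56.9  22. ]
tool shares total [-0.02 -0.    0.  ] rows 1 each [-0.017 -0.004  0.   ]
tool shares total [ 0.05 -0.03  5.93] rows 6 each [ 0.008 -0.006  0.989]
```

View pics/c25.png

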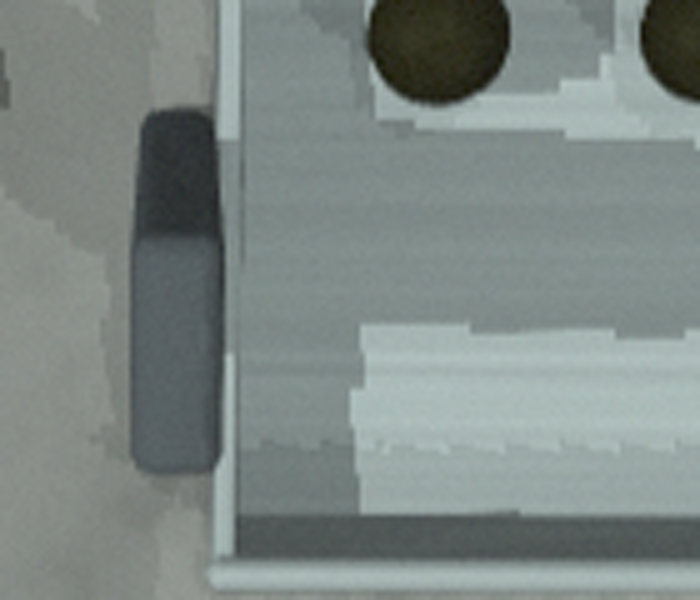

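Call:
move_arm:
  rows:
    - [-1,0,0.06,1,0]
    - [-1,0,0,1,0]
    - [-1,0,0,1,0]
    - [-1,0,0,1,0]
    - [-1,0,0,1,0]

```text
time: 52.55
tcp_pos: [547.9, -57.9, 53.0]
eef_rot: [3.136, 0.008, 3.009]
wrist_force: [0.1, 0.4, -0.0]
finger_gap: 1.004
```

Call:
move_arm:
  rows:
    - [-1,0,0,0.9,0]
    - [-1,0,0,0,0]
    - [1,0,0,0,0]
    - [1,0,0,0,0]
    - [1,0,0,0,0]

```text
time: 53.18
tcp_pos: [548.3, -58.1, 36.4]
eef_rot: [3.136, 0.009, 3.014]
wrist_force: [0.0, -0.3, 0.1]
finger_gap: 0.376
```

Call:
move_arm:
  rows:
    - [1,0,0,0,0]
    - [1,0,0,0,0]
    - [1,0,0,-0.3,0]
    - [1,0,0,-0.3,0]
    - [1,0,0,-0.4,0]

```text
time: 53.8
tcp_pos: [547.6, -58.1, 56.0]
eef_rot: [3.136, 0.008, 3.014]
wrist_force: [0.4, 0.3, -1.9]
finger_gap: 0.132
```

```bash
python3 -c "
from h import *
tilt();snap('wrist','w26');snap('scene','s26')"
```

```text
pos [547.6 -58.1  56. ] toolz [ 0.008  0.005 -1.   ] toolx [-0.992  0.127 -0.008] F [ 0.4  0.3 -1.9] gap 0.132 t 53.8 j [-0.11  0.09 -0.16  1.31  0.01  0.02]
```

View pics/w26.png

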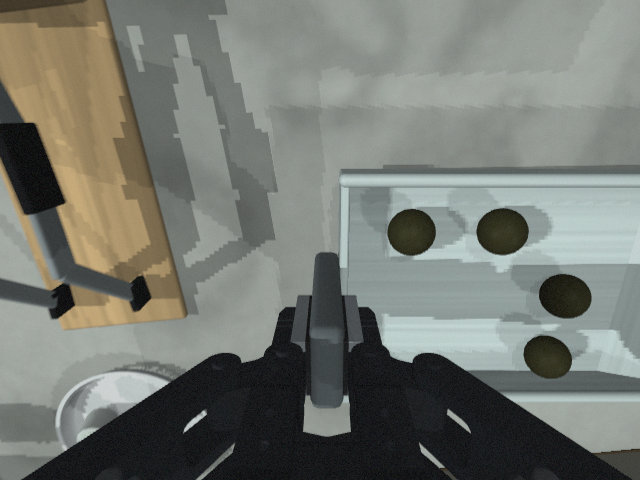

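View pics/s26.png

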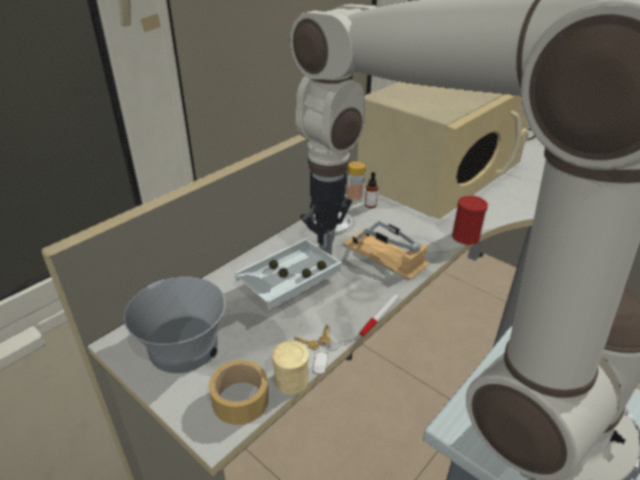

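Call:
move_arm:
  rows:
    - [1,0,0,-0.7,0]
    - [1,0,0,-1,0]
    - [1,0,0,-1,0]
    - [1,0,0,-1,0]
    - [1,0,0,-1,0]

```text
time: 54.52
tcp_pos: [546.9, -58.5, 151.2]
eef_rot: [3.136, 0.009, 3.014]
wrist_force: [-0.1, -0.5, -1.7]
finger_gap: 0.134
```

Call:
move_arm:
  rows:
    - [1,0,0,-1,0]
    - [1,0,0,-1,0]
    - [1,0,0,-1,0]
    - [1,0.3,0.2,-0.6,0]
    - [1,0.6,0.4,-0.5,0]

```text
time: 55.15
tcp_pos: [529.3, -44.4, 232.1]
eef_rot: [3.136, 0.008, 3.013]
wrist_force: [0.3, 0.9, -2.6]
finger_gap: 0.13
```

Call:
move_arm:
  rows:
    - [1,0.9,0.55,-0.55,0]
    - [1,0.9,0.55,-0.55,0]
    - [1,0.9,0.55,-0.55,0]
    - [1,0.9,0.55,-0.55,0]
    - [1,0.9,0.55,-0.55,0]

```text
time: 55.78
tcp_pos: [445.9, 21.9, 287.0]
eef_rot: [3.136, 0.009, 3.014]
wrist_force: [0.9, 0.4, -1.4]
finger_gap: 0.134
```

Call:
move_arm:
  rows:
    - [1,0.9,0.55,-0.55,0]
    - [1,0.9,0.55,-0.55,0]
    - [1,0.9,0.55,-0.55,0]
    - [1,0.9,0.55,-0.55,0]
    - [1,0.9,0.55,-0.55,0]

```text
time: 56.4
tcp_pos: [363.2, 87.5, 341.5]
eef_rot: [3.136, 0.008, 3.014]
wrist_force: [0.4, 0.3, -1.5]
finger_gap: 0.134
```

```bash
python3 -c "
from h import *
tilt();snap('wrist','w27')"
```

```text
pos [363.2  87.5 341.5] toolz [ 0.009  0.005 -1.   ] toolx [-0.992  0.127 -0.008] F [ 0.4  0.3 -1.5] gap 0.134 t 56.4 j [ 0.23 -0.26  0.07  1.9   0.    0.36]
```

View pics/w27.png

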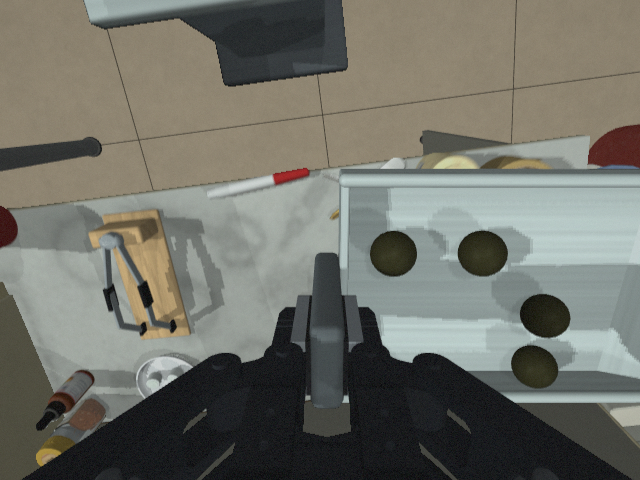

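Call:
move_arm:
  rows:
    - [1,0.9,0.55,-0.55,0]
    - [1,0.9,0.55,-0.55,0]
    - [1,0.9,0.55,-0.55,0]
    - [1,0.9,0.55,-0.55,0]
    - [1,0.9,0.55,-0.55,0]

```text
time: 57.08
tcp_pos: [280.7, 153.0, 395.8]
eef_rot: [3.136, 0.008, 3.014]
wrist_force: [-0.2, 1.0, -0.3]
finger_gap: 0.131
```

Call:
move_arm:
  rows:
    - [1,0.9,0.55,-0.55,0]
    - [1,0.9,0.55,-0.55,0]
    - [1,0.9,0.55,-0.55,0]
    - [1,0.9,0.55,-0.55,0]
    - [1,0.9,0.55,-0.55,0]

```text
time: 57.7
tcp_pos: [197.9, 218.6, 450.4]
eef_rot: [3.136, 0.008, 3.014]
wrist_force: [-0.4, -0.5, -2.1]
finger_gap: 0.134
```

Call:
move_arm:
  rows:
    - [1,0.9,0.55,-0.55,0]
    - [1,0.9,0.55,-0.55,0]
    - [1,0.5,0.3,-0.3,0]
    - [1,0,0,0,0.08]
    - [1,0,0,0,0.08]

```text
time: 58.32
tcp_pos: [156.1, 251.9, 477.9]
eef_rot: [3.134, 0.006, 2.759]
wrist_force: [0.6, 0.2, -2.4]
finger_gap: 0.136
```

Call:
move_arm:
  rows:
    - [1,0,0,0,0.08]
    - [1,0,0,0,0]

```text
time: 58.58
tcp_pos: [156.3, 251.8, 477.8]
eef_rot: [3.133, 0.005, 2.638]
wrist_force: [-0.7, -0.1, -1.7]
finger_gap: 0.131
```

```bash
python3 -c "
from h import *
tilt()"
```

```text
pos [156.3 251.8 477.8] toolz [ 0.009  0.005 -1.   ] toolx [-0.876  0.483 -0.005] F [-0.7 -0.1 -1.7] gap 0.131 t 58.575 j [ 1.02 -0.24  0.4   2.2  -0.01  1.52]
```

Call:
move_arm:
  rows:
    - [1,0,0,-1,0]
    - [1,0,0,-1,0]
    - [1,0,0,-1,0]
    - [1,0,0,-1,0]
    - [1,0,0,-1,0]

```text
time: 59.2
tcp_pos: [160.1, 257.9, 530.3]
eef_rot: [3.085, 0.008, 2.638]
wrist_force: [-0.1, 0.5, -2.0]
finger_gap: 0.136
```

Call:
move_arm:
  rows:
    - [1,0,0,-1,0]
    - [1,0,0,-1,0]
    - [1,0,0,-1,0]
    - [1,0,0,-1,0]
    - [1,0,0,-1,0]

```text
time: 59.82
tcp_pos: [162.6, 262.0, 558.8]
eef_rot: [3.01, 0.011, 2.636]
wrist_force: [-0.9, -0.4, -1.4]
finger_gap: 0.133
```

```bash
python3 -c "
from h import *
tilt()"
```

```text
pos [162.6 262.  558.8] toolz [ 0.073  0.109 -0.991] toolx [-0.875  0.484 -0.011] F [-0.9 -0.4 -1.4] gap 0.133 t 59.825 j [ 1.02 -0.16  0.67  2.28 -0.    1.52]
```

Call:
move_arm:
  rows:
    - [1,0,0,-1,0]
    - [1,0,0,-1,0]
    - [1,0,0,-1,0]
    - [1,0,0,-1,0]
    - [1,0,0,-1,0]

```text
time: 60.45
tcp_pos: [161.2, 259.6, 586.4]
eef_rot: [2.936, 0.014, 2.636]
wrist_force: [0.3, 0.2, -1.3]
finger_gap: 0.132
```

Call:
move_arm:
  rows:
    - [1,0,0,-1,0]
    - [1,0,0,-1,0]
    - [1,0,0,-1,0]
    - [1,0,0,-1,0]
    - [1,0,0,-1,0]

```text
time: 61.08
tcp_pos: [156.4, 251.8, 613.2]
eef_rot: [2.861, 0.018, 2.635]
wrist_force: [0.3, 0.4, -2.4]
finger_gap: 0.136
```

Call:
move_arm:
  rows:
    - [1,0,0,-1,0]
    - [1,0,0,-1,0]
    - [1,0,0,-1,0]
    - [1,0,0,-1,0]
    - [1,0,0,-1,0]

```text
time: 61.7
tcp_pos: [148.7, 239.1, 638.7]
eef_rot: [2.787, 0.021, 2.634]
wrist_force: [-0.8, -0.3, -1.0]
finger_gap: 0.127
```

Call:
move_arm:
  rows:
    - [1,0,0,-1,0]
    - [1,0,0,-1,0]
    - [1,0,0,-1,0]
    - [1,0,0,-1,0]
    - [1,0,0,-1,0]

```text
time: 62.32
tcp_pos: [138.4, 222.2, 662.7]
eef_rot: [2.713, 0.024, 2.633]
wrist_force: [0.3, 0.4, -1.6]
finger_gap: 0.135
```

```bash
python3 -c "
from h import *
tilt();snap('wrist','w28')"
```

```text
pos [138.4 222.2 662.7] toolz [ 0.222  0.352 -0.909] toolx [-0.873  0.487 -0.024] F [ 0.3  0.4 -1.6] gap 0.135 t 62.325 j [ 1.02 -0.25  0.89  2.28 -0.    1.52]
```

View pics/w28.png

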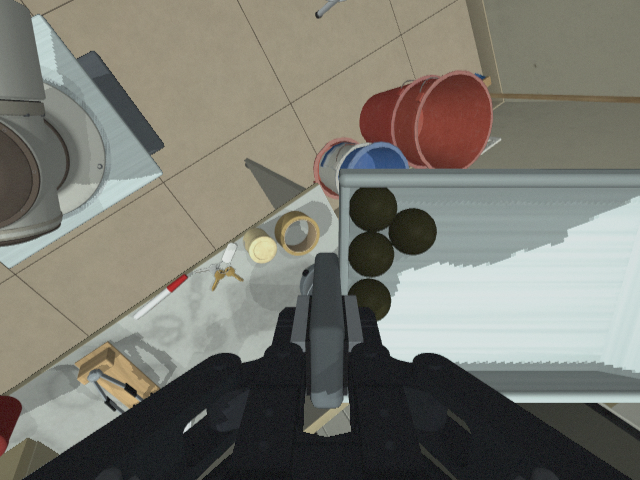

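Call:
move_arm:
  rows:
    - [1,0,0,-1,0]
    - [1,0,0,-1,0]
    - [1,0,0,-1,0]
    - [1,0,0,-1,0]
    - [1,0,0,-1,0]

```text
time: 63.0
tcp_pos: [125.8, 201.5, 684.7]
eef_rot: [2.639, 0.027, 2.631]
wrist_force: [0.5, 1.0, -1.3]
finger_gap: 0.135
```

Call:
move_arm:
  rows:
    - [1,0,0,-1,0]
    - [1,0,0,-1,0]
    - [1,0,0,-1,0]
    - [1,0,0,-1,0]
    - [1,0,0,-1,0]

```text
time: 63.62
tcp_pos: [111.3, 177.8, 704.6]
eef_rot: [2.567, 0.031, 2.629]
wrist_force: [0.9, 0.3, -1.6]
finger_gap: 0.133
```

Call:
move_arm:
  rows:
    - [1,0,0,-1,0]
    - [1,0,0,-1,0]
    - [1,0,0,-1,0]
    - [1,0,0,-1,0]
    - [1,0,0,0,0]

```text
time: 64.25
tcp_pos: [98.1, 156.6, 718.9]
eef_rot: [2.508, 0.033, 2.627]
wrist_force: [-0.4, 1.4, -1.9]
finger_gap: 0.13
```

```bash
python3 -c "
from h import *
tilt();snap('scene','s29')"
```

```text
pos [ 98.1 156.6 718.9] toolz [ 0.315  0.502 -0.805] toolx [-0.87   0.492 -0.033] F [-0.4  1.4 -1.9] gap 0.13 t 64.25 j [ 1.01 -0.37  0.97  2.28 -0.    1.51]
```

View pics/s29.png

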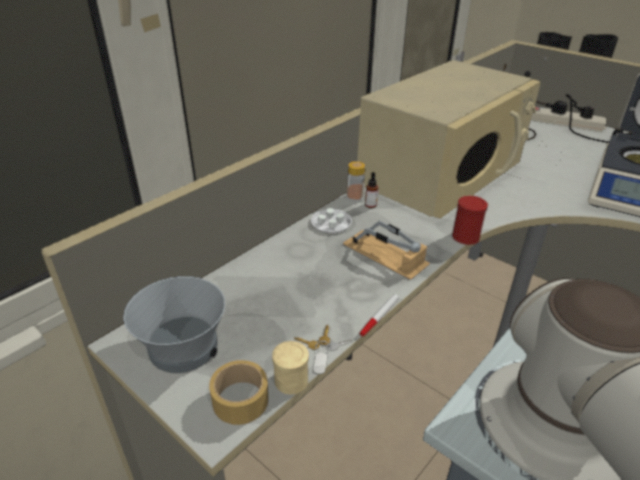

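```bash
python3 -c "
from h import *
T(102,173,-220);T(-185,-64,0)"
```

```text
tool shares total [ 0.18  1.59 14.81] rows 15 each [0.012 0.106 0.987]
tool shares total [ 6.48 -5.79 -4.51] rows 7 each [ 0.925 -0.827 -0.644]
```

Call:
move_arm:
  rows:
    - [1,0,0.1,0.5,0]
    - [1,0,0.1,0.98,0]
    - [1,0,0.1,0.98,0]
    - [1,0,0.1,0.98,0]
    - [1,0,0.1,0.98,0]

```text
time: 64.92
tcp_pos: [130.6, 209.6, 652.1]
eef_rot: [2.511, 0.033, 2.627]
wrist_force: [0.4, -0.5, -0.7]
finger_gap: 0.134
```

Call:
move_arm:
  rows:
    - [1,0,0.1,0.98,0]
    - [1,0,0.1,0.98,0]
    - [1,0,0.1,0.98,0]
    - [1,0,0.1,0.98,0]
    - [1,0,0.1,0.98,0]

```text
time: 65.55
tcp_pos: [165.1, 265.8, 578.7]
eef_rot: [2.511, 0.033, 2.627]
wrist_force: [-0.2, -0.2, -1.4]
finger_gap: 0.13
```

Call:
move_arm:
  rows:
    - [1,0,0.1,0.98,0]
    - [1,0,0.1,0.98,0]
    - [1,0,0.1,0.98,0]
    - [1,0,0.1,0.98,0]
    - [1,0,0.1,0.5,0]

```text
time: 66.18
tcp_pos: [196.6, 317.1, 512.8]
eef_rot: [2.513, 0.033, 2.627]
wrist_force: [0.0, -0.1, -1.5]
finger_gap: 0.134
```

Call:
move_arm:
  rows:
    - [1,0,0,0,-0.11]
    - [1,0,0,0,-0.11]
    - [1,0,0,0,-0.11]
    - [1,0,0,0,-0.11]
    - [1,0,0,0,0]

```text
time: 66.8
tcp_pos: [196.3, 316.6, 514.5]
eef_rot: [2.648, 0.413, -3.06]
wrist_force: [-0.0, 0.6, -2.2]
finger_gap: 0.131
```

```bash
python3 -c "
from h import *
tilt();snap('wrist','w30');T(-100,-20,0);T(-85,-44,0)"
```

```text
pos [196.3 316.6 514.5] toolz [ 0.314  0.501 -0.807] toolx [-0.913 -0.074 -0.401] F [-0.   0.6 -2.2] gap 0.131 t 66.8 j [ 1.02 -0.64  0.06  1.65 -0.    0.83]
tool shares total [ 4.64  0.43 -2.07] rows 5 each [ 0.928  0.086 -0.414]
tool shares total [ 4.04 -0.8  -2.44] rows 5 each [ 0.808 -0.16  -0.487]
```

View pics/w30.png

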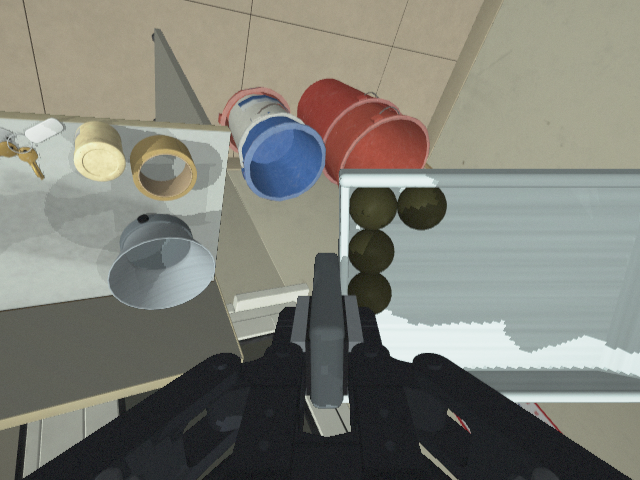

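Call:
move_arm:
  rows:
    - [1,0.5,0.05,-0.2,0]
    - [1,0.9,0.08,-0.4,0]
    - [1,0.9,0.08,-0.4,0]
    - [1,0.9,0.08,-0.4,0]
    - [1,0.9,0.08,-0.4,0]

```text
time: 67.47
tcp_pos: [107.7, 298.4, 514.0]
eef_rot: [2.646, 0.411, -3.064]
wrist_force: [-0.4, -0.5, -1.4]
finger_gap: 0.13
```

Call:
move_arm:
  rows:
    - [1,0.8,-0.16,-0.48,0]
    - [1,0.8,-0.16,-0.48,0]
    - [1,0.8,-0.16,-0.48,0]
    - [1,0.8,-0.16,-0.48,0]
    - [1,0.8,-0.16,-0.48,0]

```text
time: 68.1
tcp_pos: [23.8, 254.4, 513.8]
eef_rot: [2.645, 0.411, -3.064]
wrist_force: [0.1, 0.3, -1.5]
finger_gap: 0.133
```

```bash
python3 -c "
from h import *
tilt();s=sense();R=Ro.from_euler('xyz',s['eef_rot']).as_matrix();print('wrist',s['tcp_pos']-425*R[:,2])"
```

```text
pos [ 23.8 254.4 513.8] toolz [ 0.313  0.502 -0.806] toolx [-0.914 -0.071 -0.399] F [ 0.1  0.3 -1.5] gap 0.133 t 68.1 j [ 2.1  -0.67  0.11  2.02 -0.55  1.83]
wrist [-109.28504416   41.09170167  856.41750688]
```

```bash
python3 -c "
from h import *
T(-90,-60,0);T(0,0,100)"
```

```text
tool shares total [ 4.33 -1.43 -2.91] rows 5 each [ 0.865 -0.285 -0.583]
tool shares total [-2.    2.18 -4.03] rows 5 each [-0.399  0.436 -0.806]
```

Call:
move_arm:
  rows:
    - [1,0.86,-0.28,-0.58,0]
    - [1,0.86,-0.28,-0.58,0]
    - [1,0.86,-0.28,-0.58,0]
    - [1,0.86,-0.28,-0.58,0]
    - [1,0.86,-0.28,-0.58,0]

```text
time: 68.72
tcp_pos: [-58.9, 221.4, 502.1]
eef_rot: [2.649, 0.394, -3.053]
wrist_force: [0.7, -0.5, -1.8]
finger_gap: 0.133
```

Call:
move_arm:
  rows:
    - [1,-0.4,0.44,-0.8,0]
    - [1,-0.4,0.44,-0.8,0]
    - [1,-0.4,0.44,-0.8,0]
    - [1,-0.4,0.44,-0.8,0]
    - [1,-0.4,0.44,-0.8,0]

```text
time: 69.35
tcp_pos: [-43.9, 252.3, 587.0]
eef_rot: [2.646, 0.375, -3.043]
wrist_force: [-0.3, 0.5, -1.6]
finger_gap: 0.135
```

```bash
python3 -c "
from h import *
tilt();T(0,0,100)"
```

```text
pos [-43.9 252.3 587. ] toolz [ 0.274  0.505 -0.819] toolx [-0.926 -0.092 -0.366] F [-0.3  0.5 -1.6] gap 0.135 t 69.35 j [ 2.41 -0.41  0.45  2.28 -0.59  2.17]
tool shares total [-1.83  2.21 -4.09] rows 5 each [-0.366  0.443 -0.819]
```

Call:
move_arm:
  rows:
    - [1,-0.37,0.44,-0.82,0]
    - [1,-0.37,0.44,-0.82,0]
    - [1,-0.37,0.44,-0.82,0]
    - [1,-0.37,0.44,-0.82,0]
    - [1,-0.37,0.44,-0.82,0]

```text
time: 69.97
tcp_pos: [-21.4, 281.5, 663.0]
eef_rot: [2.627, 0.354, -3.03]
wrist_force: [0.1, 0.4, -2.4]
finger_gap: 0.133
```

Call:
move_arm:
  rows:
    - [1,-0.37,0.44,-0.82,0]
    - [1,-0.37,0.44,-0.82,0]
    - [1,-0.37,0.44,-0.82,0]
    - [1,-0.37,0.44,-0.82,0]
    - [1,-0.37,0.44,-0.82,0]

```text
time: 70.6
tcp_pos: [10.4, 302.5, 721.4]
eef_rot: [2.584, 0.34, -3.022]
wrist_force: [-0.6, 0.3, -2.1]
finger_gap: 0.129
```

```bash
python3 -c "
from h import *
tilt();T(0,0,100)"
```

```text
pos [ 10.4 302.5 721.4] toolz [ 0.218  0.559 -0.8  ] toolx [-0.936 -0.113 -0.334] F [-0.6  0.3 -2.1] gap 0.129 t 70.6 j [ 1.92 -0.15  1.07  2.28 -0.41  1.59]
tool shares total [-1.67  2.49 -4.  ] rows 4 each [-0.417  0.623 -1.   ]
```

```bash
python3 -c "
from h import *
T(-100,-50,20)"
```

```text
tool shares total [ 4.63 -0.17 -3.29] rows 5 each [ 0.926 -0.034 -0.657]
```

Call:
move_arm:
  rows:
    - [1,0.92,-0.03,-0.66,0]
    - [1,0.92,-0.03,-0.66,0]
    - [1,0.92,-0.03,-0.66,0]
    - [1,0.92,-0.03,-0.66,0]
    - [1,0.92,-0.03,-0.66,0]

```text
time: 71.22
tcp_pos: [-53.7, 288.3, 693.0]
eef_rot: [2.538, 0.316, -3.004]
wrist_force: [0.7, 1.4, -1.3]
finger_gap: 0.134
```

Call:
move_arm:
  rows:
    - [1,0.92,-0.03,-0.66,0]
    - [1,0.92,-0.03,-0.66,0]
    - [1,0.92,-0.03,-0.66,0]
    - [1,0.92,-0.03,-0.66,0]
    - [1,0.92,-0.03,-0.66,0]

```text
time: 71.85
tcp_pos: [-122.4, 284.3, 671.0]
eef_rot: [2.505, 0.281, -2.979]
wrist_force: [0.1, 1.1, -1.1]
finger_gap: 0.135
```

```bash
python3 -c "
from h import *
tilt();T(0,0,100);T(-100,-50,0)"
```

```text
pos [-122.4  284.3  671. ] toolz [ 0.124  0.623 -0.772] toolx [-0.948 -0.156 -0.278] F [ 0.1  1.1 -1.1] gap 0.135 t 71.85 j [ 2.55 -0.23  0.78  2.28 -0.63  2.19]
tool shares total [-1.39  2.86 -3.86] rows 4 each [-0.347  0.714 -0.966]
tool shares total [ 5.13 -0.45 -2.18] rows 6 each [ 0.855 -0.075 -0.363]
```

Call:
move_arm:
  rows:
    - [1,0.3,0.4,-0.9,0]
    - [1,0.3,0.4,-0.9,0]
    - [1,0.3,0.4,-0.9,0]
    - [1,0.3,0.4,-0.9,0]
    - [1,0.3,0.4,-0.9,0]

```text
time: 72.47
tcp_pos: [-149.1, 302.2, 706.2]
eef_rot: [2.467, 0.249, -2.948]
wrist_force: [0.4, -0.6, -1.6]
finger_gap: 0.134
```

Call:
move_arm:
  rows:
    - [1,0.9,-0.07,-0.6,0]
    - [1,0.9,-0.07,-0.6,0]
    - [1,0.9,-0.07,-0.6,0]
    - [1,0.9,-0.07,-0.6,0]
    - [1,0.9,-0.07,-0.6,0]

```text
time: 73.1
tcp_pos: [-222.5, 280.4, 683.9]
eef_rot: [2.436, 0.219, -2.922]
wrist_force: [-0.4, -0.1, -1.4]
finger_gap: 0.137
```

```bash
python3 -c "
from h import *
tilt();T(0,0,100);T(-100,-50,0);snap('wrist','w31')"
```

```text
pos [-222.5  280.4  683.9] toolz [ 0.021  0.669 -0.743] toolx [-0.953 -0.212 -0.217] F [-0.4 -0.1 -1.4] gap 0.137 t 73.1 j [ 2.77 -0.11  0.89  2.28 -0.68  2.36]
tool shares total [-1.09  3.16 -3.72] rows 4 each [-0.272  0.791 -0.929]
tool shares total [ 5.29 -0.27 -1.78] rows 6 each [ 0.882 -0.044 -0.296]
```

View pics/w31.png

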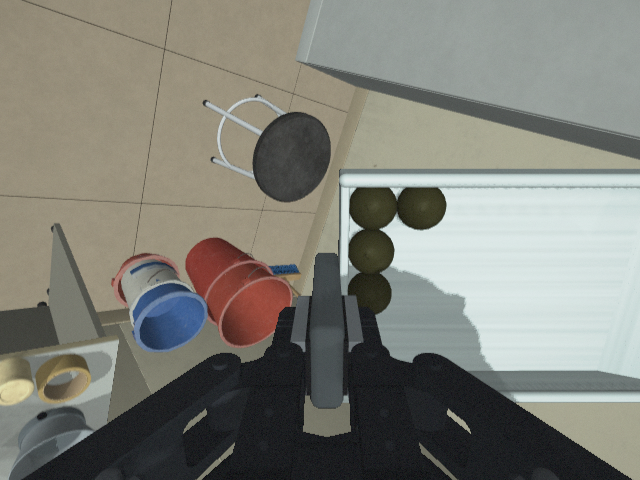

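```bash
cat > plan.py <<'E'
from h import *
def X_Z(s):
    R=Ro.from_euler('xyz',s['eef_rot']).as_matrix();return R,R[:,1],-R[:,2]
def report(lip,angs,s=None):
    s=s or sense();R,X,Z=X_Z(s);p=s['tcp_pos']
    lipnow=p+202*X-17*Z
    print('X',X.round(3),'pitch',np.degrees(np.arcsin(X[2])).round(1),'lip now',lipnow.round(0),'Yz',R[2,0].round(2))
    for a in angs:
        R2=R@Ro.from_euler('z',np.radians(a)).as_matrix();X2=R2[:,1]
        t=np.array(lip)-202*X2+17*Z
        tail=t-6*X2-36*Z
        print('turn+%d'%a,'Xpitch',np.degrees(np.arcsin(X2[2])).round(1),'X',X2.round(2),'TCP',t.round(0),'tail z',(tail[2]-59*abs(R2[2,0])).round(0),'lipcorner z',(lip[2]-59*abs(R2[2,0])).round(0))
if __name__=='__main__':
    tilt();report((576,308,160),[0,20,60,90,100,110,120,130,140,150,160,170])
E
python3 plan.py
```

```text
pos [-224.1  280.5  682.9] toolz [ 0.021  0.668 -0.744] toolx [-0.952 -0.213 -0.218] F [-2.4 -0.3 -3.4] gap 0.133 t 73.15 j [ 2.77 -0.11  0.89  2.28 -0.68  2.36]
X [-0.304  0.713  0.632] pitch 39.2 lip now [-285.  436.  798.] Yz -0.22
turn+0 Xpitch 39.2 X [-0.3   0.71  0.63] TCP [637. 153.  45.] tail z 2.0 lipcorner z 147.0
turn+20 Xpitch 41.9 X [0.04 0.74 0.67] TCP [568. 147.  38.] tail z 6.0 lipcorner z 159.0
turn+60 Xpitch 30.3 X [0.67 0.54 0.5 ] TCP [440. 187.  71.] tail z 15.0 lipcorner z 134.0
turn+90 Xpitch 12.6 X [0.95 0.21 0.22] TCP [383. 254. 129.] tail z 63.0 lipcorner z 123.0
turn+100 Xpitch 6.0 X [0.99 0.09 0.11] TCP [376. 279. 151.] tail z 85.0 lipcorner z 121.0
turn+110 Xpitch -0.6 X [ 1.   -0.04 -0.01] TCP [374. 306. 175.] tail z 109.0 lipcorner z 121.0
turn+120 Xpitch -7.3 X [ 0.98 -0.17 -0.13] TCP [378. 331. 198.] tail z 134.0 lipcorner z 121.0
turn+130 Xpitch -13.8 X [ 0.93 -0.3  -0.24] TCP [389. 356. 221.] tail z 159.0 lipcorner z 123.0
turn+140 Xpitch -20.1 X [ 0.85 -0.41 -0.34] TCP [405. 379. 242.] tail z 184.0 lipcorner z 126.0
turn+150 Xpitch -26.0 X [ 0.74 -0.51 -0.44] TCP [426. 400. 261.] tail z 207.0 lipcorner z 130.0
turn+160 Xpitch -31.3 X [ 0.61 -0.6  -0.52] TCP [452. 417. 277.] tail z 229.0 lipcorner z 135.0
turn+170 Xpitch -35.7 X [ 0.46 -0.67 -0.58] TCP [482. 431. 291.] tail z 248.0 lipcorner z 141.0
```

```bash
python3 -c "
from h import *
T(424,100,-143)"
```

```text
tool shares total [-19.69  -7.4    9.11] rows 20 each [-0.985 -0.37   0.455]
```

Call:
move_arm:
  rows:
    - [1,-0.4,-0.15,0.2,0]
    - [1,-0.8,-0.3,0.4,0]
    - [1,-0.98,-0.37,0.45,0]
    - [1,-0.98,-0.37,0.45,0]
    - [1,-0.98,-0.37,0.45,0]

```text
time: 73.78
tcp_pos: [-131.8, 302.0, 653.4]
eef_rot: [2.436, 0.22, -2.922]
wrist_force: [0.2, -0.4, -1.5]
finger_gap: 0.132
```

Call:
move_arm:
  rows:
    - [1,-0.98,-0.37,0.45,0]
    - [1,-0.98,-0.37,0.45,0]
    - [1,-0.98,-0.37,0.45,0]
    - [1,-0.98,-0.37,0.45,0]
    - [1,-0.98,-0.37,0.45,0]

```text
time: 74.4
tcp_pos: [-26.1, 326.2, 618.2]
eef_rot: [2.435, 0.221, -2.923]
wrist_force: [-0.1, -0.6, -1.7]
finger_gap: 0.134
```

Call:
move_arm:
  rows:
    - [1,-0.98,-0.37,0.45,0]
    - [1,-0.98,-0.37,0.45,0]
    - [1,-0.98,-0.37,0.45,0]
    - [1,-0.98,-0.37,0.45,0]
    - [1,-0.98,-0.37,0.45,0]

```text
time: 75.03
tcp_pos: [79.7, 350.7, 582.6]
eef_rot: [2.436, 0.221, -2.924]
wrist_force: [-0.7, 1.4, -1.3]
finger_gap: 0.135
```

Call:
move_arm:
  rows:
    - [1,-0.98,-0.37,0.45,0]
    - [1,-0.98,-0.37,0.45,0]
    - [1,-0.98,-0.37,0.45,0]
    - [1,-0.98,-0.37,0.45,0]
    - [1,-0.98,-0.37,0.45,0]

```text
time: 75.65
tcp_pos: [185.2, 375.3, 547.0]
eef_rot: [2.437, 0.221, -2.923]
wrist_force: [-0.1, -0.0, -1.3]
finger_gap: 0.132
```

```bash
python3 plan.py
```

```text
pos [185.2 375.3 547. ] toolz [ 0.023  0.668 -0.743] toolx [-0.953 -0.211 -0.219] F [-0.1 -0.  -1.3] gap 0.132 t 75.65 j [ 0.8  -0.51  0.16  1.66  0.46  0.65]
X [-0.304  0.713  0.632] pitch 39.2 lip now [124. 531. 662.] Yz -0.22
turn+0 Xpitch 39.2 X [-0.3   0.71  0.63] TCP [637. 153.  45.] tail z 2.0 lipcorner z 147.0
turn+20 Xpitch 42.0 X [0.04 0.74 0.67] TCP [567. 147.  38.] tail z 6.0 lipcorner z 159.0
turn+60 Xpitch 30.4 X [0.67 0.54 0.51] TCP [440. 188.  70.] tail z 15.0 lipcorner z 134.0
turn+90 Xpitch 12.7 X [0.95 0.21 0.22] TCP [383. 254. 128.] tail z 63.0 lipcorner z 123.0
turn+100 Xpitch 6.1 X [0.99 0.08 0.11] TCP [375. 280. 151.] tail z 85.0 lipcorner z 121.0
turn+110 Xpitch -0.6 X [ 1.   -0.05 -0.01] TCP [374. 306. 175.] tail z 108.0 lipcorner z 121.0
turn+120 Xpitch -7.2 X [ 0.98 -0.17 -0.13] TCP [378. 332. 198.] tail z 133.0 lipcorner z 121.0
turn+130 Xpitch -13.8 X [ 0.92 -0.3  -0.24] TCP [389. 357. 221.] tail z 159.0 lipcorner z 123.0
turn+140 Xpitch -20.1 X [ 0.84 -0.41 -0.34] TCP [405. 380. 242.] tail z 183.0 lipcorner z 126.0
turn+150 Xpitch -25.9 X [ 0.74 -0.51 -0.44] TCP [426. 400. 261.] tail z 207.0 lipcorner z 130.0
turn+160 Xpitch -31.2 X [ 0.61 -0.6  -0.52] TCP [452. 417. 277.] tail z 229.0 lipcorner z 135.0
turn+170 Xpitch -35.7 X [ 0.46 -0.67 -0.58] TCP [482. 431. 291.] tail z 248.0 lipcorner z 141.0
```

Call:
move_arm:
  rows:
    - [1,0,0,0,0.078]
    - [1,0,0,0,0.078]
    - [1,0,0,0,0.078]
    - [1,0,0,0,0.078]
    - [1,0,0,0,0.078]

```text
time: 76.28
tcp_pos: [184.4, 375.3, 547.2]
eef_rot: [2.429, -0.188, 2.895]
wrist_force: [1.0, 0.3, -1.0]
finger_gap: 0.133
```

Call:
move_arm:
  rows:
    - [1,0,0,0,0.078]
    - [1,0,0,0,0.078]
    - [1,0,0,0,0.078]
    - [1,0,0,0,0.078]
    - [1,0,0,0,0.078]

```text
time: 76.9
tcp_pos: [184.4, 375.3, 547.1]
eef_rot: [2.629, -0.549, 2.36]
wrist_force: [0.3, -0.6, -2.5]
finger_gap: 0.13
```

Call:
move_arm:
  rows:
    - [1,0,0,0,0.078]
    - [1,0,0,0,0.078]
    - [1,0,0,0,0.078]
    - [1,0,0,0,0.06]
    - [1,0,0,0,0.03]

```text
time: 77.53
tcp_pos: [184.4, 375.3, 547.2]
eef_rot: [2.992, -0.72, 1.761]
wrist_force: [-0.9, -0.7, -1.9]
finger_gap: 0.137
```

Run:
```python
from plan import *
tilt();report((585,315,160),[0,10,20,30,40,50,60]);snap('wrist','w32')
T(374-185,310-375,0);T(0,0,-100)
```

```text
pos [184.4 375.3 547.2] toolz [ 0.023  0.668 -0.743] toolx [-0.142  0.738  0.659] F [-0.9 -0.7 -1.9] gap 0.137 t 77.525 j [ 0.8  -0.51  0.16  1.66  0.46  2.38]
X [0.99  0.091 0.112] pitch 6.4 lip now [385. 405. 557.] Yz 0.66
turn+0 Xpitch 6.4 X [0.99 0.09 0.11] TCP [385. 285. 150.] tail z 84.0 lipcorner z 121.0
turn+10 Xpitch -0.2 X [ 1.   -0.04 -0.  ] TCP [383. 311. 174.] tail z 107.0 lipcorner z 121.0
turn+20 Xpitch -6.9 X [ 0.98 -0.17 -0.12] TCP [387. 337. 197.] tail z 132.0 lipcorner z 121.0
turn+30 Xpitch -13.5 X [ 0.93 -0.29 -0.23] TCP [397. 362. 220.] tail z 157.0 lipcorner z 123.0
turn+40 Xpitch -19.8 X [ 0.85 -0.4  -0.34] TCP [413. 385. 241.] tail z 182.0 lipcorner z 126.0
turn+50 Xpitch -25.7 X [ 0.75 -0.51 -0.43] TCP [434. 406. 260.] tail z 206.0 lipcorner z 130.0
turn+60 Xpitch -31.0 X [ 0.62 -0.59 -0.52] TCP [460. 424. 277.] tail z 228.0 lipcorner z 135.0
tool shares total [-3.73  9.06 -1.96] rows 10 each [-0.373  0.906 -0.196]
tool shares total [-3.3  -0.55  3.72] rows 4 each [-0.824 -0.139  0.929]
```

View pics/w32.png

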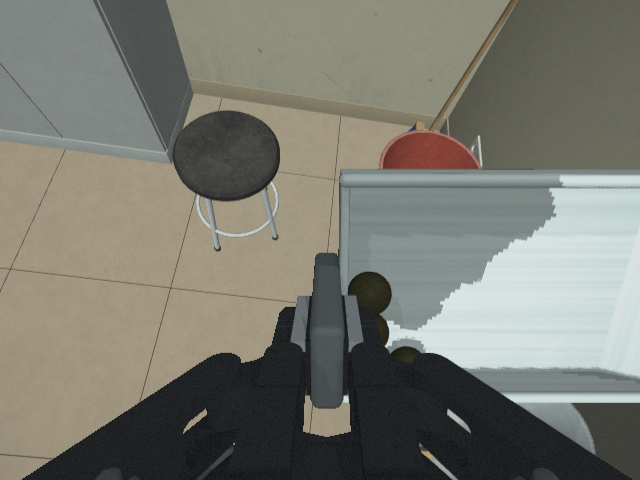

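```bash
python3 -c "
from h import *
T(205,-35,-307)"
```

```text
tool shares total [-12.86   8.29  10.47] rows 13 each [-0.989  0.637  0.806]
```

Call:
move_arm:
  rows:
    - [1,-0.4,0.25,0.3,0]
    - [1,-0.8,0.5,0.65,0]
    - [1,-0.95,0.61,0.77,0]
    - [1,-0.95,0.61,0.77,0]
    - [1,-0.95,0.61,0.77,0]

```text
time: 78.2
tcp_pos: [249.2, 363.7, 449.4]
eef_rot: [2.99, -0.719, 1.765]
wrist_force: [0.3, 0.8, -1.9]
finger_gap: 0.129
```

Call:
move_arm:
  rows:
    - [1,-0.95,0.61,0.77,0]
    - [1,-0.95,0.61,0.77,0]
    - [1,-0.95,0.61,0.77,0]
    - [1,-0.95,0.61,0.77,0]
    - [1,-0.95,0.61,0.77,0]

```text
time: 78.82
tcp_pos: [325.0, 350.9, 336.4]
eef_rot: [2.991, -0.72, 1.765]
wrist_force: [0.5, -0.9, -2.2]
finger_gap: 0.136
```

Call:
move_arm:
  rows:
    - [1,-0.95,0.61,0.77,0]
    - [1,-0.95,0.61,0.77,0]
    - [1,-0.95,0.61,0.77,0]
    - [1,-0.6,0.4,0.5,0]
    - [1,-0.3,0.2,0.2,0]

```text
time: 79.45
tcp_pos: [384.7, 340.6, 248.0]
eef_rot: [2.993, -0.72, 1.763]
wrist_force: [1.2, -0.5, -1.2]
finger_gap: 0.132
```

Run:
```python
from plan import *
tilt();report((590,325,165),[0,10,20,30,40,50,60]);snap('wrist','w33');snap('top','t33')
```

```text
pos [384.7 340.6 248. ] toolz [ 0.021  0.668 -0.744] toolx [-0.144  0.738  0.659] F [ 1.2 -0.5 -1.2] gap 0.132 t 79.45 j [ 0.38 -0.39 -0.37  1.25  0.66  1.93]
X [0.989 0.093 0.112] pitch 6.4 lip now [585. 371. 258.] Yz 0.66
turn+0 Xpitch 6.4 X [0.99 0.09 0.11] TCP [390. 295. 155.] tail z 89.0 lipcorner z 126.0
turn+10 Xpitch -0.3 X [ 1.   -0.04 -0.  ] TCP [388. 321. 179.] tail z 112.0 lipcorner z 126.0
turn+20 Xpitch -6.9 X [ 0.98 -0.16 -0.12] TCP [392. 347. 202.] tail z 137.0 lipcorner z 126.0
turn+30 Xpitch -13.5 X [ 0.93 -0.29 -0.23] TCP [402. 372. 225.] tail z 162.0 lipcorner z 128.0
turn+40 Xpitch -19.8 X [ 0.85 -0.4  -0.34] TCP [418. 395. 246.] tail z 187.0 lipcorner z 131.0
turn+50 Xpitch -25.7 X [ 0.75 -0.51 -0.43] TCP [439. 416. 265.] tail z 211.0 lipcorner z 135.0
turn+60 Xpitch -31.0 X [ 0.62 -0.59 -0.52] TCP [465. 433. 282.] tail z 233.0 lipcorner z 140.0
```

View pics/t33.png

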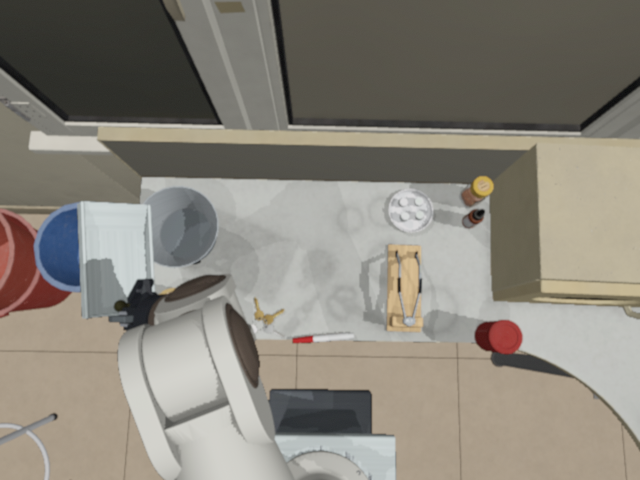

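View pics/w33.png

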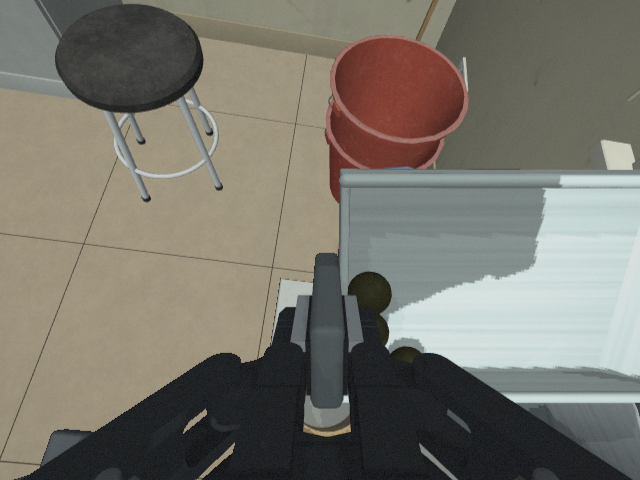

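Call:
move_arm:
  rows:
    - [1,0.88,0,0,0.0556]
    - [1,0.88,0,0,0.0556]
    - [1,0.88,0,0,0.0556]
    - [1,0.88,0,0,0.0556]
    - [1,0,0,0,0]

```text
time: 80.18
tcp_pos: [383.0, 393.6, 297.9]
eef_rot: [-2.985, -0.72, 1.302]
wrist_force: [-0.2, 1.0, -1.8]
finger_gap: 0.129
```

Run:
```python
from plan import *
tilt();report((555,350,170),[0,10,20,30,40,50]);snap('wrist','w34')
s=sense();R,X,Z=X_Z(s);l=s['tcp_pos']+202*X-17*Z;d=np.array([555,350,170])-l;T(*d)
```

```text
pos [383.  393.6 297.9] toolz [ 0.022  0.67  -0.742] toolx [0.199 0.725 0.66 ] F [-0.2  1.  -1.8] gap 0.129 t 80.175 j [ 0.49 -0.35 -0.25  1.24  0.62  2.41]
X [ 0.98  -0.163 -0.117] pitch -6.7 lip now [581. 372. 262.] Yz 0.66
turn+0 Xpitch -6.7 X [ 0.98 -0.16 -0.12] TCP [357. 371. 206.] tail z 141.0 lipcorner z 131.0
turn+10 Xpitch -13.3 X [ 0.93 -0.29 -0.23] TCP [367. 396. 229.] tail z 167.0 lipcorner z 133.0
turn+20 Xpitch -19.6 X [ 0.85 -0.4  -0.34] TCP [382. 420. 250.] tail z 192.0 lipcorner z 136.0
turn+30 Xpitch -25.6 X [ 0.75 -0.5  -0.43] TCP [403. 440. 270.] tail z 215.0 lipcorner z 140.0
turn+40 Xpitch -30.9 X [ 0.62 -0.59 -0.51] TCP [429. 458. 286.] tail z 237.0 lipcorner z 145.0
turn+50 Xpitch -35.5 X [ 0.48 -0.66 -0.58] TCP [458. 472. 300.] tail z 257.0 lipcorner z 150.0
tool shares total [-4.03 -0.57  2.61] rows 5 each [-0.806 -0.115  0.521]
```

View pics/w34.png

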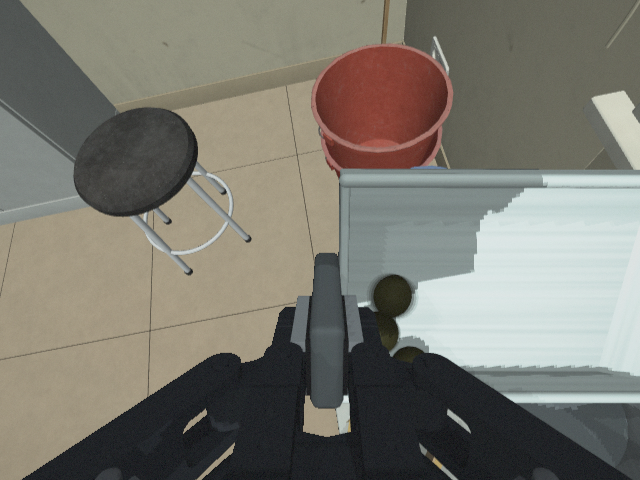

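Call:
move_arm:
  rows:
    - [1,-0.6,-0.1,0.4,0]
    - [1,-0.8,-0.12,0.52,0]
    - [1,-0.8,-0.12,0.52,0]
    - [1,-0.8,-0.12,0.52,0]
    - [1,-0.8,-0.12,0.52,0]

```text
time: 80.85
tcp_pos: [357.1, 372.1, 209.5]
eef_rot: [-2.983, -0.718, 1.301]
wrist_force: [0.1, 0.2, -0.3]
finger_gap: 0.13
```

Call:
move_arm:
  rows:
    - [1,-0.2,0,0.1,0]
    - [1,0,0,0,0]
    - [1,0,0,0,0]
    - [1,0,0,0,0]

```text
time: 81.35
tcp_pos: [357.1, 371.4, 207.0]
eef_rot: [-2.983, -0.719, 1.299]
wrist_force: [-1.3, 0.3, -1.4]
finger_gap: 0.132
```

Run:
```python
from plan import *
tilt();report((555,350,170),[0]);snap('scene','s35')
p=cv2.imread('pics/s35.png');cv2.imwrite('pics/c35.png',cv2.resize(p[150:420,60:360],None,fx=2.2,fy=2.2))
```

```text
pos [357.1 371.4 207. ] toolz [ 0.022  0.669 -0.743] toolx [0.202 0.725 0.659] F [-1.3  0.3 -1.4] gap 0.132 t 81.35 j [ 0.48 -0.45 -0.5   1.11  0.62  2.39]
X [ 0.979 -0.164 -0.119] pitch -6.8 lip now [555. 350. 170.] Yz 0.66
turn+0 Xpitch -6.8 X [ 0.98 -0.16 -0.12] TCP [357. 372. 207.] tail z 142.0 lipcorner z 131.0
```

View pics/c35.png

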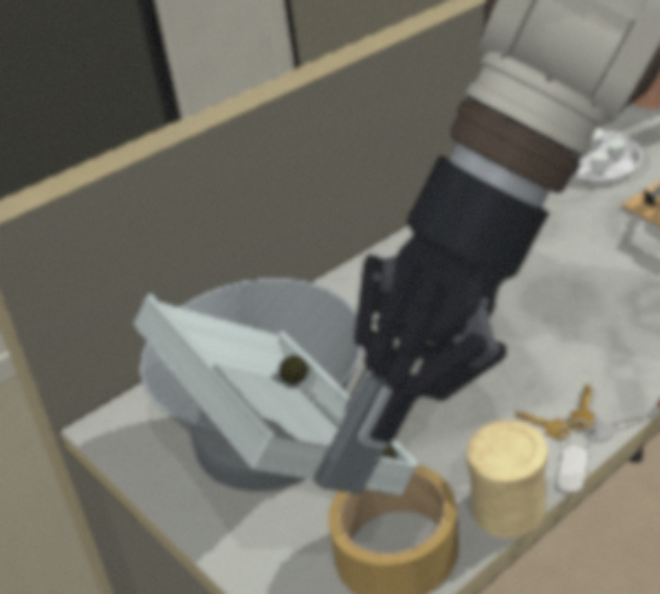

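Call:
move_arm:
  rows:
    - [1,0.88,0,0,0.0556]
    - [1,0.88,0,0,0.0556]
    - [1,0.88,0,0,0.0556]
    - [1,0.88,0,0,0.0556]
    - [1,0.44,0,0,0.028]

```text
time: 82.02
tcp_pos: [384.8, 426.3, 257.0]
eef_rot: [-2.686, -0.597, 0.822]
wrist_force: [0.5, -0.2, -2.2]
finger_gap: 0.132
```

Call:
move_arm:
  rows:
    - [1,0.44,0,0,0.028]
    - [1,0.44,0,0,0.028]
    - [1,0.44,0,0,0.028]
    - [1,0.44,0,0,0.028]
    - [1,0.44,0,0,0.028]

```text
time: 82.65
tcp_pos: [412.5, 450.8, 279.6]
eef_rot: [-2.571, -0.488, 0.598]
wrist_force: [0.6, 0.3, -1.6]
finger_gap: 0.134
```

Call:
move_arm:
  rows:
    - [1,0.44,0,0,0.028]
    - [1,0.44,0,0,0.028]
    - [1,0.44,0,0,0.028]
    - [1,0,0,0,0]
    - [1,0,0,0,0]

```text
time: 83.28
tcp_pos: [443.4, 443.0, 290.9]
eef_rot: [-2.521, -0.414, 0.518]
wrist_force: [-0.3, 0.5, -1.5]
finger_gap: 0.134
```

Run:
```python
from plan import *
tilt();report((555,350,170),[0,10,20]);snap('scene','s36');snap('top','t36')
p=cv2.imread('pics/s36.png');cv2.imwrite('pics/c36.png',cv2.resize(p[150:420,60:360],None,fx=2.2,fy=2.2))
p=cv2.imread('pics/t36.png');cv2.imwrite('pics/d36.png',cv2.resize(p[160:350,60:300],None,fx=3,fy=3))
```

```text
pos [443.4 443.  290.9] toolz [-0.004  0.667 -0.745] toolx [0.795 0.453 0.403] F [-0.3  0.5 -1.5] gap 0.134 t 83.275 j [ 0.52 -0.15 -0.11  1.2   0.62  3.14]
X [ 0.606 -0.591 -0.532] pitch -32.2 lip now [566. 335. 171.] Yz 0.4
turn+0 Xpitch -32.2 X [ 0.61 -0.59 -0.53] TCP [433. 458. 290.] tail z 243.0 lipcorner z 146.0
turn+10 Xpitch -36.5 X [ 0.46 -0.66 -0.59] TCP [462. 472. 303.] tail z 262.0 lipcorner z 152.0
turn+20 Xpitch -39.6 X [ 0.3  -0.71 -0.64] TCP [495. 482. 312.] tail z 277.0 lipcorner z 158.0
```

View pics/c36.png

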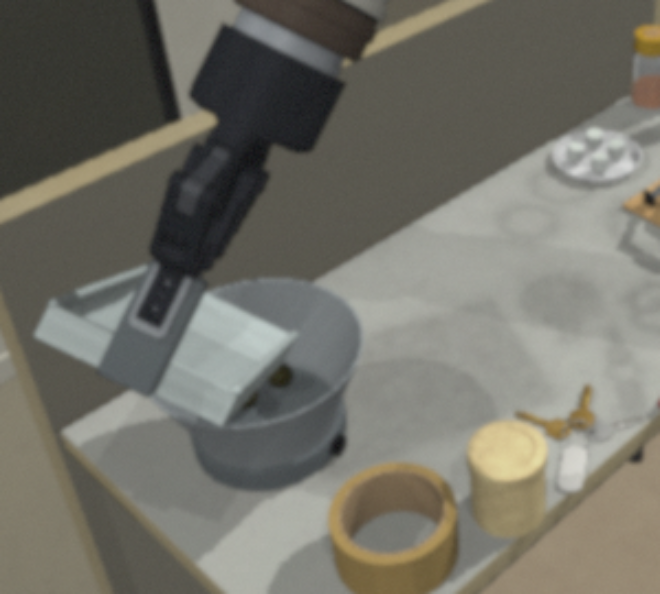

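View pics/d36.png

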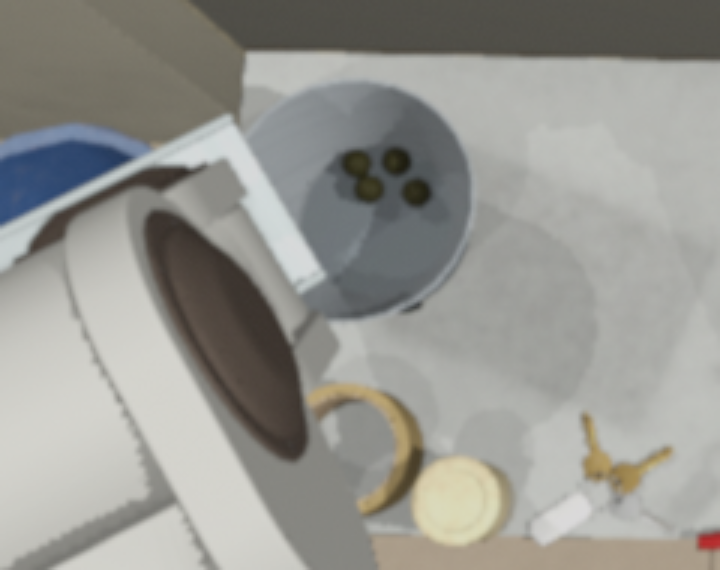

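Call:
move_arm:
  rows:
    - [1,0.5,-0.665,-0.93,0]
    - [1,0.5,-0.665,-0.93,0]
    - [1,0.5,-0.665,-0.93,0]
    - [1,0.5,-0.665,-0.93,0]
    - [1,0,0,0,-0.115]

```text
time: 84.0
tcp_pos: [443.1, 443.3, 393.7]
eef_rot: [-2.599, -0.52, 0.691]
wrist_force: [0.1, -0.6, -1.2]
finger_gap: 0.131
```

Call:
move_arm:
  rows:
    - [1,0,0,0,-0.115]
    - [1,0,0,0,-0.115]
    - [1,0,0,0,-0.115]
    - [1,0,0,0,-0.115]
    - [1,0,0,0,0]

```text
time: 84.62
tcp_pos: [442.9, 443.0, 391.0]
eef_rot: [-3.123, -0.731, 1.548]
wrist_force: [-0.6, 0.1, -0.8]
finger_gap: 0.131
```

Run:
```python
from plan import *
tilt();report((555,350,170),[0]);T(-40,-400,0);T(-300,-400,-60);snap('top','t37')
p=cv2.imread('pics/t37.png');cv2.imwrite('pics/d37.png',cv2.resize(p[160:350,60:300],None,fx=3,fy=3))
```

```text
pos [442.9 443.  391. ] toolz [-0.004  0.668 -0.745] toolx [0.017 0.744 0.667] F [-0.6  0.1 -0.8] gap 0.131 t 84.625 j [ 0.52 -0.1   0.14  1.39  0.62  2.24]
X [ 1.    -0.01  -0.014] pitch -0.8 lip now [645. 452. 376.] Yz 0.67
turn+0 Xpitch -0.8 X [ 1.   -0.01 -0.01] TCP [353. 341. 185.] tail z 119.0 lipcorner z 131.0
tool shares total [-14.92  -1.8  -13.34] rows 15 each [-0.995 -0.12  -0.89 ]
tool shares total [-17.15 -14.75 -11.07] rows 18 each [-0.953 -0.82  -0.615]
```

View pics/d37.png

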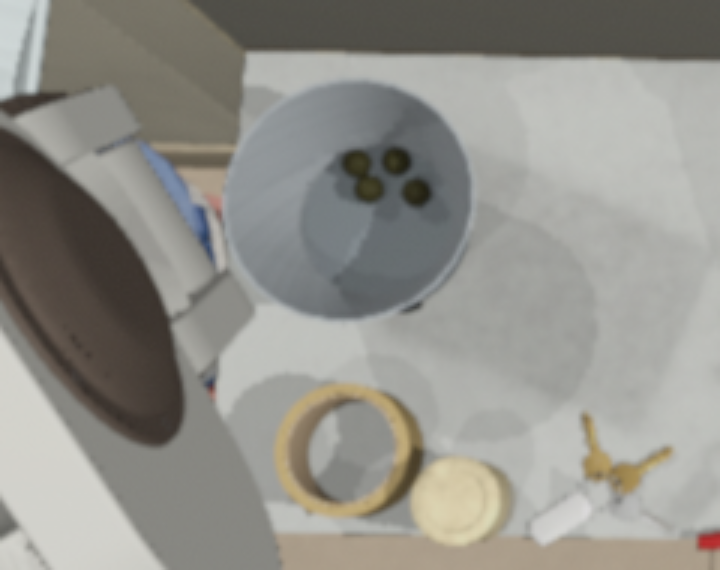

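Call:
move_arm:
  rows:
    - [1,-0.99,-0.12,-0.89,0]
    - [1,-0.99,-0.12,-0.89,0]
    - [1,-0.99,-0.12,-0.89,0]
    - [1,-0.99,-0.12,-0.89,0]
    - [1,-0.99,-0.12,-0.89,0]

```text
time: 85.3
tcp_pos: [429.7, 309.2, 391.4]
eef_rot: [-3.12, -0.731, 1.543]
wrist_force: [-0.2, -0.4, -2.0]
finger_gap: 0.132
```

Call:
move_arm:
  rows:
    - [1,-0.99,-0.12,-0.89,0]
    - [1,-0.99,-0.12,-0.89,0]
    - [1,-0.99,-0.12,-0.89,0]
    - [1,-0.99,-0.12,-0.89,0]
    - [1,-0.99,-0.12,-0.89,0]

```text
time: 85.92
tcp_pos: [416.5, 176.1, 391.8]
eef_rot: [-3.121, -0.73, 1.544]
wrist_force: [0.7, -0.2, -2.3]
finger_gap: 0.134
```

Call:
move_arm:
  rows:
    - [1,-0.99,-0.12,-0.89,0]
    - [1,-0.99,-0.12,-0.89,0]
    - [1,-0.99,-0.12,-0.89,0]
    - [1,-0.99,-0.12,-0.89,0]
    - [1,-0.99,-0.12,-0.89,0]

```text
time: 86.55
tcp_pos: [403.3, 43.1, 392.1]
eef_rot: [-3.121, -0.73, 1.544]
wrist_force: [0.7, -0.4, -0.9]
finger_gap: 0.132
```

Run:
```python
from plan import *
tilt();T(-330,-330,0)
```

```text
pos [403.3  43.1 392.1] toolz [-0.003  0.667 -0.745] toolx [0.02  0.745 0.667] F [ 0.7 -0.4 -0.9] gap 0.132 t 86.55 j [-0.35 -0.05  0.2   2.12  0.68  1.13]
tool shares total [-12.62 -16.28 -10.96] rows 17 each [-0.742 -0.958 -0.645]
```

```bash
python3 -c "
from h import *
T(-60,-60,-90);T(-270,-330,0);T(0,0,100);T(0,-60,100)"
```

```text
tool shares total [-5.3  -2.89  1.36] rows 6 each [-0.883 -0.482  0.227]
tool shares total [-12.56 -13.28 -10.97] rows 14 each [-0.897 -0.949 -0.783]
tool shares total [ 3.34 -0.08 -3.72] rows 4 each [ 0.834 -0.02  -0.931]
tool shares total [ 1.1  -0.04 -5.73] rows 6 each [ 0.183 -0.007 -0.954]
```

Call:
move_arm:
  rows:
    - [1,-0.88,-0.48,0.23,0]
    - [1,-0.88,-0.48,0.23,0]
    - [1,-0.88,-0.48,0.23,0]
    - [1,-0.88,-0.48,0.23,0]
    - [1,-0.88,-0.48,0.23,0]

```text
time: 87.18
tcp_pos: [353.6, -6.1, 316.3]
eef_rot: [-3.121, -0.73, 1.544]
wrist_force: [0.1, -0.8, -1.9]
finger_gap: 0.13
```

Call:
move_arm:
  rows:
    - [1,-0.88,-0.48,0.23,0]
    - [1,-0.89,-0.95,-0.78,0]
    - [1,-0.89,-0.95,-0.78,0]
    - [1,-0.89,-0.95,-0.78,0]
    - [1,-0.89,-0.95,-0.78,0]

```text
time: 87.8
tcp_pos: [266.5, -110.4, 301.7]
eef_rot: [-3.121, -0.73, 1.544]
wrist_force: [0.1, 0.0, -0.6]
finger_gap: 0.131
```

Call:
move_arm:
  rows:
    - [1,-0.89,-0.95,-0.78,0]
    - [1,-0.89,-0.95,-0.78,0]
    - [1,-0.89,-0.95,-0.78,0]
    - [1,-0.89,-0.95,-0.78,0]
    - [1,-0.89,-0.95,-0.78,0]

```text
time: 88.42
tcp_pos: [170.7, -227.7, 299.4]
eef_rot: [-3.121, -0.728, 1.543]
wrist_force: [0.7, -0.4, -0.7]
finger_gap: 0.135
```

Call:
move_arm:
  rows:
    - [1,-0.89,-0.95,-0.78,0]
    - [1,-0.89,-0.95,-0.78,0]
    - [1,-0.89,-0.95,-0.78,0]
    - [1,-0.89,-0.95,-0.78,0]
    - [1,-0.89,-0.95,-0.78,0]

```text
time: 89.05
tcp_pos: [75.9, -340.7, 277.0]
eef_rot: [-3.125, -0.709, 1.544]
wrist_force: [0.7, 0.0, -0.4]
finger_gap: 0.131
```

Run:
```python
from plan import *
tilt();T(0,0,100);T(0,-60,100);snap('top','t38')
```

```text
pos [  75.9 -340.7  277. ] toolz [ 0.001  0.651 -0.759] toolx [0.021 0.759 0.651] F [ 0.7  0.  -0.4] gap 0.131 t 89.05 j [-1.43  0.26  0.26  2.28  0.09  0.13]
tool shares total [ 3.25 -0.06 -3.8 ] rows 4 each [ 0.813 -0.016 -0.949]
tool shares total [ 0.98 -0.01 -5.75] rows 6 each [ 0.163 -0.002 -0.958]
```

View pics/t38.png

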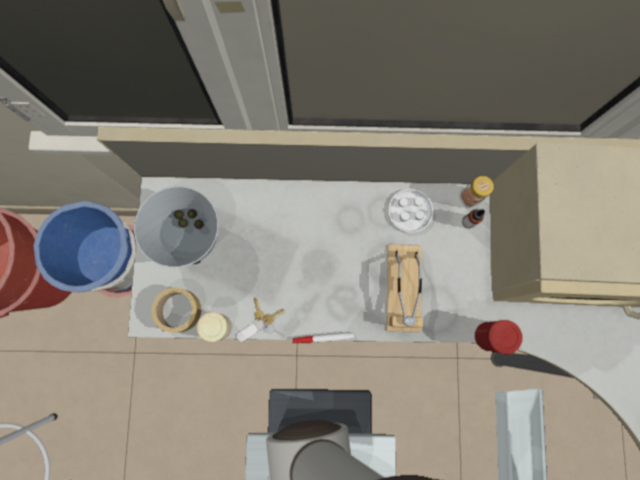

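Call:
move_arm:
  rows:
    - [1,0.5,0,-1,0]
    - [1,0.5,0,-1,0]
    - [1,0.5,0,-1,0]
    - [1,0.5,0,-1,0]
    - [1,0.5,0,-1,0]

```text
time: 89.72
tcp_pos: [79.7, -344.3, 301.6]
eef_rot: [-3.141, -0.632, 1.55]
wrist_force: [0.6, 0.2, -2.0]
finger_gap: 0.133
```

Call:
move_arm:
  rows:
    - [1,0.5,0,-1,0]
    - [1,0.5,0,-1,0]
    - [1,0.5,0,-1,0]
    - [1,0.5,0,-1,0]
    - [1,0.5,0,-1,0]

```text
time: 90.35
tcp_pos: [82.7, -344.5, 326.9]
eef_rot: [3.13, -0.556, 1.549]
wrist_force: [0.9, -0.0, -1.0]
finger_gap: 0.137
```

Run:
```python
from plan import *
tilt();T(0,0,100)
```

```text
pos [  82.7 -344.5  326.9] toolz [ 0.023  0.527 -0.85 ] toolx [0.018 0.849 0.527] F [ 0.9 -0.  -1. ] gap 0.137 t 90.35 j [-1.42  0.17  0.32  2.28  0.1   0.15]
tool shares total [ 2.64  0.05 -4.25] rows 5 each [ 0.527  0.01  -0.85 ]
```

Call:
move_arm:
  rows:
    - [1,0.4,0,-1,0]
    - [1,0.4,0,-1,0]
    - [1,0.4,0,-1,0]
    - [1,0.4,0,-1,0]
    - [1,0.4,0,-1,0]

```text
time: 90.98
tcp_pos: [85.5, -348.6, 351.6]
eef_rot: [3.118, -0.481, 1.548]
wrist_force: [1.0, 0.0, -1.1]
finger_gap: 0.134
```

Call:
move_arm:
  rows:
    - [1,0.4,0,-1,0]
    - [1,0.4,0,-1,0]
    - [1,0.4,0,-1,0]
    - [1,0.4,0,-1,0]
    - [1,0.4,0,-1,0]

```text
time: 91.6
tcp_pos: [88.3, -347.4, 377.8]
eef_rot: [3.105, -0.405, 1.546]
wrist_force: [1.2, -0.5, -0.8]
finger_gap: 0.132
```

Call:
move_arm:
  rows:
    - [1,0.3,0,-1,0]
    - [1,0.3,0,-1,0]
    - [1,0.3,0,-1,0]
    - [1,0.3,0,-1,0]
    - [1,0.3,0,-1,0]

```text
time: 92.22
tcp_pos: [90.5, -350.4, 403.4]
eef_rot: [3.092, -0.331, 1.542]
wrist_force: [-0.6, 0.5, -1.1]
finger_gap: 0.131
```

Call:
move_arm:
  rows:
    - [1,0.3,0,-1,0]
    - [1,0.3,0,-1,0]
    - [1,0.3,0,-1,0]
    - [1,0.3,0,-1,0]
    - [1,0.3,0,-1,0]

```text
time: 92.85
tcp_pos: [92.5, -347.8, 430.3]
eef_rot: [3.079, -0.257, 1.538]
wrist_force: [-0.3, 0.1, -0.6]
finger_gap: 0.136
```

Run:
```python
from plan import *
tilt();T(0,0,100)
```

```text
pos [  92.5 -347.8  430.3] toolz [ 0.071  0.251 -0.965] toolx [0.032 0.967 0.254] F [-0.3  0.1 -0.6] gap 0.136 t 92.85 j [-1.4   0.03  0.5   2.28  0.11  0.2 ]
tool shares total [ 1.27  0.3  -4.83] rows 5 each [ 0.254  0.061 -0.965]
```

Call:
move_arm:
  rows:
    - [1,0,-0.95,0,0]
    - [1,0,-0.95,0,0]
    - [1,0,-0.95,0,0]
    - [1,0,-0.95,0,0]
    - [1,0,-0.95,0,0]

```text
time: 93.48
tcp_pos: [-2.7, -343.1, 423.4]
eef_rot: [3.079, -0.256, 1.538]
wrist_force: [-0.3, 0.1, -1.2]
finger_gap: 0.129
```

Call:
move_arm:
  rows:
    - [1,0,-0.95,0,0]
    - [1,0,-0.95,0,0]
    - [1,0,-0.95,0,0]
    - [1,0,-0.95,0,0]
    - [1,0,-0.95,0,0]

```text
time: 94.1
tcp_pos: [-97.4, -338.5, 417.6]
eef_rot: [3.079, -0.256, 1.538]
wrist_force: [1.0, -0.4, -1.8]
finger_gap: 0.13
```

Call:
move_arm:
  rows:
    - [1,0.2,0,-1,0]
    - [1,0.2,0,-1,0]
    - [1,0.2,0,-1,0]
    - [1,0.2,0,-1,0]
    - [1,0.2,0,-1,0]

```text
time: 94.72
tcp_pos: [-102.5, -341.6, 445.8]
eef_rot: [3.097, -0.185, 1.534]
wrist_force: [-0.2, 0.2, -0.6]
finger_gap: 0.136
```

Call:
move_arm:
  rows:
    - [1,0.2,0,-1,0]
    - [1,0.2,0,-1,0]
    - [1,0.2,0,-1,0]
    - [1,0.2,0,-1,0]
    - [1,0.2,0,-1,0]

```text
time: 95.35
tcp_pos: [-107.1, -338.8, 472.4]
eef_rot: [3.117, -0.113, 1.531]
wrist_force: [-0.4, -1.3, -1.6]
finger_gap: 0.133
```

Run:
```python
from plan import *
tilt();T(0,0,100)
```

```text
pos [-107.1 -338.8  472.4] toolz [ 0.029  0.112 -0.993] toolx [0.039 0.993 0.113] F [-0.4 -1.3 -1.6] gap 0.133 t 95.35 j [-1.87 -0.01  0.58  2.28 -0.01 -0.26]
tool shares total [ 0.57  0.12 -4.97] rows 5 each [ 0.113  0.025 -0.993]
```

Call:
move_arm:
  rows:
    - [1,0.1,0,-1,0]
    - [1,0.1,0,-1,0]
    - [1,0.1,0,-1,0]
    - [1,0.1,0,-1,0]
    - [1,0.1,0,-1,0]

```text
time: 95.98
tcp_pos: [-110.0, -340.0, 499.4]
eef_rot: [3.136, -0.042, 1.53]
wrist_force: [-0.5, 0.4, -0.5]
finger_gap: 0.131
```

Call:
move_arm:
  rows:
    - [1,0.1,0,-1,0]
    - [1,0.1,0,-1,0]
    - [1,0.1,0,-1,0]
    - [1,0,0,0,0]

```text
time: 96.48
tcp_pos: [-110.8, -337.5, 516.1]
eef_rot: [-3.135, 0.002, 1.53]
wrist_force: [0.2, 0.4, -0.8]
finger_gap: 0.134
```

Run:
```python
from plan import *
tilt();T(150,20,-60)
```

```text
pos [-110.8 -337.5  516.1] toolz [-0.007 -0.002 -1.   ] toolx [ 0.041  0.999 -0.002] F [ 0.2  0.4 -0.8] gap 0.134 t 96.475 j [-1.88 -0.04  0.67  2.28 -0.01 -0.27]
tool shares total [1.31 7.47 2.95] rows 8 each [0.164 0.934 0.368]
```

Call:
move_arm:
  rows:
    - [1,0,0.5,0.94,0]
    - [1,0,0.9,0.94,0]
    - [1,0,0.9,0.94,0]
    - [1,0,0.9,0.94,0]
    - [1,0,0.9,0.94,0]

```text
time: 97.1
tcp_pos: [-29.0, -341.1, 420.0]
eef_rot: [-3.135, 0.0, 1.53]
wrist_force: [-0.1, 0.5, -1.2]
finger_gap: 0.134
```

Call:
move_arm:
  rows:
    - [1,0,0.9,0.94,0]
    - [1,0,0.9,0.94,0]
    - [1,0,0.9,0.94,0]
    - [1,0,1,0,0]
    - [1,0,1,0,0]

```text
time: 97.72
tcp_pos: [64.7, -344.8, 363.5]
eef_rot: [-3.135, -0.0, 1.53]
wrist_force: [-0.2, 0.1, -0.1]
finger_gap: 0.135
```

Call:
move_arm:
  rows:
    - [1,0,1,0,0]
    - [1,0,1,0,0]
    - [1,0,1,0,0]
    - [1,0,1,0,0]
    - [1,0,1,0,0]

```text
time: 98.35
tcp_pos: [164.7, -349.0, 363.0]
eef_rot: [-3.135, -0.0, 1.53]
wrist_force: [-0.6, 0.2, -1.4]
finger_gap: 0.132
```

Call:
move_arm:
  rows:
    - [1,0,1,0,0]
    - [1,0,1,0,0]
    - [1,0,1,0,0]
    - [1,0,1,0,0]
    - [1,0,0,0,0]

```text
time: 98.98
tcp_pos: [244.7, -352.3, 362.0]
eef_rot: [-3.134, -0.001, 1.532]
wrist_force: [-1.0, -0.0, -1.7]
finger_gap: 0.132
```

Run:
```python
from plan import *
tilt();p=sense()['tcp_pos'];T(440-p[0],-p[1],0)
```

```text
pos [ 244.7 -352.3  362. ] toolz [-0.007  0.001 -1.   ] toolx [0.039 0.999 0.001] F [-1.  -0.  -1.7] gap 0.132 t 98.975 j [-0.96 -0.1   0.25  1.93 -0.01  0.65]
tool shares total [17.98  9.07 -0.05] rows 18 each [ 0.999  0.504 -0.003]
```

Call:
move_arm:
  rows:
    - [1,1,0.5,0,0]
    - [1,1,0.5,0,0]
    - [1,1,0.5,0,0]
    - [1,1,0.5,0,0]
    - [1,1,0.5,0,0]

```text
time: 99.6
tcp_pos: [297.5, -253.9, 362.4]
eef_rot: [-3.135, 0.001, 1.53]
wrist_force: [-0.3, 0.2, -0.9]
finger_gap: 0.131
```

Call:
move_arm:
  rows:
    - [1,1,0.5,0,0]
    - [1,1,0.5,0,0]
    - [1,1,0.5,0,0]
    - [1,1,0.5,0,0]
    - [1,1,0.5,0,0]

```text
time: 100.22
tcp_pos: [351.6, -156.1, 362.0]
eef_rot: [-3.135, 0.001, 1.53]
wrist_force: [0.2, -0.5, -0.4]
finger_gap: 0.132
```

Call:
move_arm:
  rows:
    - [1,1,0.5,0,0]
    - [1,1,0.5,0,0]
    - [1,1,0.5,0,0]
    - [1,1,0.5,0,0]
    - [1,1,0.5,0,0]

```text
time: 100.85
tcp_pos: [405.7, -58.4, 361.7]
eef_rot: [-3.135, 0.001, 1.53]
wrist_force: [-0.2, -0.2, -2.0]
finger_gap: 0.132
```

Call:
move_arm:
  rows:
    - [1,1,0.5,0,0]
    - [1,1,0.5,0,0]
    - [1,1,0.5,0,0]
    - [1,0,0,1,0]
    - [1,0,0,1,0]

```text
time: 101.48
tcp_pos: [437.8, -0.2, 320.8]
eef_rot: [-3.135, 0.001, 1.531]
wrist_force: [0.0, 0.2, -1.6]
finger_gap: 0.132
```

Call:
move_arm:
  rows:
    - [1,0,0,1,0]
    - [1,0,0,1,0]
    - [1,0,0,1,0]
    - [1,0,0,1,0]
    - [1,0,0,1,0]

```text
time: 102.1
tcp_pos: [436.9, -0.5, 220.7]
eef_rot: [-3.135, 0.001, 1.53]
wrist_force: [0.4, -0.1, -0.9]
finger_gap: 0.131
```

Call:
move_arm:
  rows:
    - [1,0,0,1,0]
    - [1,0,0,1,0]
    - [1,0,0,1,0]
    - [1,0,0,1,0]
    - [1,0,0,1,0]

```text
time: 102.72
tcp_pos: [436.3, -0.6, 120.7]
eef_rot: [-3.135, 0.001, 1.53]
wrist_force: [-0.0, -0.1, -2.0]
finger_gap: 0.13
```

Run:
```python
from plan import *
tilt();snap('wrist','w40');snap('scene','s40')
```

```text
pos [436.3  -0.6 120.7] toolz [-0.007 -0.    -1.   ] toolx [ 0.041  0.999 -0.001] F [-0.  -0.1 -2. ] gap 0.13 t 102.725 j [-0.   -0.19 -0.31  1.47 -0.    1.61]
```

View pics/w40.png

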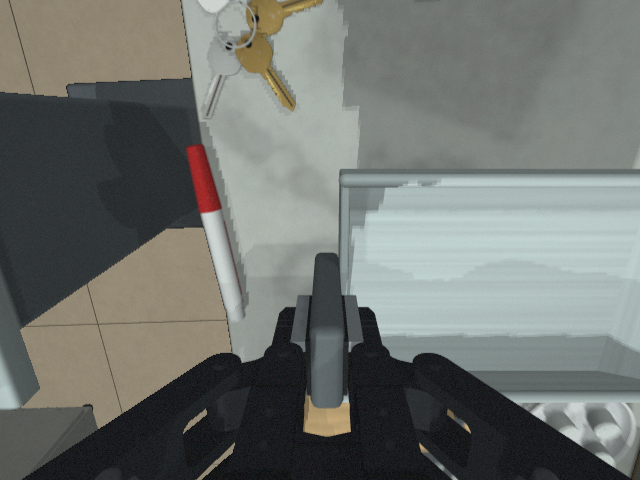

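View pics/s40.png

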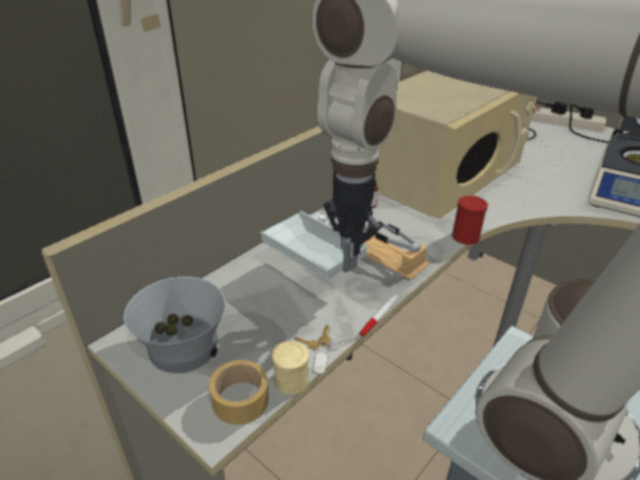

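Call:
move_arm:
  rows:
    - [1,0,0,1,0]
    - [1,0,0,1,0]
    - [1,0,0,1,0]
    - [1,0,0,0.7,0]
    - [1,0,0,0.3,0]

```text
time: 103.45
tcp_pos: [436.2, -0.2, 41.3]
eef_rot: [-3.135, 0.001, 1.53]
wrist_force: [0.4, -0.1, -1.3]
finger_gap: 0.133
```

Call:
move_arm:
  rows:
    - [1,0,0,0.1,0]
    - [1,0,0,0.05,0]
    - [1,0,0,0,0]

```text
time: 103.82
tcp_pos: [436.6, -0.1, 38.9]
eef_rot: [-3.136, 0.001, 1.53]
wrist_force: [-0.0, 0.7, -1.3]
finger_gap: 0.13
```

Run:
```python
from plan import *
tilt();snap('wrist','w41')
```

```text
pos [ 4.366e+02 -1.000e-01  3.890e+01] toolz [-0.006 -0.    -1.   ] toolx [ 0.041  0.999 -0.001] F [-0.   0.7 -1.3] gap 0.13 t 103.825 j [ 0.   -0.17 -0.44  1.3  -0.    1.61]
```

Call:
move_arm:
  rows:
    - [1,0,0,0.08,0]
    - [1,0,0,0.05,0]
    - [1,0,0,0,0]
    - [0.6,0,0,0,0]
    - [0.2,0,0,0,0]

```text
time: 104.5
tcp_pos: [436.2, -0.1, 35.7]
eef_rot: [-3.135, 0.001, 1.53]
wrist_force: [0.6, 0.1, 0.1]
finger_gap: 0.393
```

Call:
move_arm:
  rows:
    - [-1,0,0,0,0]
    - [-1,0,0,0,0]
    - [-1,0,0,0,0]
    - [-1,0,0,-0.5,0]
    - [-1,0,0,-1,0]

```text
time: 105.12
tcp_pos: [436.1, -0.1, 66.3]
eef_rot: [-3.134, 0.001, 1.53]
wrist_force: [-0.0, -0.6, 0.7]
finger_gap: 0.999
```

Call:
move_arm:
  rows:
    - [-1,0,0,-1,0]
    - [-1,0,0,-1,0]
    - [-1,0,0,-1,0]
    - [-1,0,0,-1,0]
    - [-1,0,0,-1,0]

```text
time: 105.75
tcp_pos: [437.2, -0.0, 167.4]
eef_rot: [-3.136, 0.001, 1.53]
wrist_force: [1.3, -0.3, 0.3]
finger_gap: 1.001
```

Call:
move_arm:
  rows:
    - [-1,0,-1,0,0]
    - [-1,0,-1,0,0]
    - [-1,0,-1,0,0]
    - [-1,0,-1,0,0]
    - [-1,0,-1,0,0]

```text
time: 106.38
tcp_pos: [336.6, 4.1, 167.3]
eef_rot: [-3.136, 0.001, 1.53]
wrist_force: [0.2, 0.0, 1.7]
finger_gap: 1.001
```

Call:
move_arm:
  rows:
    - [-1,0,-1,-1,0]
    - [-1,0,-1,-1,0]
    - [-1,0,0,-1,0]
    - [-1,0,0,0,0]

```text
time: 106.88
tcp_pos: [298.1, 5.7, 228.4]
eef_rot: [-3.138, 0.0, 1.53]
wrist_force: [0.1, -0.6, -0.9]
finger_gap: 0.999
```

Run:
```python
from plan import *
tilt();snap('top','t42');snap('scene','s42')
p=cv2.imread('pics/t42.png');cv2.imwrite('pics/d42.png',cv2.resize(p[160:350,130:500],None,fx=2.1,fy=2.1,interpolation=cv2.INTER_CUBIC))
```

```text
pos [298.1   5.7 228.4] toolz [-0.003 -0.    -1.   ] toolx [ 0.041  0.999 -0.   ] F [ 0.1 -0.6 -0.9] gap 0.999 t 106.875 j [ 0.02 -0.51 -0.32  1.76 -0.    1.63]
```

View pics/d42.png

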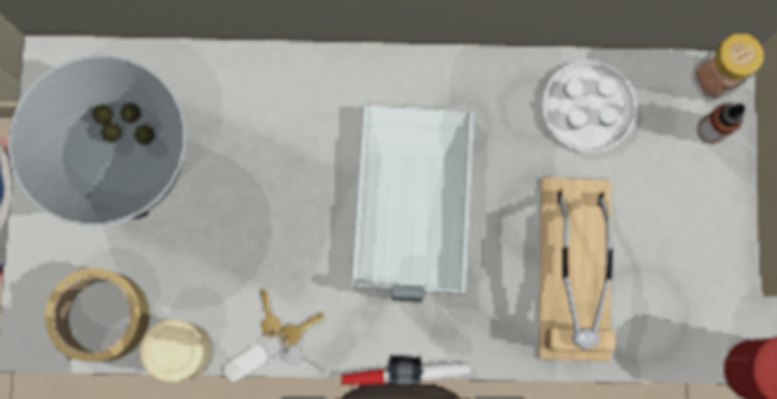

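View pics/s42.png

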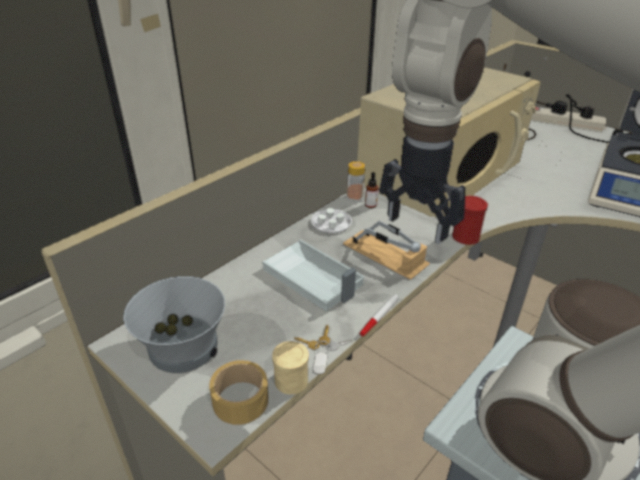

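```bash
python3 -c "
from h import *
V=lambda u,v,z: world('top',130+u/2.1,160+v/2.1,z)[:2]
c=V(590,108,9);print('dish',c,[np.linalg.norm(V(u,v,20)-c).round(0) for u,v in [(574,88),(607,87),(577,117),(607,116)]])
h=V(99,140,100);print('hopper',h,[np.linalg.norm(V(u,v,35)-np.array([576,308])).round(0) for u,v in [(103,114),(130,112),(111,131),(145,133)]])
print(sign_off())"
```

```text
dish [ 644.70596997 -197.5816946 ] [np.float64(27.0), np.float64(27.0), np.float64(21.0), np.float64(20.0)]
hopper [578.21294004 308.51672634] [np.float64(48.0), np.float64(49.0), np.float64(28.0), np.float64(37.0)]
the job is handed in; nothing more can be done
None
```

I finished the whole job and handed it in at about 107 s of the 210 s allowed; sign-off gives no verdict, so success rests on my own checks.

**What I did**
- **Canisters:** I moved all four canisters to the dish with the tongs, then laid the tongs back on their rest. The tray was knocked about 2 cm aside before the fourth pick, so I measured it again first.
- **Pouring:** The moves only turn the tool about its own axis. I got the tilt by driving the arm against its reach limits, which leaned the tool about 42° with the lip facing up. I then carried the tray to the hopper and turned the lip down over it; all four tea balls went in.
- **Tray:** I undid the tilt the same way on the other side and set the tray down flat.

**Last checks (camera images)**
- The canisters are 20–27 mm from the dish centre (limit 45 mm).
- The tea balls are 28–49 mm from the hopper axis (limit 80 mm), below the rim.
- The tray sits flat and empty.
- The tongs lie on their rest.
- The jar, tape roll and dropper bottle look undisturbed.
- The gripper is clear of everything.

No check failed. The only disagreement was 5–7 mm in the dish centre between the top and wrist cameras, well inside the margin. I judged the tray's flatness and the bystanders by eye only, not by measurement.

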